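# Re-lay the snack display by the till

### The arm

A 6-joint arm with a two-finger parallel gripper is mounted at the origin on the work surface. World frame = base frame: x ahead of the robot, y to its left, z up, the work surface at z = 0. Lengths are in mm, angles in rad, forces in N, time in s.
With the tool pointing down it reaches from about 250 to 775 mm from the base axis. Payload 4 kg.
Tool frame: the origin (TCP) lies at the very end of the fingers, on their centre line; the grasp point (between the pads) lies 19 mm behind it; y points along the fingers, x is the direction in which the jaws open and shut, and the axes are right-handed (so a half turn about y gives the same grasp; the last joint's range is limited). The gripper opens to 94 mm and grips with 3 to 60 N. Pads are 16 mm wide; open, the fingers measure 119 mm over their backs; the gripper's body (75 mm by 177 mm) begins 78 mm behind the grasp point.
Start: joints at [-1.45, 0.087, 1.371, -0, 1.684, -0.103], TCP at [122.061, -536.304, 205.506] pointing down, gripper open.
Joint ranges: [-3.1, 3.1], [-0.76, 2.03], [0.27, 2.55], [-1.08, 4.22], [0.17, 2.65], [-2.57, 2.57]. Speed limits (rad/s): [2.79, 2.79, 3.14, 3.14, 3.14, 3.14].

### API

Orientations are given as a unit quaternion [x, y, z, w].
In Python, from bench import arm, viewer gives the robot as it stands. The module is installed in compiled form; this text tells all that it offers.
- The arm moves only by the tool arm_command, never from a script. Its arguments are lists of equal length, an entry for each row: "delta_pos": the shift along the tool's x, y, z in mm, a list of three; "rot": the turn, a rotation vector about the tool's x, y, z in rad, a list of three; "claw": the opening, from 0 (shut) to 1 (fully open). A call has 1 to 8 rows; each row is the pose to reach, as a shift and turn from the pose commanded when the call began, along the tool's axes at that moment; what a row does not reach only later rows make up. A row lasts 1/12 s, in which the tool goes at most 41.7 mm and 7.16 degrees, less where a joint would pass 70% of its speed; a pose out of reach is approached as far as the arm can. A call with a gripper value outside its range is refused whole. The fingers move at their own pace and stop on an object; "force" is the grip in N (left out, the last holds). Time passes only in rows, so rows that repeat a pose let the fingers close. It gives the time, the measured TCP pose, the force and the opening at its end, in the units of the state.
- arm.get_obs(): the state, without advancing time (a new reading comes with each control period).
- viewer.capture(name): name is "scene" or "top" or "wrist"; returns (picture, depth): 480x640x3 uint8, red, green, blue; 480x640 float32, mm along the optical axis (not along the pixel's ray), 0 where there is no reading.
- viewer.camera_info(name): a dict with "fovy" (degrees; the focal length in pixels is half the picture's height over the tangent of half this angle, whatever the lens; pixels are square), "cx", "cy" (the principal point, pixels), "D" ([k1, k2, p1, p2, k3] as OpenCV has them; the pictures are not rectified), "cam_to_world" (4x4, takes a point from camera to world coordinates). Camera axes: x right, y down, z forward; pixel columns grow to the right and rows downward; lengths in mm; the calibration is good to about 2 mm. A picture is of the moment at which its call begins: read the wrist's pose just before it. camera_info takes no time and is no camera call; for the wrist camera it gives the pose at the moment of the call.
- arm.close_job(): hands the job in, once; it reports no verdict.
The state is a dict: "time_s": time; "joints": joint angles; "qvel": joint speeds; "tau": joint torques, N m; "position": TCP position; "tool_rot": TCP orientation; "force": force on the tool from outside, world axes, zero at the start; "wrist_torque": the same for the moment, N m; "gripper_width": opening from 0.0 (shut) to 1.0 (fully open).
Only numpy, scipy, OpenCV 4.12 (cv2) and the standard library are available. Lean on these libraries where they do the work, as an engineer would, in place of code of your own. Each camera call takes 0.05 s, during which the arm holds its last target.

### The job

The stepped riser in the little display stand by the till has been put in back to front: lift it clear, turn it half round and seat it flat in its frame again with the low step towards the stand's open front, then stand every short carton upright in the riser's front pockets, one to a pocket, and the tall carton, if there is one, in a back pocket. Next slide the loose shelf into the stand, price strip to the front and fully home, on the lowest pair of rails that clears the cartons beneath it, and finally stand all the sweet tins upright on the shelf. Do not knock or shift the other things on the counter.

Things in the scene. Friction and masses are not known exactly. Their poses are not given: they have to be found in the camera images.
- display: open steel display stand, fixed, 170 deep (x), 306 wide (y), 235 high. Origin: centre of its underside; -x is the open front (it faces roughly the robot's right, -y of the world). Corner posts: inner faces y = +-141, front faces x = -85. Top flanges z = 229 to 235 reach in to y = +-131. Between rails and flanges it is open to the top: a gripper can reach in from above.
- frame (a point): centre of the low frame on the stand's base plate, at plate height (z = 8 in the stand): the riser's origin belongs here. The frame is 154 (stand x) by 164 (stand y) inside, walls 14 high, 5 thick.
- rails_low (a point): middle between the lowest pair of rails, at the height of their tops (z = 75 in the stand). All rails run front to back the stand's full depth (x = -85 to 85), are 6 thick and 10 wide, inner edges at y = +-131. This pair is too low: any carton, and the riser's rib, sticks up past it.
- rails_mid (a point): the same for the middle pair, tops at z = 125 in the stand.
- rails_top (a point): the same for the upper pair, tops at z = 175 in the stand.
- riser: white stepped riser, loose, in the stand's frame with 2 mm play all round. 150 deep (x), 160 wide (y), 0.35 kg. Origin: centre of underside. Low step at -x, floor z = 6; high step at +x, floor z = 36. A rib along x (10 thick, full depth, top z = 75) is the grip and splits each step into two pockets 71 by 71, centres (-36, +-40.5) and (36, +-40.5), rims 10 high. Starts half a turn wrong.
- low_step (a point): point on the riser's low step floor: 37.5 mm along the riser's -x from its origin, 6 above its underside. Turned right, it is towards the stand's -x and the riser's axes run along the stand's.
- shelf: loose aluminium shelf flat on the counter before the stand. Sheet 160 deep (x), 276 wide (y), 5 thick, 0.32 kg, balanced within 10 mm of its middle. Origin: centre of the underside; -x is the front with the price strip. Back and side rims 17 high over the underside. A divider along x (8 thick, x = -75 to 75, top z = 50) is the grip. It rests on a rail pair with 3 mm play to the posts each side.
- price_strip (a point): middle of the shelf's upright price strip: 84 mm along the shelf's -x from its origin. The strip is 8 thick, 298 wide, 0 to 30 above the underside. The shelf is home when the strip's back face (x = -80) meets the front posts: the shelf's origin is then 5 mm to the front (-x) of the stand's origin, axes alike.
- short1: short green product carton, 40 (its x) by 56 (its y) by 72 high, about 0.09 kg, standing upright on the counter. Origin: centre of its underside, z up.
- short2: short green product carton, 40 (its x) by 56 (its y) by 72 high, about 0.09 kg, standing upright on the counter. Origin: centre of its underside, z up. May be absent (None).
- tall: tall green product carton, 40 (its x) by 56 (its y) by 115 high, about 0.14 kg, standing upright on the counter. Origin: centre of its underside, z up. May be absent (None); standing in a back pocket its top is above the middle rails and below the upper ones.
- tin1: low round metal sweet tin, diameter 56, height 40, about 0.12 kg, standing on the counter. Origin: centre of its underside, z up. May be absent (None).
- tin2: low round metal sweet tin, diameter 56, height 40, about 0.12 kg, standing on the counter. Origin: centre of its underside, z up. May be absent (None).
- tin3: low round metal sweet tin, diameter 56, height 40, about 0.12 kg, standing on the counter. Origin: centre of its underside, z up. May be absent (None).
- sanitiser: hand-sanitiser bottle, diameter 52, 150 high, a bystander; origin centre of its underside.
- till_roll: white paper till roll standing on end, diameter 58, 57 high, with a 14 hole, a bystander near the stock; origin centre of its underside.
- till_roll2: the same kind of till roll, a bystander towards the back; origin centre of its underside.
- stapler: black stapler 140 by 34 by 43, a bystander at the back; origin centre of its underside.
- pen_cup: black pen cup, diameter 76, 95 high, a bystander at the back; origin centre of its underside.

How it is judged (in metres and radians):
On the way, in this order (a step that is already met when the one before it is completed fails the run):
1. the riser is turned half round and seated flat in its frame, low step to the open front (x of low_step in the frame of display between -0.0435 and -0.0315 m and y of low_step in the frame of display between -0.006 and 0.006 m and z of riser in the frame of display below 0.0115 m and angle between riser's own z axis and vertical below 0.05 rad and angle between the x axis of riser and the x axis of display, either way round below 0.06 rad), for 0.2 s.
2. the cartons stand upright on the seated riser: the short ones in the front pockets, the tall one (if any) in a back pocket (all of step 1 and x of short1 in the frame of riser between -0.072 and -0.002 m and y of short1 in the frame of riser between -0.076 and 0.076 m and z of short1 in the frame of riser between 0.001 and 0.012 m and angle between each of short1, short2, tall's own z axis and vertical below 0.08 rad and x of short2 in the frame of riser between -0.072 and -0.002 m and y of short2 in the frame of riser between -0.076 and 0.076 m and z of short2 in the frame of riser between 0.001 and 0.012 m and x of tall in the frame of riser between 0.002 and 0.072 m and y of tall in the frame of riser between -0.076 and 0.076 m and z of tall in the frame of riser between 0.031 and 0.042 m), for 0.2 s.
3. the shelf is fully home on the lowest pair of rails that clears the cartons, price strip to the front (x of price_strip in the frame of display below -0.07 m and x of shelf in the frame of display between -0.013 and 0.003 m and y of shelf in the frame of display between -0.006 and 0.006 m and angle between shelf's own z axis and vertical below 0.03 rad and angle between the x axis of shelf and the x axis of display, either way round below 0.06 rad and z of shelf in the frame of display between 0.121 and 0.18 m and (z of shelf in the frame of display below 0.13 m or z of shelf in the frame of display above 0.171 m) and z of shelf in the frame of tall above 0.115 m and (z of shelf in the frame of display below 0.13 m or height (world z) of tall above -0.2 m) and x of short1 in the frame of riser between -0.072 and -0.002 m and y of short1 in the frame of riser between -0.076 and 0.076 m and z of short1 in the frame of riser between 0.001 and 0.012 m and angle between each of short1, short2, tall's own z axis and vertical below 0.08 rad and x of short2 in the frame of riser between -0.072 and -0.002 m and y of short2 in the frame of riser between -0.076 and 0.076 m and z of short2 in the frame of riser between 0.001 and 0.012 m and x of tall in the frame of riser between 0.002 and 0.072 m and y of tall in the frame of riser between -0.076 and 0.076 m and z of tall in the frame of riser between 0.031 and 0.042 m), for 0.2 s.
At the end, for the whole second after the job is handed in: Riser flat in its frame, low step to the front (6 mm, 0.06 rad); short cartons upright in front pockets, the tall one, if any, in a back pocket; shelf home (8 mm), strip to the front, on the middle rails, or the upper ones if the tall carton is there; all tins upright and at rest on the shelf (all of step 1 and all of step 3 and x of tin1 in the frame of shelf between -0.08 and 0.08 m and y of tin1 in the frame of shelf between -0.132 and 0.132 m and z of tin1 in the frame of shelf between 0.002 and 0.01 m and angle between each of tin1, tin2, tin3's own z axis and vertical below 0.08 rad and linear speed of each of tin1, tin2, tin3, shelf below 0.02 m/s and x of tin2 in the frame of shelf between -0.08 and 0.08 m and y of tin2 in the frame of shelf between -0.132 and 0.132 m and z of tin2 in the frame of shelf between 0.002 and 0.01 m and x of tin3 in the frame of shelf between -0.08 and 0.08 m and y of tin3 in the frame of shelf between -0.132 and 0.132 m and z of tin3 in the frame of shelf between 0.002 and 0.01 m); the robot touches nothing.
It fails at once if the hand-sanitiser bottle is knocked over or shifted more than 4 cm (distance of sanitiser from where it was at the start of the episode above 0.04 m or angle between sanitiser's own z axis and vertical above 0.5 rad).
It fails at once if the till roll near the stock is knocked over or shifted more than 4 cm (distance of till_roll from where it was at the start of the episode above 0.04 m or angle between till_roll's own z axis and vertical above 0.5 rad).
It fails at once if the till roll at the back is knocked over or shifted more than 4 cm (distance of till_roll2 from where it was at the start of the episode above 0.04 m or angle between till_roll2's own z axis and vertical above 0.5 rad).
It fails at once if the stapler is knocked over or shifted more than 4 cm (distance of stapler from where it was at the start of the episode above 0.04 m or angle between stapler's own z axis and vertical above 0.5 rad).
It fails at once if the pen cup is knocked over or shifted more than 4 cm (distance of pen_cup from where it was at the start of the episode above 0.04 m or angle between pen_cup's own z axis and vertical above 0.5 rad).
Of tall, short2 only 1 to 2 are there at a start; the rules pass over those that are not, and their reading is None.
Of tin1, tin2, tin3 only 2 to 3 are there at a start; the rules pass over those that are not, and their reading is None.
At some moment in a run one of tin1, tin2, tin3 may be knocked a few centimetres aside while the robot is not near it.
It also fails if it takes over 210 s, if anything falls off the work surface, if the arm or the gripper's body presses on something with over 40 N, if the wrist force passes 120 N, or if a joint passes its speed limit or range.

## Working session

There is one attempt and no reset: what is moved stays moved. The work goes in short steps, Python scripts to look and compute and a tool call to move; the robot and the scene stay as the last step left them, time stands still between calls to the robot, and variables do not carry over. Pictures are saved under pics/ and viewed, and the job is handed in when it is done.

Besides the shell and the picture viewer there is one more tool, called after "Request:" in YAML: its name, and indented under it one key for each argument. arm_command: Moves the arm, as the interface text tells. Its arguments: {"type":"object","properties":{"delta_pos":{"type":"array"},"rot":{"type":"array"},"claw":{"type":"array"},"force":{"type":"number"}},"required":["delta_pos","rot","claw"]}

```bash
mkdir -p pics; ls; cat > h.py <<'E'
import numpy as np, cv2
from bench import arm, viewer
E
python3 - <<'E'
from h import *
o=arm.get_obs(); print({k:np.round(v,3) for k,v in o.items()})
for n in ["scene","top","wrist"]:
    i=viewer.camera_info(n); print(n,i["fovy"],i["cx"],i["cy"],i["D"]); print(np.round(i["cam_to_world"],3).tolist())
    p,d=viewer.capture(n); cv2.imwrite(f"pics/{n}0.png",p[:,:,::-1]); np.save(f"{n}0.npy",d); 
E
```

```text
pics
{'time_s': np.float64(0.0), 'joints': array([-1.45 ,  0.088,  1.372, -0.   ,  1.684, -0.103]), 'qvel': array([ 0.001, -0.   ,  0.002,  0.002,  0.002, -0.001]), 'tau': array([-0.0000e+00, -3.4019e+01, -3.0243e+01,  7.2000e-02,  3.3000e-02,
       -0.0000e+00]), 'position': array([ 121.986, -535.751,  204.316]), 'tool_rot': array([-0.552,  0.442, -0.44 ,  0.553]), 'force': array([-0.04 , -0.369, -0.468]), 'wrist_torque': array([-0.014,  0.019,  0.011]), 'gripper_width': np.float64(0.996)}
scene 43.5814968870811 316.7142067207556 239.0573107007715 [-0.12174242  0.          0.          0.          0.        ]
[[0.441, 0.638, -0.632, 1327.92], [0.897, -0.327, 0.296, -424.997], [-0.018, -0.698, -0.716, 972.848], [0.0, 0.0, 0.0, 1.0]]
top 49.426222529423946 324.69933446890434 232.87194685423717 [0.04485599 0.         0.         0.         0.        ]
[[0.026, -0.981, 0.193, 358.74], [-1.0, -0.023, 0.017, -95.457], [-0.012, -0.193, -0.981, 1354.15], [0.0, 0.0, 0.0, 1.0]]
wrist 59.662669693627116 316.5950415989446 234.71579373582838 [-0.09184619  0.          0.          0.          0.        ]
[[0.222, -0.939, -0.261, 197.961], [-0.975, -0.214, -0.057, -519.318], [-0.002, 0.268, -0.964, 383.116], [0.0, 0.0, 0.0, 1.0]]
```

View pics/scene0.png

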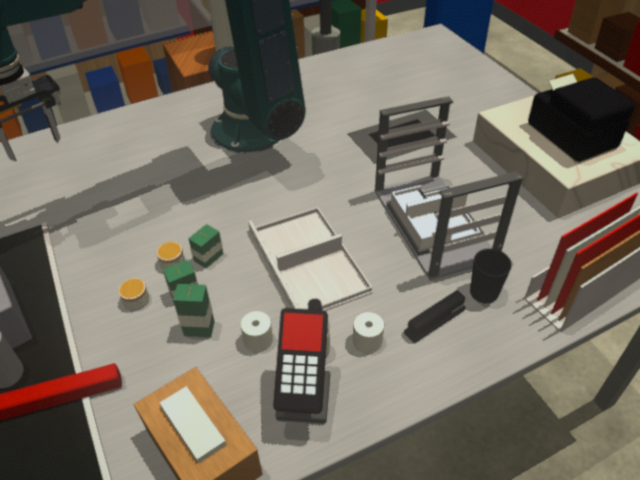

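View pics/top0.png

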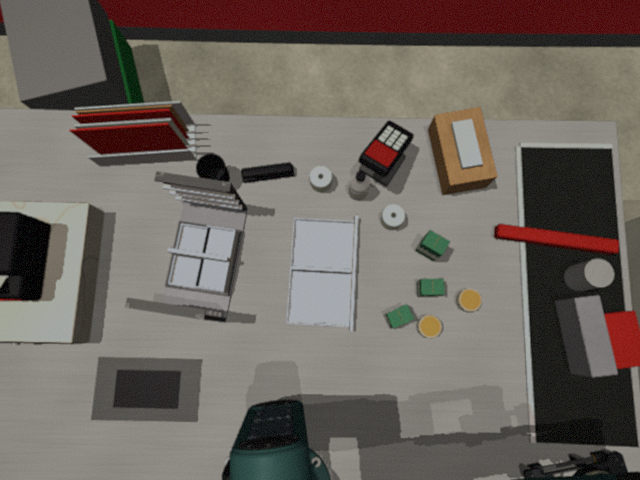

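View pics/wrist0.png

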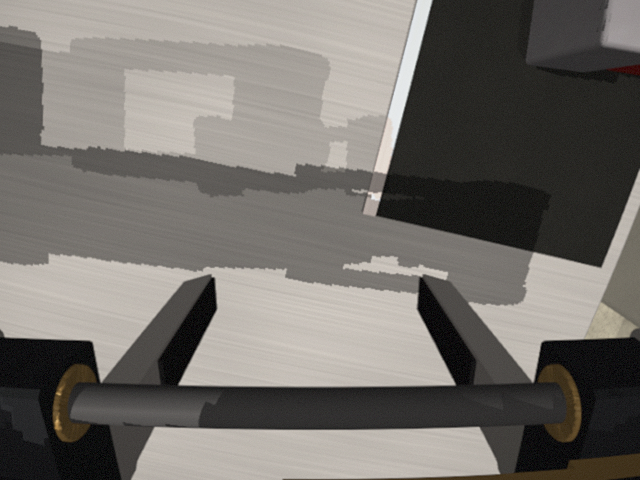

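```bash
cat > h.py <<'E'
import numpy as np, cv2
from bench import arm, viewer
from scipy.spatial.transform import Rotation as R
np.set_printoptions(suppress=True, linewidth=150)
def K(i):
    f=240/np.tan(np.radians(i["fovy"]/2)); return np.array([[f,0,i["cx"]],[0,f,i["cy"]],[0,0,1.]])
def rays(i,px):
    px=np.asarray(px,float).reshape(-1,1,2)
    u=cv2.undistortPoints(px,K(i),np.array(i["D"],float)).reshape(-1,2)
    return np.c_[u,np.ones(len(u))]
def plane(i,px,z):
    T=np.array(i["cam_to_world"]); d=rays(i,px)@T[:3,:3].T; o=T[:3,3]
    return o+d*((z-o[2])/d[:,2])[:,None]
def dpt(i,px,d):
    T=np.array(i["cam_to_world"]); r=rays(i,px)
    dd=np.array([d[int(round(p[1])),int(round(p[0]))] for p in np.asarray(px).reshape(-1,2)])
    return (r*dd[:,None])@T[:3,:3].T+T[:3,3]
def proj(i,P):
    T=np.linalg.inv(np.array(i["cam_to_world"])); P=np.asarray(P,float).reshape(-1,3)
    return cv2.projectPoints(P@T[:3,:3].T+T[:3,3],np.zeros(3),np.zeros(3),K(i),np.array(i["D"],float))[0].reshape(-1,2)
def cloud(i,d):
    v,u=np.mgrid[0:480,0:640]; px=np.c_[u.ravel(),v.ravel()]
    T=np.array(i["cam_to_world"]); r=rays(i,px)*d.ravel()[:,None]
    return (r@T[:3,:3].T+T[:3,3]).reshape(480,640,3)
def cap(n,tag):
    i=viewer.camera_info(n); p,d=viewer.capture(n); cv2.imwrite(f"pics/{n}{tag}.png",p[:,:,::-1]); np.save(f"{n}{tag}.npy",d)
    import pickle; pickle.dump(i,open(f"{n}{tag}.pkl","wb")); return i,p,d
def load(n,tag):
    import pickle; return pickle.load(open(f"{n}{tag}.pkl","rb")),cv2.imread(f"pics/{n}{tag}.png")[:,:,::-1],np.load(f"{n}{tag}.npy")
def st():
    o=arm.get_obs(); M=R.from_quat(o["tool_rot"]).as_matrix()
    print("t",round(float(o["time_s"]),2),"pos",np.round(o["position"],1),"j",np.round(o["joints"],3),"F",np.round(o["force"],1),"w",round(float(o["gripper_width"]),3)); print(np.round(M,4)); return o,M
E
python3 - <<'E'
from h import *
import pickle
for n in ["scene","top","wrist"]: pickle.dump(viewer.camera_info(n),open(f"{n}0.pkl","wb"))
st()
i,p,d=load("top","0"); c=cloud(i,d)
print("counter z",[np.round(c[v,u],1) for v,u in[(380,320),(280,260),(210,280),(100,200)]])
hsv=cv2.cvtColor(np.ascontiguousarray(p),cv2.COLOR_RGB2HSV)
g=((hsv[...,0]>50)&(hsv[...,0]<90)&(hsv[...,1]>90)).astype(np.uint8)
y=((hsv[...,0]>10)&(hsv[...,0]<30)&(hsv[...,1]>120)).astype(np.uint8)
for nm,m in(("g",g),("y",y)):
    n,l,s,ce=cv2.connectedComponentsWithStats(m)
    for k in range(1,n):
        if s[k,4]>80:
            pts=c[l==k]; print(nm,s[k],ce[k].round(1),np.round(np.median(pts,0),1), "zmax",np.percentile(pts[:,2],90).round(1))
im=cv2.resize(p[130:350,110:390],None,fx=2.8,fy=2.7,interpolation=cv2.INTER_CUBIC); cv2.imwrite("pics/topz.png",im[:,:,::-1])
E
```

```text
t 0.15 pos [ 122.  -535.9  204.6] j [-1.45   0.088  1.372  0.     1.684 -0.103] F [ 0.1 -0.5 -0. ] w 1.001
[[ 0.2219 -0.0002  0.9751]
 [-0.9751  0.0017  0.2219]
 [-0.0017 -1.      0.0002]]
counter z [array([249.5, -69.5,  -2.9]), array([495.4,  92.7,   5. ]), array([683.6,  49. ,   2.6]), array([1342. ,  493.5, -745.4])]
g [ 109   21   35   82 1125] [126.1  65.8] [1419.8  765.  -597.8] zmax -546.3
g [421 231  28  26 379] [434.2 243.7] [ 581.3 -336.8  115.2] zmax 118.9
g [420 279  24  17 327] [431.5 286.9] [ 481.7 -335.6   73. ] zmax 76.4
g [387 305  26  23 316] [399.4 316.1] [ 409.3 -258.5   72.7] zmax 75.9
g [ 228  435   89   45 1577] [271.6 461.9] [200.  -32.1 644. ] zmax 652.0
y [ 77 105 110  26 318] [134.4 110.7] [891.4 393.6 161.3] zmax 166.3
y [ 429  108   68   86 2981] [459.7 152.8] [ 813.7 -396.2   99.5] zmax 103.8
y [461 290  19  19 291] [470.  299.3] [ 457.1 -437.9   41.1] zmax 44.1
y [421 317  19  19 288] [429.9 326. ] [ 388.5 -337.9   41.1] zmax 44.6
```

View pics/topz.png

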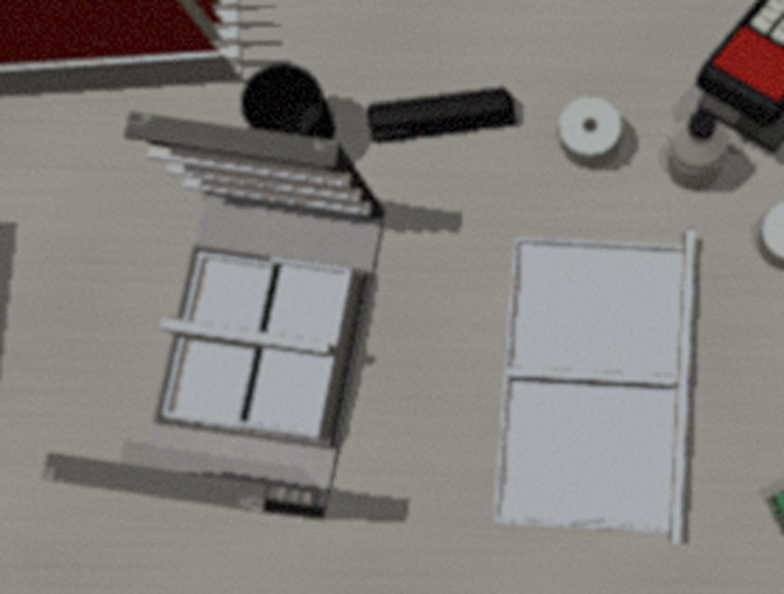

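```bash
python3 - <<'E'
from h import *
i,p,d=load("top","0"); c=cloud(i,d)
reg=np.zeros((480,640),bool); reg[130:350,110:290]=1
for zz in [(222,245),(77,90),]:
    m=reg&(c[...,2]>zz[0])&(c[...,2]<zz[1]); m=m.astype(np.uint8)
    n,l,s,ce=cv2.connectedComponentsWithStats(m)
    for k in range(1,n):
        if s[k,4]>40:
            P=c[l==k][:,:2].astype(np.float32); print(zz,s[k],cv2.minAreaRect(P),cv2.boxPoints(cv2.minAreaRect(P)).round(0).tolist(), np.median(c[l==k][:,2]))
# pockets
for u,v in [(190,240),(217,242),(183,272),(210,277)]: print((u,v),np.median(c[v-4:v+5,u-4:u+5].reshape(-1,3),0).round(1))
# shelf
reg[:]=0; reg[205:340,275:370]=1
m=(reg&(c[...,2]>35)&(c[...,2]<60)).astype(np.uint8)
P=c[m>0]; print("div",cv2.minAreaRect(P[:,:2].astype(np.float32)),len(P))
g=p.min(2); m=(reg&(g>170)).astype(np.uint8); n,l,s,ce=cv2.connectedComponentsWithStats(m); k=1+np.argmax(s[1:,4]); print(s[k],cv2.minAreaRect(c[l==k][:,:2].astype(np.float32)))
E
```

```text
(222, 245) [154 171  78  21 782] ((689.3539428710938, 222.19107055664062), (172.08602905273438, 23.56068229675293), 82.74085998535156) [[667.0, 138.0], [690.0, 135.0], [712.0, 306.0], [689.0, 309.0]] 235.7705735668103
(222, 245) [125 298  81  22 843] ((407.13653564453125, 259.2275390625), (172.2941131591797, 21.915306091308594), 82.45670318603516) [[385.0, 175.0], [407.0, 172.0], [429.0, 343.0], [408.0, 346.0]] 235.8730276277745
(77, 90) [127 142  38   5  72] ((829.8238525390625, 392.2757873535156), (4.535854339599609, 96.45594024658203), 5.394310474395752) [[823.0, 440.0], [832.0, 344.0], [837.0, 344.0], [828.0, 441.0]] 83.81421999353813
(77, 90) [198 155  25  18  66] ((787.8012084960938, 229.52615356445312), (30.815776824951172, 64.44640350341797), 28.057212829589844) [[759.0, 251.0], [789.0, 194.0], [817.0, 208.0], [786.0, 265.0]] 84.15284329842041
(77, 90) [168 247  60  14 257] ((549.7855224609375, 240.0028076171875), (149.2032012939453, 10.677949905395508), 82.43965911865234) [[535.0, 167.0], [545.0, 165.0], [565.0, 313.0], [554.0, 315.0]] 83.500881643105
(190, 240) [594.5 279.2  15.1]
(217, 242) [585.7 201.6  45. ]
(183, 272) [510.3 290.8  15. ]
(210, 277) [495.6 213.2  45.4]
div ((506.80859375, -124.79183959960938), (191.4172821044922, 199.94894409179688), 35.7425537109375) 258
[297 232   1   1   1] ((625.2546997070312, 1.6613401174545288), (0.0, 0.0), 0.0)
```

```bash
cat >> h.py <<'E'
def Mt(yaw):  # degrees, tool x yaw, tool down
    a=np.radians(yaw); x=np.array([np.cos(a),np.sin(a),0]); y=np.array([0,0,-1.]); return np.c_[x,y,np.cross(x,y)]
def plan(x,y,z,yaw):
    o=arm.get_obs(); M=R.from_quat(o["tool_rot"]).as_matrix(); dp=M.T@(np.array([x,y,z])-o["position"])
    r=R.from_matrix(M.T@Mt(yaw)).as_rotvec(); q1=np.arctan2(y,x)
    print("PLAN dp",dp.round(1).tolist(),"rot",r.round(4).tolist(),"| dist",np.linalg.norm(dp).round(),"deg",np.degrees(np.linalg.norm(r)).round(1),"| yaw now",np.degrees(np.arctan2(M[1,0],M[0,0])).round(2),"q6 end",np.round((q1-np.radians(yaw)+np.pi)%(2*np.pi)-np.pi,2),"pos",o["position"].round(1))
E
python3 -c "
from h import *
plan(200,-480,330,-30)"
```

```text
PLAN dp [-37.4, -125.3, 88.4] rot [-0.0009, -0.8234, -0.0015] | dist 158.0 deg 47.2 | yaw now -77.18 q6 end -0.65 pos [ 122.  -535.9  204.6]
```

Request:
arm_command:
  delta_pos:
    - [-37,-125,88]
    - [-37,-125,88]
    - [-37,-125,88]
    - [-37,-125,88]
    - [-37,-125,88]
    - [-37,-125,88]
    - [-37,-125,88]
  rot:
    - [0,-0.823,0]
    - [0,-0.823,0]
    - [0,-0.823,0]
    - [0,-0.823,0]
    - [0,-0.823,0]
    - [0,-0.823,0]
    - [0,-0.823,0]
  claw: [1,1,1,1,1,1,1]

```text
time_s: 0.73
position: [200.2, -480.5, 331.2]
tool_rot: [0.684, -0.181, 0.181, -0.683]
force: [-0.1, 0.0, -0.2]
gripper_width: 1.001
```

```bash
python3 -c "
from h import *
st(); plan(330,-240,330,25)"
```

```text
t 0.73 pos [ 200.2 -480.5  331.2] j [-1.285  0.03   1.183 -0.     1.927 -0.767] F [-0.1  0.  -0.2] w 1.001
[[ 0.8691  0.0003  0.4947]
 [-0.4947 -0.0014  0.869 ]
 [ 0.001  -1.     -0.001 ]]
PLAN dp [-6.2, 0.9, 273.2] rot [0.0014, -0.9538, 0.0004] | dist 273.0 deg 54.7 | yaw now -29.65 q6 end -1.07 pos [ 200.2 -480.5  331.2]
```

```bash
python3 -c "
from h import *
plan(550,260,340,-7.5)"
```

```text
PLAN dp [-62.4, -9.7, 816.6] rot [0.0012, -0.3866, 0.0008] | dist 819.0 deg 22.2 | yaw now -29.65 q6 end 0.57 pos [ 200.2 -480.5  331.2]
```

Request:
arm_command:
  delta_pos:
    - [-62,-10,816]
    - [-62,-10,816]
    - [-62,-10,816]
    - [-62,-10,816]
    - [-62,-10,816]
    - [-62,-10,816]
    - [-62,-10,816]
    - [-62,-10,816]
  rot:
    - [0,-0.387,0]
    - [0,-0.387,0]
    - [0,-0.387,0]
    - [0,-0.387,0]
    - [0,-0.387,0]
    - [0,-0.387,0]
    - [0,-0.387,0]
    - [0,-0.387,0]
  claw: [0.5,0.5,0.5,0.5,0.5,0.5,0.5,0.5]

```text
time_s: 1.4
position: [344.2, -178.3, 334.4]
tool_rot: [0.706, -0.049, 0.049, -0.705]
force: [1.5, -1.8, 0.2]
gripper_width: 0.504
```

```bash
python3 -c "
from h import *
plan(550,260,340,-7.5)"
```

```text
PLAN dp [143.7, -5.6, 462.4] rot [0.0002, -0.0068, 0.0003] | dist 484.0 deg 0.4 | yaw now -7.89 q6 end 0.57 pos [ 344.2 -178.3  334.4]
```

Request:
arm_command:
  delta_pos:
    - [143,-6,460]
    - [143,-6,460]
    - [143,-6,460]
    - [143,-6,460]
    - [143,-6,460]
    - [143,-6,460]
    - [143,-6,460]
    - [143,-6,460]
  rot:
    - [0,0,0]
    - [0,0,0]
    - [0,0,0]
    - [0,0,0]
    - [0,0,0]
    - [0,0,0]
    - [0,0,0]
    - [0,0,0]
  claw: [0.5,0.5,0.5,0.5,0.5,0.5,0.5,0.5]

```text
time_s: 2.07
position: [485.8, 123.7, 338.4]
tool_rot: [0.706, -0.048, 0.048, -0.705]
force: [1.0, -0.6, 0.1]
gripper_width: 0.496
```

```bash
python3 -c "
from h import *
plan(550,260,340,-7.5)"
```

```text
PLAN dp [45.1, -1.6, 143.7] rot [0.0004, -0.0056, -0.0001] | dist 151.0 deg 0.3 | yaw now -7.82 q6 end 0.57 pos [485.8 123.7 338.4]
```

Request:
arm_command:
  delta_pos:
    - [43,-2,137]
    - [43,-2,137]
    - [43,-2,137]
    - [43,-2,137]
    - [43,-2,137]
    - [43,-2,137]
    - [43,-2,137]
  rot:
    - [0,0,0]
    - [0,0,0]
    - [0,0,0]
    - [0,0,0]
    - [0,0,0]
    - [0,0,0]
    - [0,0,0]
  claw: [0.5,0.5,0.5,0.5,0.5,0.5,0.5]

```text
time_s: 2.65
position: [546.6, 250.7, 340.5]
tool_rot: [0.706, -0.049, 0.048, -0.705]
force: [-0.1, -0.2, -0.1]
gripper_width: 0.503
```

```bash
python3 -c "
from h import *
st(); cap('wrist','1'); plan(550,260,340,-7.5)"
```

```text
t 2.65 pos [546.6 250.7 340.5] j [ 0.336  0.223  0.951 -0.001  1.969  0.473] F [-0.1 -0.2 -0.1] w 0.503
[[ 0.9906 -0.0006  0.1371]
 [-0.1371 -0.0008  0.9906]
 [-0.0005 -1.     -0.0009]]
PLAN dp [2.0, 1.1, 10.1] rot [0.0004, -0.0073, 0.0004] | dist 10.0 deg 0.4 | yaw now -7.92 q6 end 0.57 pos [546.6 250.2 341.1]
```

View pics/wrist1.png

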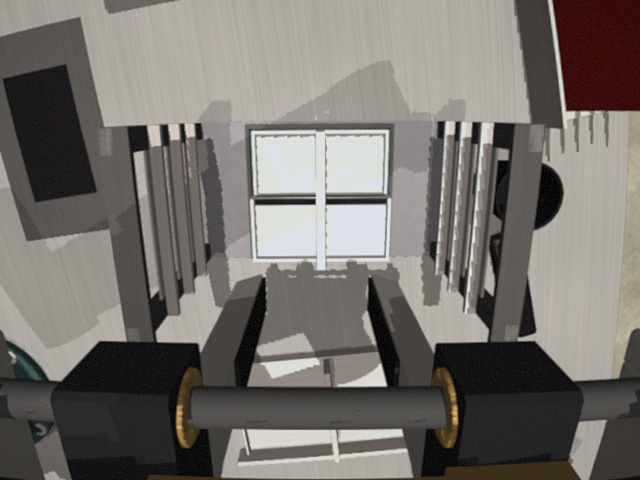

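```bash
python3 - <<'E'
from h import *
i,p,d=load("wrist","1"); c=cloud(i,d)
def reg(a,b,zz):
    m=(c[...,2]>zz[0])&(c[...,2]<zz[1])&(d>0); r=np.zeros_like(m); r[b[0]:b[1],a[0]:a[1]]=1; m&=r
    m=cv2.morphologyEx(m.astype(np.uint8),cv2.MORPH_OPEN,np.ones((3,3)))
    n,l,s,ce=cv2.connectedComponentsWithStats(m)
    for k in range(1,n):
        if s[k,4]>60:
            P=c[l==k]; print(zz,s[k],cv2.minAreaRect(P[:,:2].astype(np.float32)),"z",np.median(P[:,2]).round(1),"mean",P.mean(0).round(1))
reg((90,170),(110,350),(228,242)); reg((480,570),(110,350),(228,242))
reg((300,345),(110,280),(78,90))
for u,v in [(285,165),(355,165),(285,230),(355,230),(225,150),(415,200)]: print((u,v),np.median(c[v-4:v+5,u-4:u+5].reshape(-1,3),0).round(1))
im=cv2.resize(p[110:290,190:450],None,fx=3,fy=3,interpolation=cv2.INTER_CUBIC); cv2.imwrite("pics/w1z.png",im[:,:,::-1])
E
```

```text
(228, 242) [  97  126   60  216 6965] ((408.37750244140625, 261.5935974121094), (165.59896850585938, 23.896055221557617), 82.7107925415039) z 234.3 mean [410.2 268.3 234.1]
(228, 242) [ 487  123   59  219 7068] ((689.6747436523438, 224.1527099609375), (167.3071746826172, 24.273479461669922), 82.67288208007812) z 234.3 mean [689.4 231.1 234.1]
(78, 90) [ 315  132   11  138 1277] ((549.0174560546875, 240.35728454589844), (148.92181396484375, 10.01777172088623), 82.57679748535156) z 82.3 mean [549.2 242.3  82.3]
(285, 165) [512.1 279.3  13.4]
(355, 165) [595.5 267.7  13.2]
(285, 230) [502.8 206.9  43.4]
(355, 230) [584.4 195.5  43.2]
(225, 150) [442.1 306.9   7.6]
(415, 200) [665.1 214.    7.1]
```

View pics/w1z.png

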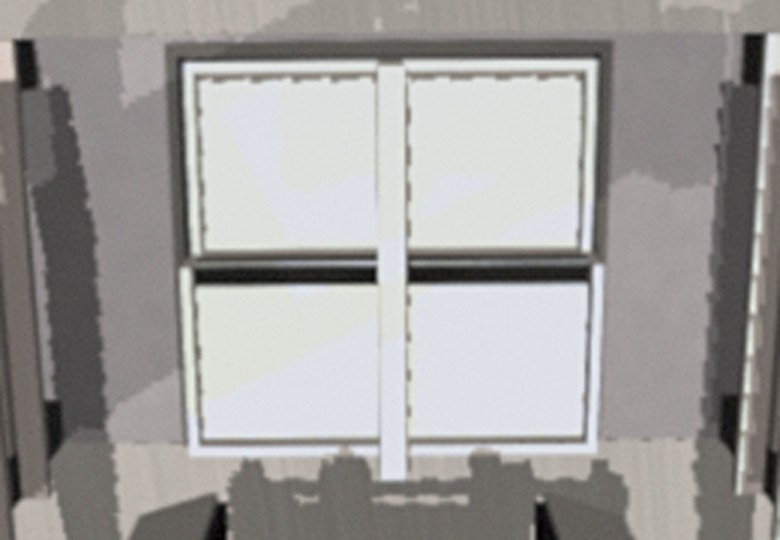

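```bash
python3 -c "
from h import *
plan(550.9,255.2,110,-7.4);plan(550.9,255.2,40,-7.4)"
```

```text
PLAN dp [3.5, 231.1, 5.6] rot [0.0004, -0.0091, 0.0004] | dist 231.0 deg 0.5 | yaw now -7.92 q6 end 0.56 pos [546.6 250.2 341.1]
PLAN dp [3.5, 301.1, 5.6] rot [0.0004, -0.0091, 0.0004] | dist 301.0 deg 0.5 | yaw now -7.92 q6 end 0.56 pos [546.6 250.2 341.1]
```

Request:
arm_command:
  delta_pos:
    - [3.5,231,5.6]
    - [3.5,231,5.6]
    - [3.5,231,5.6]
    - [3.5,231,5.6]
    - [3.5,231,5.6]
    - [3.5,231,5.6]
    - [3.5,231,5.6]
    - [3.5,231,5.6]
  rot:
    - [0,-0.009,0]
    - [0,-0.009,0]
    - [0,-0.009,0]
    - [0,-0.009,0]
    - [0,-0.009,0]
    - [0,-0.009,0]
    - [0,-0.009,0]
    - [0,-0.009,0]
  claw: [0.5,0.5,0.5,0.5,0.5,0.5,0.5,0.5]

```text
time_s: 3.37
position: [550.3, 254.9, 109.4]
tool_rot: [0.706, -0.046, 0.045, -0.705]
force: [-1.0, 0.3, 1.2]
gripper_width: 0.5
```

```bash
python3 -c "
from h import *
st(); cap('wrist','2'); plan(550.9,255.2,40,-7.4)"
```

```text
t 3.37 pos [550.3 254.9 109.4] j [ 0.34   0.25   1.375 -0.     1.519  0.47 ] F [-1.   0.3  1.2] w 0.5
[[ 0.9916 -0.0019  0.1293]
 [-0.1293 -0.0009  0.9916]
 [-0.0018 -1.     -0.0012]]
PLAN dp [-1.1, 71.9, -0.7] rot [-0.0011, -0.0002, 0.0025] | dist 72.0 deg 0.2 | yaw now -7.41 q6 end 0.56 pos [551.9 255.7 111.9]
```

View pics/wrist2.png

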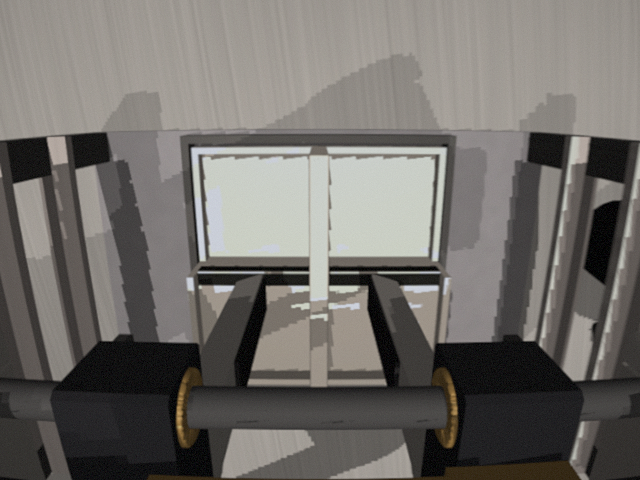

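Request:
arm_command:
  delta_pos:
    - [0,71,0]
    - [0,71,0]
    - [0,71,0]
    - [0,71,0]
    - [0,71,0]
  rot:
    - [0,0,0]
    - [0,0,0]
    - [0,0,0]
    - [0,0,0]
    - [0,0,0]
  claw: [0.5,0.5,0.5,0.5,0.5]

```text
time_s: 3.83
position: [553.6, 257.0, 42.8]
tool_rot: [-0.705, 0.043, -0.047, 0.707]
force: [0.3, 0.1, 1.4]
gripper_width: 0.501
```

Request:
arm_command:
  delta_pos:
    - [0,0,0]
    - [0,0,0]
    - [0,0,0]
    - [0,0,0]
    - [0,0,0]
    - [0,0,0]
  rot:
    - [0,0,0]
    - [0,0,0]
    - [0,0,0]
    - [0,0,0]
    - [0,0,0]
    - [0,0,0]
  claw: [0.05,0.05,0.05,0.05,0.05,0.05]
  force: 40

```text
time_s: 4.33
position: [551.1, 256.4, 38.8]
tool_rot: [0.706, -0.045, 0.045, -0.706]
force: [0.5, -0.7, -0.5]
gripper_width: 0.112
```

```bash
python3 -c "
from h import *
st(); st()"
```

```text
t 4.33 pos [551.1 256.4  38.8] j [ 0.342  0.3    1.458 -0.     1.383  0.47 ] F [ 0.5 -0.7 -0.5] w 0.112
[[ 0.9918  0.0001  0.1276]
 [-0.1276 -0.0001  0.9918]
 [ 0.0001 -1.     -0.0001]]
t 4.33 pos [551.1 256.4  38.8] j [ 0.342  0.3    1.458 -0.     1.383  0.47 ] F [ 0.5 -0.7 -0.5] w 0.112
[[ 0.9918  0.0001  0.1276]
 [-0.1276 -0.0001  0.9918]
 [ 0.0001 -1.     -0.0001]]
```

Request:
arm_command:
  delta_pos:
    - [0,-8,0]
    - [0,-20,0]
    - [0,-32,0]
    - [0,-32,0]
    - [0,-32,0]
  rot:
    - [0,0,0]
    - [0,0,0]
    - [0,0,0]
    - [0,0,0]
    - [0,0,0]
  claw: [0.05,0.05,0.05,0.05,0.05]

```text
time_s: 4.75
position: [552.2, 256.8, 72.6]
tool_rot: [-0.705, 0.044, -0.046, 0.706]
force: [-0.7, -0.3, -3.5]
gripper_width: 0.098
```

```bash
python3 -c "
from h import *
st(); cap('wrist','3'); cap('scene','3'); plan(561.4,250.2,71,-52.4)"
```

```text
t 4.75 pos [552.2 256.8  72.6] j [ 0.342  0.274  1.42  -0.     1.444  0.47 ] F [-0.7 -0.3 -3.5] w 0.098
[[ 0.9918  0.0034  0.1276]
 [-0.1276  0.0012  0.9918]
 [ 0.0032 -1.      0.0016]]
PLAN dp [11.1, -0.4, -4.8] rot [0.0002, 0.7866, -0.0001] | dist 12.0 deg 45.1 | yaw now -7.33 q6 end 1.33 pos [551.  256.4  70.6]
```

View pics/wrist3.png

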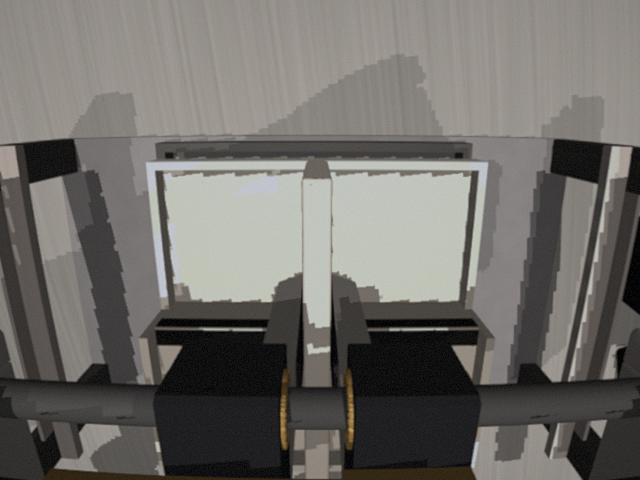

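View pics/scene3.png

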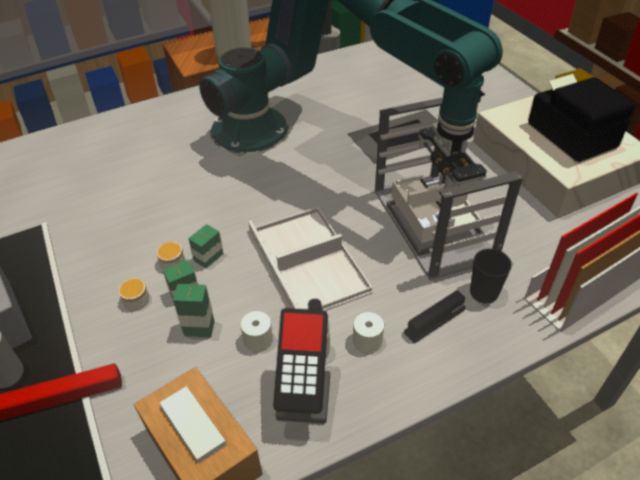

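Request:
arm_command:
  delta_pos:
    - [11,0,-5]
    - [11,0,-5]
    - [11,0,-5]
    - [11,0,-5]
    - [11,0,-5]
    - [11,0,-5]
    - [11,0,-5]
    - [11,0,-5]
  rot:
    - [0,0.785,0]
    - [0,0.785,0]
    - [0,0.785,0]
    - [0,0.785,0]
    - [0,0.785,0]
    - [0,0.785,0]
    - [0,0.785,0]
    - [0,0.785,0]
  claw: [0.05,0.05,0.05,0.05,0.05,0.05,0.05,0.05]

```text
time_s: 5.52
position: [560.8, 249.8, 69.7]
tool_rot: [0.635, -0.312, 0.311, -0.634]
force: [-1.0, -0.0, -2.9]
gripper_width: 0.105
```

```bash
python3 -c "
from h import *
st(); cap('scene','4'); plan(561.4,250.2,53,-52.4)"
```

```text
t 5.52 pos [560.8 249.8  69.7] j [ 0.327  0.291  1.406 -0.     1.447  1.24 ] F [-1.  -0.  -2.9] w 0.105
[[ 0.611  -0.0016  0.7916]
 [-0.7916 -0.0007  0.611 ]
 [-0.0004 -1.     -0.0018]]
PLAN dp [0.0, 16.8, 0.7] rot [0.0015, 0.0025, -0.0003] | dist 17.0 deg 0.2 | yaw now -52.26 q6 end 1.33 pos [560.9 249.8  69.8]
```

View pics/scene4.png

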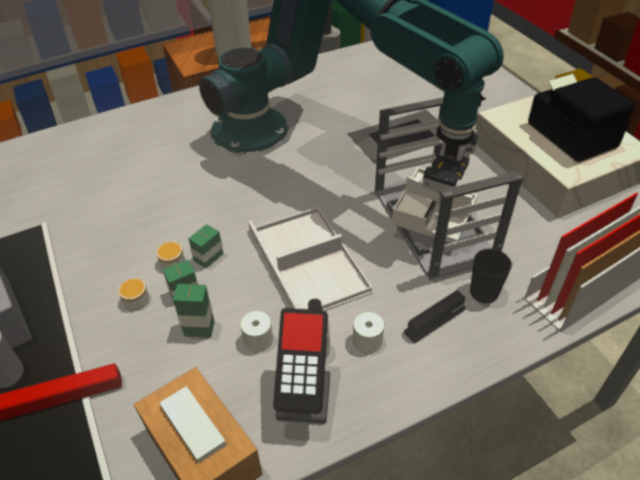

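Request:
arm_command:
  delta_pos:
    - [0,8,0]
    - [0,13,0]
    - [0,16.5,0]
    - [0,16.5,0]
    - [0,16.5,0]
  rot:
    - [0,0,0]
    - [0,0,0]
    - [0,0,0]
    - [0,0,0]
    - [0,0,0]
  claw: [0.05,0.05,0.05,0.05,0.05]

```text
time_s: 5.98
position: [561.1, 249.9, 53.5]
tool_rot: [0.635, -0.312, 0.311, -0.634]
force: [0.7, -0.5, -3.6]
gripper_width: 0.101
```

```bash
python3 -c "
from h import *
st()"
```

```text
t 5.98 pos [561.1 249.9  53.5] j [ 0.327  0.303  1.424 -0.     1.416  1.24 ] F [ 0.7 -0.5 -3.6] w 0.101
[[ 0.6116 -0.0009  0.7912]
 [-0.7912 -0.0004  0.6116]
 [-0.0002 -1.     -0.0009]]
```

Request:
arm_command:
  delta_pos:
    - [0,1,0]
    - [0,1,0]
    - [0,1,0]
  rot:
    - [0,0,0]
    - [0,0,0]
    - [0,0,0]
  claw: [0.05,0.05,0.05]

```text
time_s: 6.23
position: [561.3, 250.0, 53.1]
tool_rot: [0.635, -0.312, 0.312, -0.635]
force: [0.1, 1.1, -3.7]
gripper_width: 0.102
```

Request:
arm_command:
  delta_pos:
    - [0,0,0]
    - [0,0,0]
    - [0,0,0]
    - [0,0,0]
    - [0,0,0]
  rot:
    - [0,0,0]
    - [0,0,0]
    - [0,0,0]
    - [0,0,0]
    - [0,0,0]
  claw: [0.15,0.3,0.45,0.45,0.45]

```text
time_s: 6.65
position: [561.7, 250.1, 53.6]
tool_rot: [-0.635, 0.311, -0.312, 0.635]
force: [-0.2, -0.1, 1.0]
gripper_width: 0.394
```

```bash
python3 -c "
from h import *
st(); cap('wrist','5')"
```

```text
t 6.65 pos [561.7 250.1  53.6] j [ 0.327  0.303  1.424 -0.     1.414  1.24 ] F [-0.2 -0.1  1. ] w 0.394
[[ 0.6114  0.0008  0.7914]
 [-0.7914  0.0002  0.6114]
 [ 0.0004 -1.      0.0007]]
```

View pics/wrist5.png

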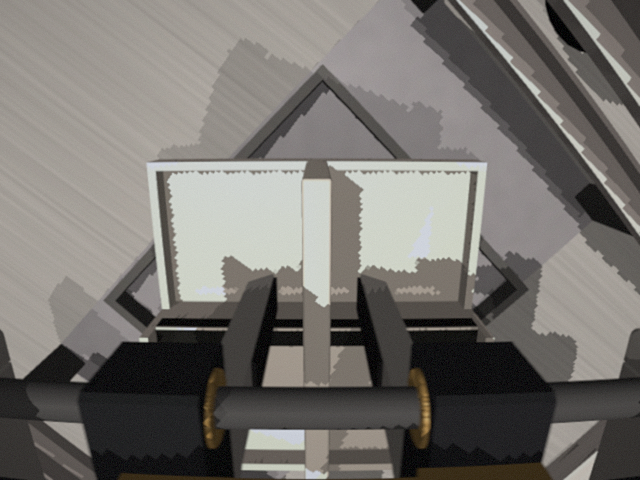

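Request:
arm_command:
  delta_pos:
    - [0,-30,0]
    - [0,-65,0]
    - [0,-65,0]
    - [0,-65,0]
    - [0,-65,0]
    - [0,-65,0]
    - [0,-65,0]
    - [0,-65,0]
  rot:
    - [0,0,0]
    - [0,0,0]
    - [0,-0.75,0]
    - [0,-0.75,0]
    - [0,-0.75,0]
    - [0,-0.75,0]
    - [0,-0.75,0]
    - [0,-0.75,0]
  claw: [0.5,0.5,0.5,0.5,0.5,0.5,0.5,0.5]

```text
time_s: 7.37
position: [561.4, 250.0, 118.3]
tool_rot: [0.705, -0.055, 0.055, -0.705]
force: [-0.7, -0.4, 0.1]
gripper_width: 0.5
```

Request:
arm_command:
  delta_pos:
    - [0,0,0]
    - [0,0,0]
    - [0,0,0]
    - [0,0,0]
    - [0,0,0]
    - [0,0,0]
    - [0,0,0]
    - [0,0,0]
  rot:
    - [0,-1,0]
    - [0,-1,0]
    - [0,-1,0]
    - [0,-1,0]
    - [0,-1,0]
    - [0,-1,0]
    - [0,-1,0]
    - [0,-1,0]
  claw: [0.5,0.5,0.5,0.5,0.5,0.5,0.5,0.5]

```text
time_s: 8.03
position: [561.4, 250.0, 118.3]
tool_rot: [0.645, 0.289, -0.289, -0.645]
force: [-0.4, -0.8, -0.9]
gripper_width: 0.5
```

Request:
arm_command:
  delta_pos:
    - [0,0,0]
    - [0,0,0]
    - [0,0,0]
    - [0,0,0]
    - [0,0,0]
    - [0,0,0]
    - [0,0,0]
    - [0,0,0]
  rot:
    - [0,-1,0]
    - [0,-1,0]
    - [0,-1,0]
    - [0,-1,0]
    - [0,-1,0]
    - [0,-1,0]
    - [0,-1,0]
    - [0,-1,0]
  claw: [0.5,0.5,0.5,0.5,0.5,0.5,0.5,0.5]

```text
time_s: 8.7
position: [561.4, 250.0, 118.2]
tool_rot: [0.428, 0.563, -0.563, -0.427]
force: [0.2, -1.1, -0.8]
gripper_width: 0.5
```

```bash
python3 -c "
from h import *
st(); plan(561.2,250.0,118,127.6)"
```

```text
t 8.7 pos [561.4 250.  118.2] j [ 0.327  0.261  1.344 -0.     1.537 -1.516] F [ 0.2 -1.1 -0.8] w 0.5
[[-0.269   0.0001 -0.9631]
 [ 0.9631 -0.     -0.269 ]
 [-0.0001 -1.     -0.0001]]
PLAN dp [0.0, 0.2, 0.2] rot [0.0001, -0.3839, -0.0001] | dist 0.0 deg 22.0 | yaw now 105.61 q6 end -1.81 pos [561.4 250.  118.2]
```

Request:
arm_command:
  delta_pos:
    - [0,0,0]
    - [0,0,0]
    - [0,0,0]
    - [0,0,0]
    - [0,0,0]
  rot:
    - [0,-0.384,0]
    - [0,-0.384,0]
    - [0,-0.384,0]
    - [0,-0.384,0]
    - [0,-0.384,0]
  claw: [0.5,0.5,0.5,0.5,0.5]

```text
time_s: 9.12
position: [561.4, 250.0, 118.3]
tool_rot: [0.315, 0.633, -0.633, -0.315]
force: [-0.3, -0.3, -0.8]
gripper_width: 0.501
```

```bash
python3 -c "
from h import *
st(); cap('wrist','6'); plan(561.2,250.0,52.5,127.6)"
```

```text
t 9.12 pos [561.4 250.  118.3] j [ 0.327  0.261  1.344 -0.     1.537 -1.891] F [-0.3 -0.3 -0.8] w 0.501
[[-0.6032  0.0002 -0.7976]
 [ 0.7976 -0.     -0.6032]
 [-0.0001 -1.     -0.0001]]
PLAN dp [0.1, 65.7, 0.2] rot [0.0, -0.0089, -0.0001] | dist 66.0 deg 0.5 | yaw now 127.09 q6 end -1.81 pos [561.4 250.  118.2]
```

View pics/wrist6.png

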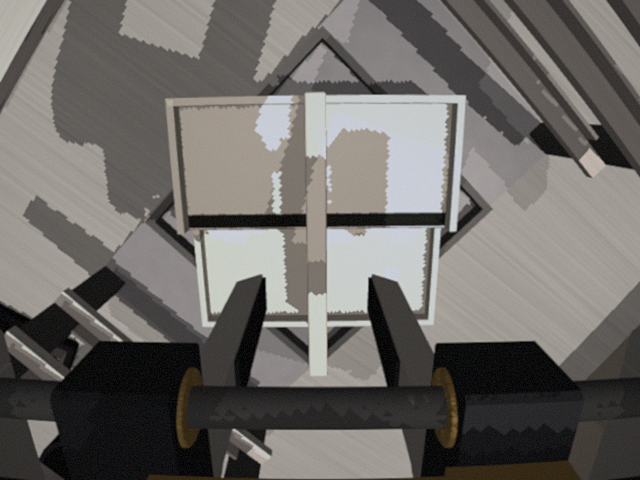

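Request:
arm_command:
  delta_pos:
    - [0,30,0]
    - [0,65,0]
    - [0,65,0]
    - [0,65,0]
    - [0,65,0]
    - [0,65,0]
  rot:
    - [0,-0.009,0]
    - [0,-0.009,0]
    - [0,-0.009,0]
    - [0,-0.009,0]
    - [0,-0.009,0]
    - [0,-0.009,0]
  claw: [0.5,0.5,0.5,0.5,0.5,0.3]

```text
time_s: 9.67
position: [563.1, 250.6, 56.0]
tool_rot: [0.313, 0.636, -0.634, -0.31]
force: [-0.6, -0.4, -0.0]
gripper_width: 0.459
```

Request:
arm_command:
  delta_pos:
    - [0,0,0]
    - [0,0,0]
    - [0,0,0]
    - [0,0,0]
    - [0,0,0]
    - [0,0,0]
  rot:
    - [0,0,0]
    - [0,0,0]
    - [0,0,0]
    - [0,0,0]
    - [0,0,0]
    - [0,0,0]
  claw: [0.05,0.05,0.05,0.05,0.05,0.05]
  force: 40

```text
time_s: 10.17
position: [561.5, 250.1, 53.5]
tool_rot: [0.311, 0.635, -0.635, -0.311]
force: [-1.1, 0.5, 0.2]
gripper_width: 0.102
```

Request:
arm_command:
  delta_pos:
    - [0,-6,0]
    - [0,-18,0]
    - [0,-18,0]
    - [0,-18,0]
  rot:
    - [0,0,0]
    - [0,0,0]
    - [0,0,0]
    - [0,0,0]
  claw: [0.05,0.05,0.05,0.05]

```text
time_s: 10.5
position: [562.1, 250.3, 72.4]
tool_rot: [0.312, 0.635, -0.634, -0.311]
force: [0.7, 0.4, -3.3]
gripper_width: 0.103
```

```bash
python3 -c "
from h import *
st(); cap('wrist','7')"
```

```text
t 10.5 pos [562.1 250.3  72.4] j [ 0.327  0.289  1.402 -0.     1.448 -1.903] F [ 0.7  0.4 -3.3] w 0.103
[[-0.6125  0.0023 -0.7905]
 [ 0.7905  0.0007 -0.6125]
 [-0.0008 -1.     -0.0022]]
```

View pics/wrist7.png

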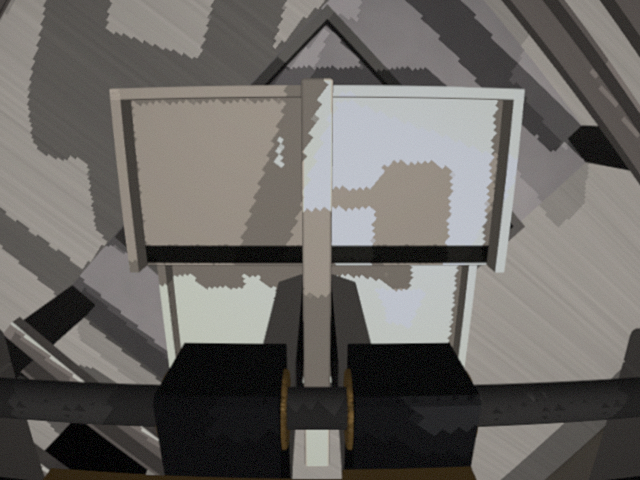

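Request:
arm_command:
  delta_pos:
    - [0,0,0]
    - [0,0,0]
    - [0,0,0]
    - [0,0,0]
    - [0,0,0]
    - [0,0,0]
    - [0,0,0]
    - [0,0,0]
  rot:
    - [0,1,0]
    - [0,1,0]
    - [0,1,0]
    - [0,1,0]
    - [0,1,0]
    - [0,1,0]
    - [0,1,0]
    - [0,1,0]
  claw: [0.05,0.05,0.05,0.05,0.05,0.05,0.05,0.05]

```text
time_s: 11.22
position: [560.9, 249.8, 70.4]
tool_rot: [-0.579, -0.406, 0.407, 0.579]
force: [-0.1, -0.2, -3.2]
gripper_width: 0.105
```

```bash
python3 -c "
from h import *
st(); plan(546.9,224.6,72,-7.4)"
```

```text
t 11.22 pos [560.9 249.8  70.4] j [ 0.327  0.29   1.405 -0.     1.448 -0.897] F [-0.1 -0.2 -3.2] w 0.105
[[ 0.3401 -0.0013 -0.9404]
 [ 0.9404 -0.0007  0.3401]
 [-0.0011 -1.      0.001 ]]
PLAN dp [-28.5, -1.5, 4.6] rot [-0.0001, 1.353, -0.0016] | dist 29.0 deg 77.5 | yaw now 70.12 q6 end 0.52 pos [560.9 249.8  70.4]
```

Request:
arm_command:
  delta_pos:
    - [-4,0,1]
    - [-8,0,1]
    - [-12,0,2]
    - [-16,0,3]
    - [-20,0,3]
    - [-24,0,4]
    - [-26,0,4]
    - [-28,0,4]
  rot:
    - [0,0.9,0]
    - [0,0.9,0]
    - [0,0.9,0]
    - [0,0.9,0]
    - [0,0.9,0]
    - [0,0.9,0]
    - [0,0.9,0]
    - [0,0.9,0]
  claw: [0.05,0.05,0.05,0.05,0.05,0.05,0.05,0.05]

```text
time_s: 11.88
position: [547.7, 224.6, 70.5]
tool_rot: [0.698, 0.115, -0.115, -0.698]
force: [-0.5, -0.5, -3.3]
gripper_width: 0.106
```

```bash
python3 -c "
from h import *
plan(546.9,224.6,71,-7.4)"
```

```text
PLAN dp [-0.8, -0.4, 0.3] rot [0.0005, 0.456, -0.0012] | dist 1.0 deg 26.1 | yaw now 18.73 q6 end 0.52 pos [547.7 224.6  70.5]
```

Request:
arm_command:
  delta_pos:
    - [-0.6,0,0]
    - [-0.6,0,0]
    - [-0.6,0,0]
    - [-0.6,0,0]
    - [-0.6,0,0]
    - [-0.6,0,0]
    - [-0.6,0,0]
  rot:
    - [0,0.455,0]
    - [0,0.455,0]
    - [0,0.455,0]
    - [0,0.455,0]
    - [0,0.455,0]
    - [0,0.455,0]
    - [0,0.455,0]
  claw: [0.05,0.05,0.05,0.05,0.05,0.05,0.05]

```text
time_s: 12.47
position: [547.5, 224.7, 70.9]
tool_rot: [0.706, -0.043, 0.043, -0.706]
force: [-0.4, -0.3, -3.3]
gripper_width: 0.104
```

```bash
python3 - <<'E'
from h import *
st(); plan(546.9,224.6,71,-7.4)
i,p,d=cap('wrist','8'); c=cloud(i,d); cap('top','8')
im=cv2.resize(p[60:360,120:520],None,fx=2,fy=2,interpolation=cv2.INTER_CUBIC); cv2.imwrite("pics/w8z.png",im[:,:,::-1])
E
```

```text
t 12.47 pos [547.5 224.7  70.9] j [ 0.294  0.242  1.464 -0.     1.437  0.416] F [-0.4 -0.3 -3.3] w 0.104
[[ 0.9925 -0.0006  0.122 ]
 [-0.122  -0.0003  0.9925]
 [-0.0006 -1.     -0.0004]]
PLAN dp [-0.6, -0.1, -0.2] rot [0.0004, 0.0069, -0.0006] | dist 1.0 deg 0.4 | yaw now -7.01 q6 end 0.52 pos [547.5 224.7  70.9]
```

View pics/w8z.png

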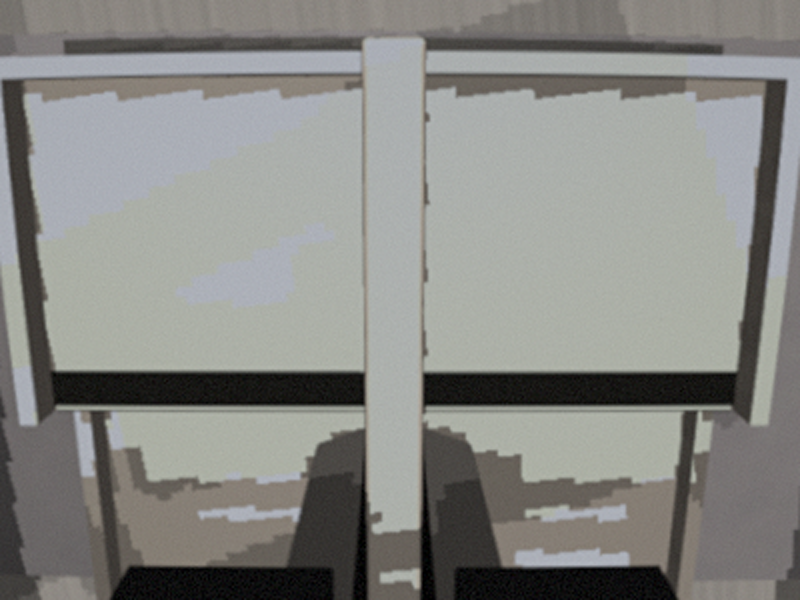

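```bash
python3 - <<'E'
from h import *
a=np.array([np.cos(np.radians(82.6)),np.sin(np.radians(82.6))]); n=np.array([a[1],-a[0]])
for t,z0 in (("1",82.5),("8",115)):
    i,p,d=load("wrist",t); c=cloud(i,d)
    m=(abs(c[...,2]-z0)<4)&(d>0); m[:, :250]=0; m[:,390:]=0; m[290:]=0
    m=cv2.morphologyEx(m.astype(np.uint8),cv2.MORPH_OPEN,np.ones((3,3)))
    nn,l,s,ce=cv2.connectedComponentsWithStats(m); k=1+np.argmax(s[1:,4]); P=c[l==k]
    r=cv2.minAreaRect(P[:,:2].astype(np.float32)); s_=P[:,:2]@a; t_=P[:,:2]@n
    print(t,s[k],r, "z",np.median(P[:,2]).round(2),"s range",s_.min(),s_.max(),"t med",np.median(t_), "yaw",np.degrees(np.polyfit(s_,t_,1)[0]))
E
```

```text
1 [ 315  132   11  138 1277] ((549.0174560546875, 240.35728454589844), (148.92181396484375, 10.01777172088623), 82.57679748535156) z 82.27 s range 234.60398591533226 383.52886650956304 t med 513.4194221403508 yaw -0.13124138939150537
8 [ 301   78   32  212 6417] ((554.053955078125, 279.14599609375), (70.72786712646484, 10.038844108581543), 82.93695068359375) z 113.75 s range 312.79163787081575 383.5375583548788 t med 513.4742254329494 yaw -0.3214151972390958
```

Request:
arm_command:
  delta_pos:
    - [0,6,0]
    - [0,12,0]
    - [0,17,0]
    - [0,22,0]
    - [0,27,0]
    - [0,31,0]
    - [0,32,0]
    - [0,32,0]
  rot:
    - [0,0.005,0]
    - [0,0.005,0]
    - [0,0.005,0]
    - [0,0.005,0]
    - [0,0.005,0]
    - [0,0.005,0]
    - [0,0.005,0]
    - [0,0.005,0]
  claw: [0.05,0.05,0.05,0.05,0.05,0.05,0.05,0.05]

```text
time_s: 13.23
position: [547.7, 224.8, 39.4]
tool_rot: [0.706, -0.046, 0.046, -0.706]
force: [-1.2, 0.1, -0.5]
gripper_width: 0.105
```

```bash
python3 -c "
from h import *
st(); cap('wrist','9')"
```

```text
t 13.23 pos [547.7 224.8  39.4] j [ 0.294  0.267  1.499 -0.     1.376  0.424] F [-1.2  0.1 -0.5] w 0.105
[[ 0.9916  0.0001  0.1296]
 [-0.1296 -0.      0.9916]
 [ 0.0001 -1.     -0.    ]]
```

View pics/wrist9.png

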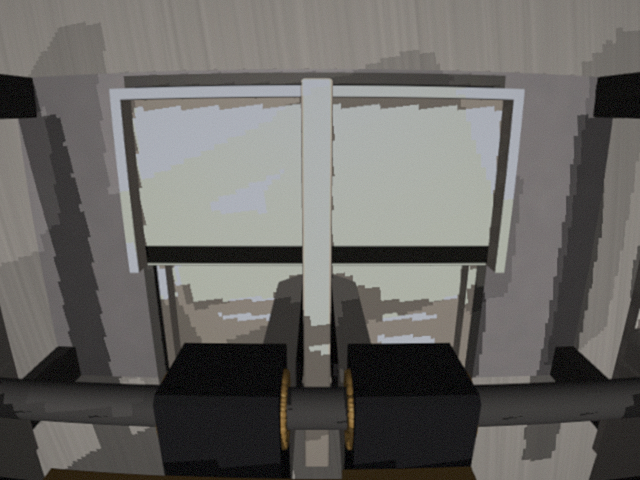

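Request:
arm_command:
  delta_pos:
    - [0,0,0]
    - [0,0,0]
    - [0,0,0]
    - [0,0,0]
    - [0,-41,0]
    - [0,-82,0]
    - [0,-123,0]
    - [0,-164,0]
  rot:
    - [0,0,0]
    - [0,0,0]
    - [0,0,0]
    - [0,0,0]
    - [0,0,0]
    - [0,0,0]
    - [0,0,0]
    - [0,0,0]
  claw: [0.15,0.3,0.5,0.5,0.5,0.5,0.5,0.5]

```text
time_s: 13.95
position: [547.4, 224.8, 205.0]
tool_rot: [-0.706, 0.046, -0.046, 0.706]
force: [0.9, 0.4, 1.0]
gripper_width: 0.498
```

Request:
arm_command:
  delta_pos:
    - [0,-130,20]
    - [0,-130,20]
    - [0,-130,20]
    - [0,-130,20]
    - [0,-130,20]
    - [0,-130,20]
  rot:
    - [0,0,0]
    - [0,0,0]
    - [0,0,0]
    - [0,0,0]
    - [0,0,0]
    - [0,0,0]
  claw: [1,1,1,1,1,1]

```text
time_s: 14.45
position: [550.4, 244.7, 332.8]
tool_rot: [0.706, -0.046, 0.046, -0.706]
force: [1.0, -0.3, -0.5]
gripper_width: 0.89
```

```bash
python3 - <<'E'
from h import *
st(); i,p,d=cap('wrist','10'); c=cloud(i,d)
def reg(a,b,zz,mn=60):
    m=(c[...,2]>zz[0])&(c[...,2]<zz[1])&(d>0); r=np.zeros_like(m); r[b[0]:b[1],a[0]:a[1]]=1; m&=r
    m=cv2.morphologyEx(m.astype(np.uint8),cv2.MORPH_OPEN,np.ones((3,3)))
    n,l,s,ce=cv2.connectedComponentsWithStats(m)
    for k in range(1,n):
        if s[k,4]>mn:
            P=c[l==k]; print(zz,s[k],cv2.minAreaRect(P[:,:2].astype(np.float32)),"z",np.median(P[:,2]).round(1))
reg((60,200),(90,380),(228,242)); reg((450,600),(90,380),(228,242)); reg((290,350),(60,340),(78,90))
E
```

```text
t 14.45 pos [550.4 244.7 332.8] j [ 0.324  0.221  0.968 -0.     1.952  0.454] F [ 1.  -0.3 -0.5] w 0.89
[[ 0.9916  0.0004  0.1295]
 [-0.1295 -0.0001  0.9916]
 [ 0.0004 -1.     -0.    ]]
(228, 242) [  84  117   62  231 7695] ((407.9902038574219, 259.16064453125), (170.23788452148438, 23.79762840270996), 82.61616516113281) z 234.3
(228, 242) [ 485  117   61  231 7668] ((689.4788818359375, 222.62380981445312), (169.52330017089844, 24.251075744628906), 82.67780303955078) z 234.4
(78, 90) [ 312  127   10  141 1350] ((549.8514404296875, 240.25775146484375), (148.72189331054688, 9.498638153076172), 82.37944793701172) z 82.3
```

View pics/wrist10.png

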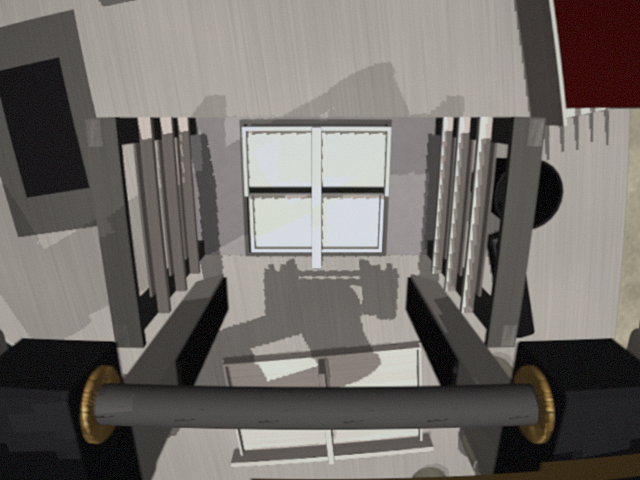

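```bash
python3 -c "
from h import *
plan(470,-420,310,-7.4)"
```

```text
PLAN dp [7.0, 22.1, -669.1] rot [0.0016, -0.0009, -0.0027] | dist 670.0 deg 0.2 | yaw now -7.45 q6 end -0.6 pos [550.  244.4 331. ]
```

Request:
arm_command:
  delta_pos:
    - [7,22,-669]
    - [7,22,-669]
    - [7,22,-669]
    - [7,22,-669]
    - [7,22,-669]
    - [7,22,-669]
    - [7,22,-669]
    - [7,22,-669]
  rot:
    - [0,0,0]
    - [0,0,0]
    - [0,0,0]
    - [0,0,0]
    - [0,0,0]
    - [0,0,0]
    - [0,0,0]
    - [0,0,0]
  claw: [1,1,1,1,1,1,1,1]

```text
time_s: 15.17
position: [508.8, -87.9, 318.8]
tool_rot: [-0.705, 0.048, -0.044, 0.706]
force: [1.1, -0.2, -0.2]
gripper_width: 0.999
```

Request:
arm_command:
  delta_pos:
    - [0,0,-336]
    - [0,0,-336]
    - [0,0,-336]
    - [0,0,-336]
    - [0,0,-336]
    - [0,0,-336]
    - [0,0,-336]
    - [0,0,-336]
  rot:
    - [0,0,0]
    - [0,0,0]
    - [0,0,0]
    - [0,0,0]
    - [0,0,0]
    - [0,0,0]
    - [0,0,0]
    - [0,0,0]
  claw: [1,1,1,1,1,1,1,1]

```text
time_s: 15.83
position: [465.8, -418.2, 318.6]
tool_rot: [-0.704, 0.048, -0.045, 0.707]
force: [0.6, 0.0, -0.4]
gripper_width: 0.999
```

```bash
python3 -c "
from h import *
st(); plan(470,-420,310,-7.4)"
```

```text
t 15.83 pos [ 465.8 -418.2  318.6] j [-0.822  0.277  0.928 -0.     1.943 -0.692] F [ 0.6  0.  -0.4] w 0.999
[[ 0.9915 -0.004   0.1303]
 [-0.1303  0.0043  0.9915]
 [-0.0046 -1.      0.0038]]
PLAN dp [4.5, 8.6, -1.3] rot [-0.0038, -0.0015, -0.0046] | dist 10.0 deg 0.3 | yaw now -7.49 q6 end -0.6 pos [ 465.8 -418.2  318.6]
```

```bash
cat > stock.py <<'E'
from h import *
import sys
def stock(cam,tag):
    i,p,d=load(cam,tag); c=cloud(i,d)
    hsv=cv2.cvtColor(np.ascontiguousarray(p),cv2.COLOR_RGB2HSV)
    g=(hsv[...,0]>45)&(hsv[...,0]<95)&(hsv[...,1]>80); y=(hsv[...,0]>8)&(hsv[...,0]<30)&(hsv[...,1]>120)
    for nm,m,zs in(("short",g,72),("tall",g,115),("tin",y,40)):
        mm=(m&(abs(c[...,2]-zs)<9)&(c[...,1]<100)).astype(np.uint8); mm=cv2.morphologyEx(mm,cv2.MORPH_OPEN,np.ones((3,3)))
        n,l,s,ce=cv2.connectedComponentsWithStats(mm)
        for k in range(1,n):
            if s[k,4]>60:
                ct=cv2.findContours((l==k).astype(np.uint8),cv2.RETR_EXTERNAL,cv2.CHAIN_APPROX_NONE)[0][0].reshape(-1,2)
                P=plane(i,ct,zs); r=cv2.minAreaRect(P[:,:2].astype(np.float32))
                print(nm,s[k],"c",np.round(r[0],1),"size",np.round(r[1],1),"ang",round(r[2],1),"depthz",np.median(c[l==k][:,2]).round(1))
                b=cv2.boxPoints(r); e0=b[1]-b[0]; e1=b[2]-b[1]; s_=e0 if np.linalg.norm(e0)<np.linalg.norm(e1) else e1
                print("    short-side (its x) yaw",np.degrees(np.arctan2(s_[1],s_[0])).round(1))
if __name__=="__main__":
    if len(sys.argv)>2: cap(sys.argv[1],sys.argv[2])
    stock(sys.argv[1],sys.argv[2])
E
python3 stock.py wrist 11
```

```text
short [212  17  41  41 825] c [ 405.7 -252.6] size [35.9 23.4] ang 26.8 depthz 71.4
    short-side (its x) yaw -63.2
short [229  36  42  46 927] c [ 416.7 -275. ] size [36.7 28.2] ang 27.4 depthz 71.3
    short-side (its x) yaw -62.6
short [ 305   93   45   56 1636] c [ 484.6 -343.1] size [37.6 49. ] ang 3.0 depthz 71.5
    short-side (its x) yaw 3.0
tall [ 410   75   61   66 2175] c [ 584.1 -343.5] size [49.1 41.2] ang 60.2 depthz 114.5
    short-side (its x) yaw -29.8
tin [ 236  144   44   40 1353] c [ 404.8 -378.3] size [42.3 47.1] ang 82.2 depthz 39.7
    short-side (its x) yaw 82.2
tin [ 292  195   43   38 1274] c [ 457.3 -441.4] size [42.4 47.1] ang 82.6 depthz 39.6
    short-side (its x) yaw 82.6
```

View pics/wrist11.png

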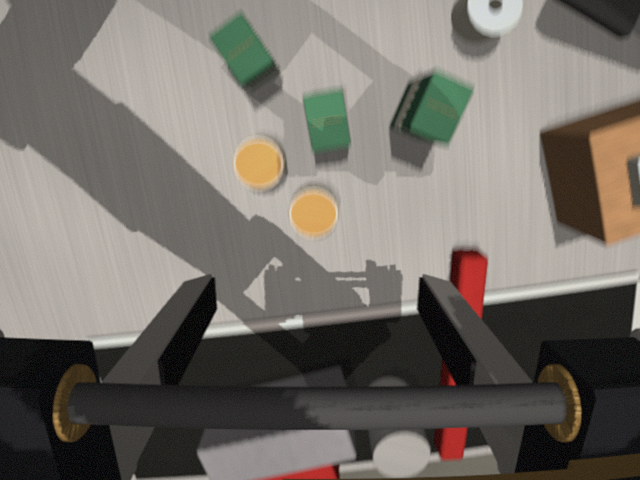

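```bash
cat > seg.py <<'E'
from h import *
import sys
def seg(i,p,d,zs,tol=5,box=(300,700,-480,-150),mn=150):
    c=cloud(i,d); m=(abs(c[...,2]-zs)<tol)&(d>0)&(c[...,0]>box[0])&(c[...,0]<box[1])&(c[...,1]>box[2])&(c[...,1]<box[3])
    m=cv2.morphologyEx(m.astype(np.uint8),cv2.MORPH_OPEN,np.ones((3,3))); n,l,s,ce=cv2.connectedComponentsWithStats(m); out=[]
    for k in range(1,n):
        if s[k,4]>mn:
            ct=cv2.findContours((l==k).astype(np.uint8),cv2.RETR_EXTERNAL,cv2.CHAIN_APPROX_NONE)[0][0].reshape(-1,2)
            P=plane(i,ct,zs); r=cv2.minAreaRect(P[:,:2].astype(np.float32)); b=cv2.boxPoints(r); e0=b[1]-b[0]; e1=b[2]-b[1]
            q=e0 if np.linalg.norm(e0)<np.linalg.norm(e1) else e1
            print(zs,s[k],"c",np.round(r[0],1),"size",np.round(r[1],1),"short-side yaw",np.degrees(np.arctan2(q[1],q[0])).round(1),"z",np.median(c[l==k][:,2]).round(1))
if __name__=="__main__":
    i,p,d=load(*sys.argv[1:3]); [seg(i,p,d,z) for z in (72,115,40)]
E
python3 seg.py wrist 11; python3 seg.py top 8
```

```text
72 [ 208    9   65   72 2488] c [ 411.8 -261. ] size [40.3 56.6] short-side yaw 26.3 z 71.4
72 [ 302   85   49   64 2350] c [ 485.1 -339.5] size [40.1 56. ] short-side yaw 3.0 z 71.5
115 [ 409   66   66   76 2876] c [ 586.3 -340.7] size [56.1 41. ] short-side yaw -29.7 z 114.5
40 [ 233  134   51   52 2049] c [ 405.9 -374.3] size [55.2 54.7] short-side yaw -8.6 z 39.6
40 [ 288  185   51   49 1946] c [ 458.  -436.5] size [54.7 55.9] short-side yaw 82.6 z 39.5
72 [421 278  24  18 350] c [ 483.1 -339.5] size [41.5 56.5] short-side yaw 1.5 z 73.1
72 [387 305  26  23 353] c [ 409.1 -259. ] size [39.3 55.9] short-side yaw 25.9 z 72.6
115 [423 230  27  24 346] c [ 586.  -340.3] size [58.1 41.4] short-side yaw -29.2 z 115.9
40 [459 289  23  22 331] c [ 454.1 -439.2] size [50.8 53.9] short-side yaw 45.0 z 40.9
40 [418 315  24  23 347] c [ 387.3 -336.7] size [55.9 50.3] short-side yaw -37.0 z 41.2
```

```bash
python3 -c "
from h import *
plan(411.5,-260.5,140,26.3)"
```

```text
PLAN dp [-72.8, 176.1, 156.5] rot [-0.0027, -0.5982, -0.0079] | dist 247.0 deg 34.3 | yaw now -7.97 q6 end -1.02 pos [ 463.4 -425.8  315.5]
```

Request:
arm_command:
  delta_pos:
    - [-73,176,156]
    - [-73,176,156]
    - [-73,176,156]
    - [-73,176,156]
    - [-73,176,156]
    - [-73,176,156]
    - [-73,176,156]
    - [-73,176,156]
  rot:
    - [0,-0.595,0]
    - [0,-0.595,0]
    - [0,-0.595,0]
    - [0,-0.595,0]
    - [0,-0.595,0]
    - [0,-0.595,0]
    - [0,-0.595,0]
    - [0,-0.595,0]
  claw: [1,1,1,1,1,1,1,1]

```text
time_s: 16.55
position: [411.4, -248.9, 140.3]
tool_rot: [-0.685, -0.161, 0.166, 0.691]
force: [0.8, -0.2, 1.6]
gripper_width: 0.999
```

```bash
python3 -c "
from h import *
i,p,d=cap('wrist','12')
import seg; seg.seg(i,p,d,72)
st();plan(411.5,-260.5,42,26.3)"
```

```text
72 [ 278  220   65   86 5392] c [ 410.9 -259.4] size [39.7 56.3] short-side yaw 26.3 z 71.4
72 [ 332  362   64   25 1042] c [ 479.5 -313.8] size [43.5 19. ] short-side yaw -63.6 z 71.2
72 [426 427  55  33 583] c [ 566.7 -336.4] size [44.3 10.9] short-side yaw -28.7 z 71.7
72 [333 430  35  12 254] c [ 495.2 -363.7] size [24.5  9.9] short-side yaw -63.8 z 71.5
t 16.6 pos [ 413.9 -251.5  144. ] j [-0.663 -0.036  1.619 -0.     1.563 -1.128] F [-0.  -0.2  0.5] w 0.998
[[ 0.8937 -0.0033 -0.4487]
 [ 0.4487  0.0021  0.8937]
 [-0.002  -1.      0.0034]]
PLAN dp [-6.0, 101.9, -7.4] rot [-0.0034, 0.0063, -0.002] | dist 102.0 deg 0.4 | yaw now 26.66 q6 end -1.02 pos [ 413.9 -251.5  144. ]
```

View pics/wrist12.png

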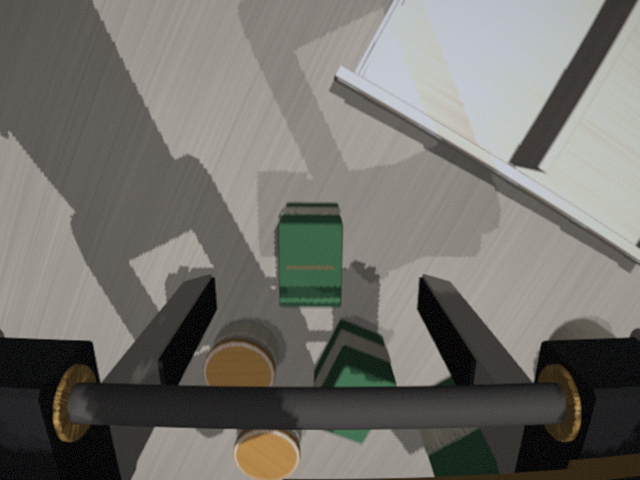

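Request:
arm_command:
  delta_pos:
    - [-5,20,-7]
    - [-5,30,-7]
    - [-5,30,-7]
    - [-5,30,-7]
    - [-5,30,-7]
  rot:
    - [0,0,0]
    - [0,0,0]
    - [0,0,0]
    - [0,0,0]
    - [0,0,0]
  claw: [1,1,1,1,1]

```text
time_s: 17.02
position: [414.7, -261.9, 117.5]
tool_rot: [0.689, 0.163, -0.162, -0.688]
force: [-1.0, -0.4, 0.7]
gripper_width: 1.0
```

```bash
python3 -c "
from h import *
st();plan(411,-259.8,42,26.3)"
```

```text
t 17.02 pos [ 414.7 -261.9  117.5] j [-0.679 -0.013  1.649  0.     1.503 -1.143] F [-1.  -0.4  0.7] w 1.0
[[ 0.8941  0.0016 -0.4479]
 [ 0.4479 -0.0012  0.8941]
 [ 0.0009 -1.     -0.0018]]
PLAN dp [-2.4, 75.5, 3.7] rot [0.0018, 0.0054, 0.0009] | dist 76.0 deg 0.3 | yaw now 26.61 q6 end -1.02 pos [ 414.7 -261.9  117.5]
```

Request:
arm_command:
  delta_pos:
    - [-2.5,30,3]
    - [-2.5,60,3]
    - [-2.5,75,3]
    - [-2.5,75,3]
    - [-2.5,75,3]
    - [-2.5,75,3]
  rot:
    - [0,0.005,0]
    - [0,0.005,0]
    - [0,0.005,0]
    - [0,0.005,0]
    - [0,0.005,0]
    - [0,0.005,0]
  claw: [1,1,1,1,0.7,0.55]
  force: 20

```text
time_s: 17.52
position: [411.6, -260.5, 43.3]
tool_rot: [0.69, 0.162, -0.16, -0.687]
force: [-0.3, -0.3, 1.0]
gripper_width: 0.897
```

Request:
arm_command:
  delta_pos:
    - [0,0,0]
    - [0,0,0]
    - [0,0,0]
    - [0,0,0]
    - [0,0,0]
    - [0,0,0]
  rot:
    - [0,0,0]
    - [0,0,0]
    - [0,0,0]
    - [0,0,0]
    - [0,0,0]
    - [0,0,0]
  claw: [0.3,0.3,0.3,0.3,0.3,0.3]
  force: 20

```text
time_s: 18.02
position: [410.3, -259.5, 41.4]
tool_rot: [0.689, 0.161, -0.161, -0.688]
force: [0.2, 0.6, -0.6]
gripper_width: 0.47
```

```bash
python3 -c "
from h import *
st()"
```

```text
t 18.02 pos [ 410.3 -259.5   41.4] j [-0.681  0.038  1.757 -0.     1.346 -1.141] F [ 0.2  0.6 -0.6] w 0.47
[[ 0.896   0.0002 -0.444 ]
 [ 0.444  -0.0003  0.896 ]
 [ 0.     -1.     -0.0003]]
```

Request:
arm_command:
  delta_pos:
    - [0,0,0]
    - [0,0,0]
    - [0,0,0]
    - [0,-30,0]
    - [0,-70,0]
    - [0,-110,0]
    - [0,-150,0]
    - [0,-190,0]
  rot:
    - [0,0,0]
    - [0,0,0]
    - [0,0,0]
    - [0,0,0]
    - [0,0,0]
    - [0,0,0]
    - [0,0,0]
    - [0,0,0]
  claw: [0.3,0.3,0.3,0.3,0.3,0.3,0.3,0.3]
  force: 25

```text
time_s: 18.68
position: [409.7, -259.1, 232.7]
tool_rot: [-0.688, -0.161, 0.161, 0.689]
force: [0.1, -0.0, -1.2]
gripper_width: 0.425
```

```bash
python3 -c "
from h import *
st(); cap('wrist','13'); plan(584.9,196,345,82.5)"
```

```text
t 18.68 pos [ 409.7 -259.1  232.7] j [-0.681 -0.062  1.468 -0.     1.736 -1.141] F [ 0.1 -0.  -1.2] w 0.425
[[ 0.8961 -0.0008 -0.4439]
 [ 0.4439  0.0004  0.8961]
 [-0.0006 -1.      0.0007]]
PLAN dp [358.0, -105.0, 332.1] rot [0.0163, -0.9799, -0.0012] | dist 499.0 deg 56.2 | yaw now 26.36 q6 end -1.12 pos [ 412.8 -261.6  242.5]
```

View pics/wrist13.png

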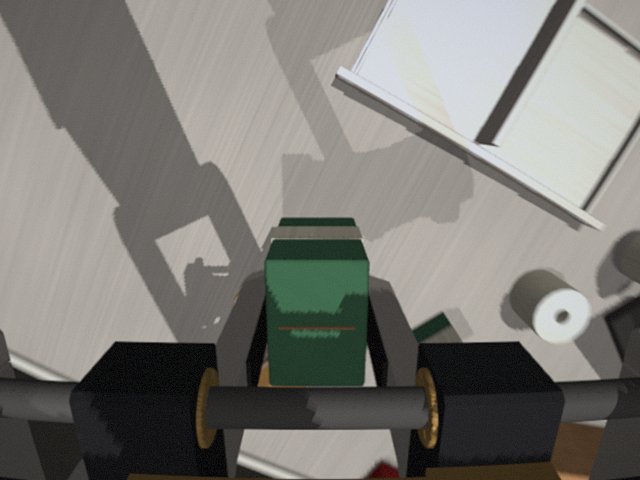

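Request:
arm_command:
  delta_pos:
    - [0,-41,0]
    - [15,-82,15]
    - [50,-105,46]
    - [85,-105,80]
    - [120,-105,112]
    - [155,-105,144]
    - [185,-105,172]
    - [215,-105,200]
  rot:
    - [0,0,0]
    - [0,-0.1,0]
    - [0,-0.2,0]
    - [0,-0.3,0]
    - [0,-0.4,0]
    - [0,-0.5,0]
    - [0,-0.6,0]
    - [0,-0.7,0]
  claw: [0.3,0.3,0.3,0.3,0.3,0.3,0.3,0.3]

```text
time_s: 19.4
position: [503.8, -11.0, 335.8]
tool_rot: [0.591, 0.389, -0.389, -0.59]
force: [0.5, -0.9, -1.1]
gripper_width: 0.422
```

```bash
python3 -c "
from h import *
st(); plan(584.7,195.5,330,82.5)"
```

```text
t 19.4 pos [503.8 -11.  335.8] j [-0.134 -0.004  1.209 -0.     1.937 -1.299] F [ 0.5 -0.9 -1.1] w 0.422
[[ 0.3951 -0.0001 -0.9187]
 [ 0.9187 -0.0003  0.3951]
 [-0.0003 -1.     -0.    ]]
PLAN dp [221.6, 5.7, 7.3] rot [0.0, -0.2752, -0.0003] | dist 222.0 deg 15.8 | yaw now 66.73 q6 end -1.12 pos [503.8 -11.  335.8]
```

Request:
arm_command:
  delta_pos:
    - [40,5,1]
    - [80,5,2]
    - [120,5,4]
    - [160,5,5]
    - [200,5,6]
    - [220,5,7]
    - [220,5,7]
    - [220,5,7]
  rot:
    - [0,-0.07,0]
    - [0,-0.14,0]
    - [0,-0.21,0]
    - [0,-0.275,0]
    - [0,-0.275,0]
    - [0,-0.275,0]
    - [0,-0.275,0]
    - [0,-0.275,0]
  claw: [0.3,0.3,0.3,0.3,0.3,0.3,0.3,0.3]

```text
time_s: 20.07
position: [585.0, 192.5, 329.4]
tool_rot: [-0.532, -0.464, 0.466, 0.533]
force: [-0.8, -1.1, -0.9]
gripper_width: 0.418
```

```bash
python3 -c "
from h import *
st(); cap('wrist','14'); plan(584.7,195.5,70,82.5)"
```

```text
t 20.07 pos [585.  192.5 329.4] j [ 0.226  0.254  0.934 -0.001  1.956 -1.211] F [-0.8 -1.1 -0.9] w 0.418
[[ 0.1335 -0.0027 -0.991 ]
 [ 0.991  -0.0013  0.1335]
 [-0.0016 -1.      0.0025]]
PLAN dp [4.3, 260.2, 0.3] rot [-0.0015, -0.0046, -0.0013] | dist 260.0 deg 0.3 | yaw now 82.24 q6 end -1.12 pos [584.9 191.5 330.2]
```

View pics/wrist14.png

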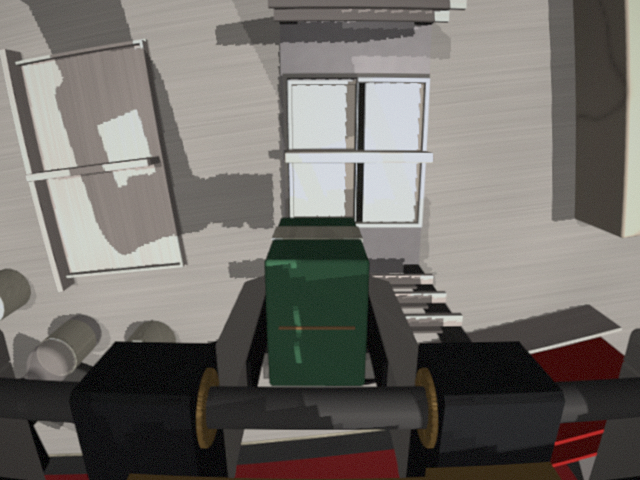

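Request:
arm_command:
  delta_pos:
    - [4,10,0]
    - [4,50,0]
    - [4,90,0]
    - [4,130,0]
    - [4,170,0]
    - [4,210,0]
    - [4,245,0]
    - [4,250,0]
  rot:
    - [0,-0.004,0]
    - [0,-0.004,0]
    - [0,-0.004,0]
    - [0,-0.004,0]
    - [0,-0.004,0]
    - [0,-0.004,0]
    - [0,-0.004,0]
    - [0,-0.004,0]
  claw: [0.3,0.3,0.3,0.3,0.3,0.3,0.3,0.3]

```text
time_s: 20.78
position: [579.7, 192.8, 72.3]
tool_rot: [-0.53, -0.461, 0.47, 0.535]
force: [-1.2, -0.7, -2.2]
gripper_width: 0.423
```

```bash
python3 -c "
from h import *
st(); cap('wrist','15'); plan(584.7,195.5,55.7,82.5)"
```

```text
t 20.78 pos [579.7 192.8  72.3] j [ 0.228  0.292  1.398 -0.     1.466 -1.209] F [-1.2 -0.7 -2.2] w 0.423
[[ 0.1333 -0.0148 -0.991 ]
 [ 0.9911 -0.0037  0.1333]
 [-0.0057 -0.9999  0.0142]]
PLAN dp [2.7, 19.4, -3.4] rot [-0.0108, -0.0027, -0.0043] | dist 20.0 deg 0.7 | yaw now 82.35 q6 end -1.12 pos [581.2 193.3  75.1]
```

View pics/wrist15.png

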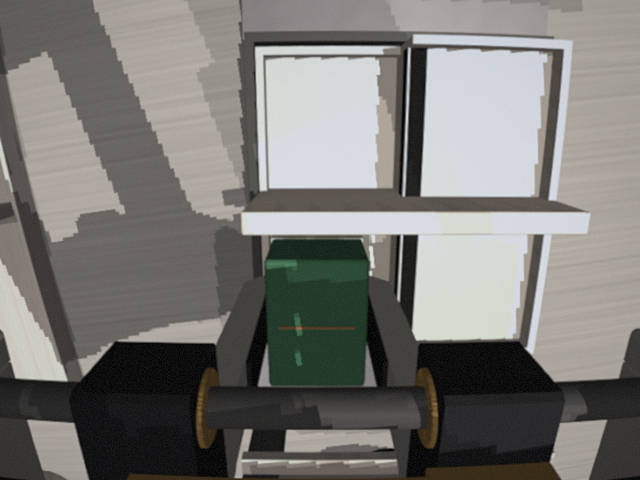

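Request:
arm_command:
  delta_pos:
    - [0,0,0]
    - [0,0,0]
    - [0,0,0]
    - [0,0,0]
  rot:
    - [0,0,0]
    - [0,0,0]
    - [0,0,0]
    - [0,0,0]
  claw: [0.3,0.3,0.3,0.3]

```text
time_s: 21.17
position: [587.5, 195.9, 84.6]
tool_rot: [0.533, 0.468, -0.464, -0.531]
force: [-0.1, 0.2, -0.7]
gripper_width: 0.426
```

```bash
python3 -c "
from h import *
st(); plan(584.7,195.5,55.7,82.5)"
```

```text
t 21.17 pos [587.5 195.9  84.6] j [ 0.23   0.286  1.381 -0.     1.469 -1.208] F [-0.1  0.2 -0.7] w 0.426
[[ 0.1316  0.0059 -0.9913]
 [ 0.9913  0.0013  0.1316]
 [ 0.002  -1.     -0.0057]]
PLAN dp [-0.8, 28.9, 2.8] rot [0.0057, -0.0011, 0.002] | dist 29.0 deg 0.3 | yaw now 82.44 q6 end -1.12 pos [587.5 195.9  84.6]
```

Request:
arm_command:
  delta_pos:
    - [0,0,0]
    - [0,0,0]
    - [0,0,0]
    - [0,0,0]
  rot:
    - [0,0,0]
    - [0,0,0]
    - [0,0,0]
    - [0,0,0]
  claw: [0.3,0.3,0.3,0.3]

```text
time_s: 21.5
position: [585.6, 195.7, 81.4]
tool_rot: [0.532, 0.466, -0.466, -0.532]
force: [-0.2, -0.6, -0.3]
gripper_width: 0.422
```

```bash
python3 -c "
from h import *
st(); plan(584.7,195.5,55.7,82.5)"
```

```text
t 21.5 pos [585.6 195.7  81.4] j [ 0.231  0.288  1.384 -0.     1.469 -1.208] F [-0.2 -0.6 -0.3] w 0.422
[[ 0.1313  0.0003 -0.9913]
 [ 0.9913 -0.      0.1313]
 [ 0.     -1.     -0.0003]]
PLAN dp [-0.3, 25.7, 0.9] rot [0.0003, -0.0008, 0.0] | dist 26.0 deg 0.0 | yaw now 82.46 q6 end -1.12 pos [585.6 195.7  81.4]
```

Request:
arm_command:
  delta_pos:
    - [0,6,0.5]
    - [0,12,0.5]
    - [0,17,0.5]
    - [0,21,0.5]
    - [0,24,0.5]
    - [0,25,0.5]
    - [0,25,0.5]
    - [0,25,0.5]
  rot:
    - [0,0,0]
    - [0,0,0]
    - [0,0,0]
    - [0,0,0]
    - [0,0,0]
    - [0,0,0]
    - [0,0,0]
    - [0,0,0]
  claw: [0.3,0.3,0.3,0.3,0.3,0.3,0.3,0.3]

```text
time_s: 22.17
position: [585.1, 195.6, 56.2]
tool_rot: [0.532, 0.466, -0.466, -0.532]
force: [0.9, 0.2, -1.5]
gripper_width: 0.422
```

```bash
python3 -c "
from h import *
st(); cap('wrist','16')"
```

```text
t 22.17 pos [585.1 195.6  56.2] j [ 0.231  0.306  1.415 -0.     1.421 -1.208] F [ 0.9  0.2 -1.5] w 0.422
[[ 0.1315  0.0001 -0.9913]
 [ 0.9913 -0.0001  0.1315]
 [-0.0001 -1.     -0.0001]]
```

View pics/wrist16.png

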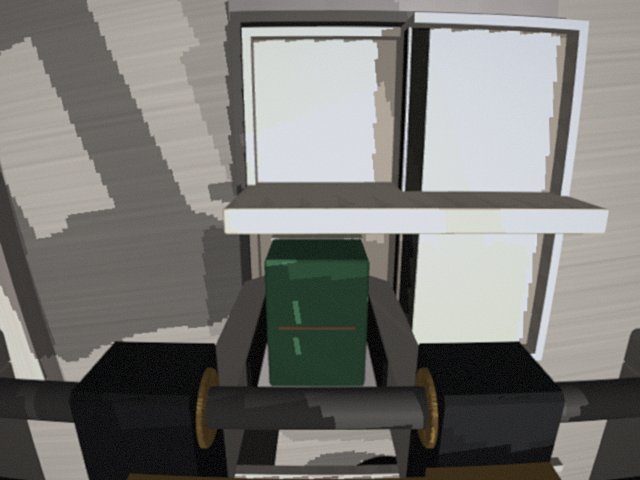

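Request:
arm_command:
  delta_pos:
    - [0,0.4,0]
    - [0,0.4,0]
    - [0,0.4,0]
    - [0,0.4,0]
    - [0,-6,0]
    - [0,-20,0]
    - [0,-40,0]
    - [0,-70,0]
  rot:
    - [0,0,0]
    - [0,0,0]
    - [0,0,0]
    - [0,0,0]
    - [0,0,0]
    - [0,0,0]
    - [0,0,0]
    - [0,0,0]
  claw: [0.46,0.5,0.53,0.55,0.55,0.55,0.55,0.55]

```text
time_s: 22.88
position: [583.2, 195.2, 124.3]
tool_rot: [-0.531, -0.464, 0.468, 0.533]
force: [-0.3, 1.1, -0.6]
gripper_width: 0.553
```

```bash
python3 -c "
from h import *
st(); cap('wrist','17')"
```

```text
t 22.88 pos [583.2 195.2 124.3] j [ 0.231  0.263  1.328 -0.     1.556 -1.208] F [-0.3  1.1 -0.6] w 0.553
[[ 0.1314 -0.0057 -0.9913]
 [ 0.9913 -0.0014  0.1314]
 [-0.0022 -1.      0.0055]]
```

View pics/wrist17.png

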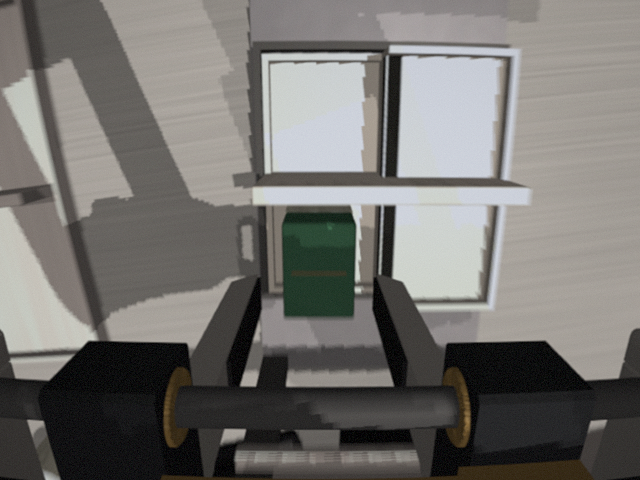

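Request:
arm_command:
  delta_pos:
    - [0,-40,0]
    - [0,-80,0]
    - [0,-120,0]
    - [0,-160,0]
    - [0,-200,0]
    - [0,-205,0]
  rot:
    - [0,0,0]
    - [0,0,0]
    - [0,0,0]
    - [0,0.1,0]
    - [0,0.2,0]
    - [0,0.3,0]
  claw: [0.55,0.55,0.6,0.7,0.7,0.7]

```text
time_s: 23.43
position: [586.5, 196.0, 341.8]
tool_rot: [0.598, 0.385, -0.374, -0.594]
force: [-0.2, 0.0, 1.6]
gripper_width: 0.697
```

```bash
python3 -c "
from h import *
st(); plan(485,-339,250,3)"
```

```text
t 23.43 pos [586.5 196.  341.8] j [ 0.231  0.25   0.915 -0.     1.96  -0.903] F [-0.2  0.   1.6] w 0.697
[[ 0.4229  0.0161 -0.9061]
 [ 0.9061  0.0037  0.423 ]
 [ 0.0101 -0.9999 -0.013 ]]
PLAN dp [-528.7, 88.2, -133.1] rot [0.0062, 1.0817, 0.0162] | dist 552.0 deg 62.0 | yaw now 64.98 q6 end -0.66 pos [586.5 196.  341.8]
```

Request:
arm_command:
  delta_pos:
    - [-40,0,-10]
    - [-80,0,-20]
    - [-120,10,-30]
    - [-160,15,-40]
    - [-200,20,-50]
    - [-240,25,-60]
    - [-280,30,-70]
    - [-320,40,-80]
  rot:
    - [0,0.1,0]
    - [0,0.22,0]
    - [0,0.34,0]
    - [0,0.46,0]
    - [0,0.58,0]
    - [0,0.7,0]
    - [0,0.8,0]
    - [0,0.9,0]
  claw: [0.7,0.7,0.7,0.7,0.7,0.7,0.7,0.7]

```text
time_s: 24.1
position: [523.6, -129.5, 293.0]
tool_rot: [0.703, 0.084, -0.081, -0.702]
force: [1.3, -0.1, -0.5]
gripper_width: 0.702
```

```bash
python3 -c "
from h import *
plan(485,-339,200,3)"
```

```text
PLAN dp [-86.4, 93.2, -194.6] rot [0.0019, 0.1817, 0.0034] | dist 232.0 deg 10.4 | yaw now 13.41 q6 end -0.66 pos [ 523.6 -129.5  293. ]
```

Request:
arm_command:
  delta_pos:
    - [-14,15,-32]
    - [-28,30,-64]
    - [-42,45,-96]
    - [-56,60,-128]
    - [-70,75,-160]
    - [-82,88,-184]
    - [-86,92,-193]
    - [-86,92,-193]
  rot:
    - [0,0.05,0]
    - [0,0.1,0]
    - [0,0.15,0]
    - [0,0.182,0]
    - [0,0.182,0]
    - [0,0.182,0]
    - [0,0.182,0]
    - [0,0.182,0]
  claw: [0.7,0.7,0.7,0.7,0.7,0.7,0.7,0.7]

```text
time_s: 24.77
position: [484.8, -336.9, 197.7]
tool_rot: [-0.706, -0.018, 0.02, 0.708]
force: [0.0, 0.6, -0.2]
gripper_width: 0.7
```

```bash
python3 -c "
from h import *
i,p,d=cap('wrist','18')
import seg; seg.seg(i,p,d,72); seg.seg(i,p,d,115); seg.seg(i,p,d,40)
st();plan(485,-339.5,120,3)"
```

```text
72 [ 291  191   54   73 3837] c [ 485.  -338.4] size [39.8 55.9] short-side yaw 3.1 z 71.3
72 [409 194  46  60 354] c [ 570.1 -330.7] size [55.1  4.7] short-side yaw -30.1 z 72.2
115 [ 421  206   96   95 4758] c [ 586.  -340.1] size [56.1 41.8] short-side yaw -29.5 z 114.4
40 [512  86  22  63 322] c [ 642.6 -246.9] size [15.3 48.6] short-side yaw 3.1 z 40.5
40 [401 187  40  55 248] c [ 569.7 -330.4] size [54.7  4.4] short-side yaw -30.0 z 40.1
40 [ 190  222   66   61 3079] c [ 405.7 -371.3] size [56.7 51.8] short-side yaw -75.5 z 39.5
40 [ 251  294   62   58 2818] c [ 458.1 -435.9] size [54.7 56.5] short-side yaw 2.9 z 39.6
t 24.82 pos [ 485.8 -335.5  199.2] j [-0.701  0.179  1.28   0.001  1.683 -0.756] F [-0.3 -0.2  0.3] w 0.699
[[ 0.9985 -0.0003 -0.0554]
 [ 0.0554  0.0013  0.9985]
 [-0.0003 -1.      0.0013]]
PLAN dp [-1.0, 79.2, -4.0] rot [-0.0013, 0.0031, -0.0003] | dist 79.0 deg 0.2 | yaw now 3.18 q6 end -0.66 pos [ 485.8 -335.5  199.2]
```

View pics/wrist18.png

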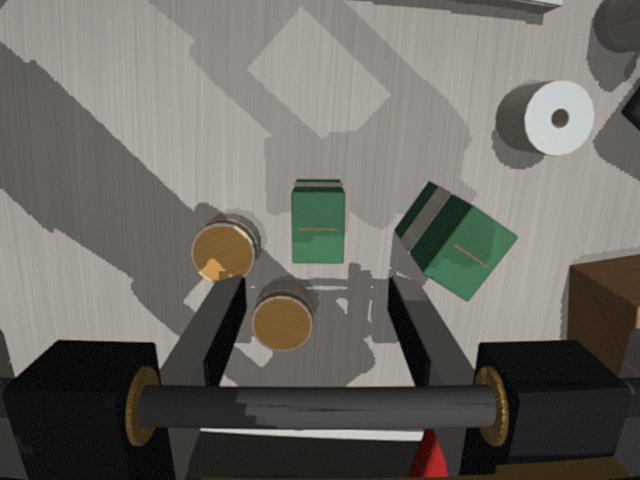

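Request:
arm_command:
  delta_pos:
    - [-0.8,25,-3.2]
    - [-0.8,50,-3.2]
    - [-0.8,75,-3.2]
    - [-0.8,90,-3.2]
    - [-0.8,95,-3.2]
    - [-0.8,95,-3.2]
    - [-0.8,95,-3.2]
    - [-0.8,95,-3.2]
  rot:
    - [0,0.002,0]
    - [0,0.002,0]
    - [0,0.002,0]
    - [0,0.002,0]
    - [0,0.002,0]
    - [0,0.002,0]
    - [0,0.002,0]
    - [0,0.002,0]
  claw: [0.7,0.7,0.7,0.7,0.7,0.7,0.7,0.7]

```text
time_s: 25.48
position: [486.9, -338.8, 107.0]
tool_rot: [0.708, 0.021, -0.019, -0.706]
force: [-0.9, 1.0, -0.5]
gripper_width: 0.701
```

```bash
python3 -c "
from h import *
st();plan(485,-338.8,42,3)"
```

```text
t 25.48 pos [ 486.9 -338.8  107. ] j [-0.704  0.217  1.419  0.     1.501 -0.76 ] F [-0.9  1.  -0.5] w 0.701
[[ 0.9984  0.0034 -0.056 ]
 [ 0.056  -0.0027  0.9984]
 [ 0.0032 -1.     -0.0029]]
PLAN dp [-2.1, 65.0, 0.3] rot [0.0028, 0.0037, 0.0032] | dist 65.0 deg 0.3 | yaw now 3.21 q6 end -0.66 pos [ 486.9 -338.8  107. ]
```

Request:
arm_command:
  delta_pos:
    - [-1,25,0]
    - [-1,48,0]
    - [-1,60,0]
    - [-1,64,0]
    - [-1,64,0]
    - [-1,64,0]
    - [-1,64,0]
    - [-1,64,0]
  rot:
    - [0,0.003,0]
    - [0,0.003,0]
    - [0,0.003,0]
    - [0,0.003,0]
    - [0,0.003,0]
    - [0,0.003,0]
    - [0,0.003,0]
    - [0,0.003,0]
  claw: [0.7,0.7,0.7,0.7,0.6,0.5,0.45,0.3]
  force: 25

```text
time_s: 26.15
position: [485.4, -339.5, 42.2]
tool_rot: [0.708, 0.019, -0.018, -0.706]
force: [-0.5, 0.7, 0.5]
gripper_width: 0.458
```

Request:
arm_command:
  delta_pos:
    - [0,0,0]
    - [0,0,0]
    - [0,0,0]
    - [0,0,0]
    - [0,0,0]
    - [0,-10,0]
    - [0,-30,0]
    - [0,-60,0]
  rot:
    - [0,0,0]
    - [0,0,0]
    - [0,0,0]
    - [0,0,0]
    - [0,0,0]
    - [0,0,0]
    - [0,0,0]
    - [0,0,0]
  claw: [0.3,0.3,0.3,0.3,0.3,0.3,0.3,0.3]

```text
time_s: 26.82
position: [482.0, -336.7, 97.1]
tool_rot: [-0.705, -0.016, 0.021, 0.709]
force: [0.2, -0.1, -1.3]
gripper_width: 0.427
```

```bash
python3 -c "
from h import *
st();plan(485,-338.8,330,3); plan(505,206,330,-97.5)"
```

```text
t 26.82 pos [ 482.  -336.7   97.1] j [-0.706  0.222  1.433 -0.     1.495 -0.758] F [ 0.2 -0.1 -1.3] w 0.427
[[ 0.9986 -0.0071 -0.0519]
 [ 0.0519  0.0059  0.9986]
 [-0.0067 -1.      0.0062]]
PLAN dp [1.3, -232.9, -0.8] rot [-0.0062, -0.0004, -0.0067] | dist 233.0 deg 0.5 | yaw now 2.98 q6 end -0.66 pos [ 482.  -336.7   97.1]
PLAN dp [49.5, -229.9, 542.3] rot [0.0014, 1.7536, -0.0104] | dist 591.0 deg 100.5 | yaw now 2.98 q6 end 2.09 pos [ 482.  -336.7   97.1]
```

Request:
arm_command:
  delta_pos:
    - [0,-40,0]
    - [0,-80,0]
    - [0,-120,30]
    - [5,-160,65]
    - [8,-195,100]
    - [12,-228,135]
    - [16,-228,175]
    - [20,-228,215]
  rot:
    - [0,0,0]
    - [0,0,0]
    - [0,0.12,0]
    - [0,0.24,0]
    - [0,0.36,0]
    - [0,0.48,0]
    - [0,0.6,0]
    - [0,0.72,0]
  claw: [0.3,0.3,0.3,0.3,0.3,0.3,0.3,0.3]

```text
time_s: 27.48
position: [492.2, -150.0, 328.0]
tool_rot: [0.668, -0.23, 0.233, -0.668]
force: [0.7, -0.8, -1.0]
gripper_width: 0.425
```

```bash
python3 -c "
from h import *
plan(504.3,206,330,-97.5)"
```

```text
PLAN dp [-210.8, -2.7, 287.1] rot [-0.0038, 1.0343, 0.0039] | dist 356.0 deg 59.3 | yaw now -38.24 q6 end 2.09 pos [ 492.2 -150.   328. ]
```

Request:
arm_command:
  delta_pos:
    - [-24,0,32]
    - [-48,0,64]
    - [-72,0,97]
    - [-96,0,130]
    - [-120,0,162]
    - [-144,0,195]
    - [-168,0,228]
    - [-190,0,258]
  rot:
    - [0,0.12,0]
    - [0,0.24,0]
    - [0,0.36,0]
    - [0,0.48,0]
    - [0,0.6,0]
    - [0,0.72,0]
    - [0,0.84,0]
    - [0,0.96,0]
  claw: [0.3,0.3,0.3,0.3,0.3,0.3,0.3,0.3]

```text
time_s: 28.15
position: [498.9, 146.0, 324.0]
tool_rot: [0.505, -0.495, 0.495, -0.504]
force: [1.2, 0.0, -0.2]
gripper_width: 0.421
```

```bash
python3 -c "
from h import *
plan(504.3,206,330,-97.5)"
```

```text
PLAN dp [-59.9, -6.0, 6.5] rot [0.0011, 0.1498, 0.0005] | dist 61.0 deg 8.6 | yaw now -88.92 q6 end 2.09 pos [498.9 146.  324. ]
```

Request:
arm_command:
  delta_pos:
    - [-20,0,0]
    - [-30,0,0]
    - [-30,0,0]
    - [-30,0,0]
  rot:
    - [0,0.07,0]
    - [0,0.07,0]
    - [0,0.07,0]
    - [0,0.07,0]
  claw: [0.3,0.3,0.3,0.3]

```text
time_s: 28.48
position: [498.8, 173.8, 324.0]
tool_rot: [0.489, -0.511, 0.511, -0.488]
force: [-0.3, 0.4, -0.8]
gripper_width: 0.423
```

```bash
python3 -c "
from h import *
st();plan(504.3,206,330,-97.5)"
```

```text
t 28.48 pos [498.8 173.8 324. ] j [ 0.229  0.047  1.18  -0.001  1.915  1.843] F [-0.3  0.4 -0.8] w 0.423
[[-0.0439 -0.0008  0.999 ]
 [-0.999  -0.0012 -0.0439]
 [ 0.0012 -1.     -0.0008]]
PLAN dp [-32.4, -6.0, 4.1] rot [0.0007, 0.087, 0.0013] | dist 33.0 deg 5.0 | yaw now -92.51 q6 end 2.09 pos [498.8 173.8 324. ]
```

Request:
arm_command:
  delta_pos:
    - [-16,-6,2]
    - [-32,-6,4]
    - [-32,-6,4]
    - [-32,30,4]
    - [-32,60,4]
    - [-32,95,4]
    - [-32,130,4]
    - [-32,150,4]
  rot:
    - [0,0.087,0]
    - [0,0.087,0]
    - [0,0.087,0]
    - [0,0.087,0]
    - [0,0.087,0]
    - [0,0.087,0]
    - [0,0.087,0]
    - [0,0.087,0]
  claw: [0.3,0.3,0.3,0.3,0.3,0.3,0.3,0.3]

```text
time_s: 29.15
position: [502.5, 203.1, 169.6]
tool_rot: [-0.468, 0.533, -0.532, 0.463]
force: [0.1, -0.0, -2.2]
gripper_width: 0.425
```

```bash
python3 -c "
from h import *
st();plan(504.3,206,85,-97.5); cap('wrist','19')"
```

```text
t 29.15 pos [502.5 203.1 169.6] j [ 0.28   0.085  1.444 -0.001  1.619  1.985] F [ 0.1 -0.  -2.2] w 0.425
[[-0.1334 -0.0063  0.991 ]
 [-0.9911 -0.0031 -0.1334]
 [ 0.0039 -1.     -0.0058]]
PLAN dp [-3.5, 84.6, 1.9] rot [0.0058, -0.0029, 0.0039] | dist 85.0 deg 0.4 | yaw now -97.67 q6 end 2.09 pos [502.5 203.1 169.6]
```

View pics/wrist19.png

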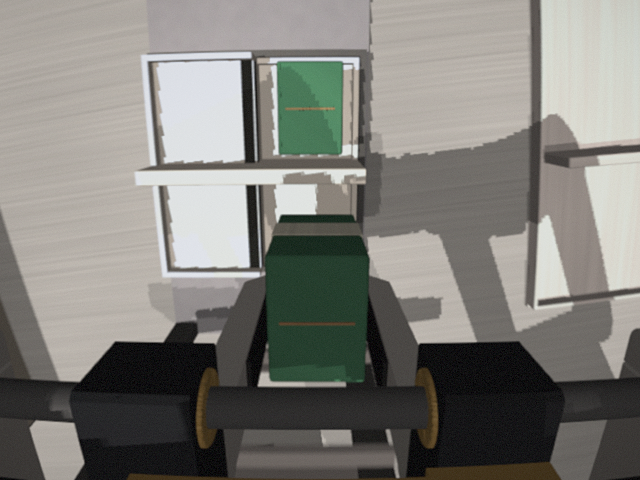

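Request:
arm_command:
  delta_pos:
    - [-2,20,1.5]
    - [-2,45,1.5]
    - [-2,65,1.5]
    - [-2,78,1.5]
    - [-2,84,1.5]
    - [-2,84,1.5]
    - [-2,84,1.5]
    - [-2,84,1.5]
  rot:
    - [0,-0.003,0]
    - [0,-0.003,0]
    - [0,-0.003,0]
    - [0,-0.003,0]
    - [0,-0.003,0]
    - [0,-0.003,0]
    - [0,-0.003,0]
    - [0,-0.003,0]
  claw: [0.3,0.3,0.3,0.3,0.3,0.3,0.3,0.3]

```text
time_s: 29.87
position: [507.4, 207.6, 92.3]
tool_rot: [0.465, -0.531, 0.532, -0.467]
force: [0.6, -1.1, 0.0]
gripper_width: 0.424
```

```bash
python3 -c "
from h import *
st();plan(504.3,206,56,-97.5)"
```

```text
t 29.87 pos [507.4 207.6  92.3] j [ 0.285  0.131  1.55  -0.     1.458  1.986] F [ 0.6 -1.1  0. ] w 0.424
[[-0.1296  0.0031  0.9916]
 [-0.9916  0.0006 -0.1296]
 [-0.001  -1.      0.003 ]]
PLAN dp [2.0, 36.2, -3.0] rot [-0.003, 0.0009, -0.001] | dist 36.0 deg 0.2 | yaw now -97.45 q6 end 2.09 pos [507.4 207.6  92.3]
```

Request:
arm_command:
  delta_pos:
    - [0.8,6,-1.5]
    - [0.8,12,-1.5]
    - [0.8,18,-1.5]
    - [0.8,22,-1.5]
    - [0.8,25,-1.5]
    - [0.8,25,-1.5]
    - [0.8,25,-1.5]
    - [0.8,25,-1.5]
  rot:
    - [0,0,0]
    - [0,0,0]
    - [0,0,0]
    - [0,0,0]
    - [0,0,0]
    - [0,0,0]
    - [0,0,0]
    - [0,0,0]
  claw: [0.3,0.3,0.3,0.3,0.3,0.3,0.3,0.3]

```text
time_s: 30.53
position: [504.7, 207.3, 65.4]
tool_rot: [0.467, -0.531, 0.531, -0.467]
force: [0.1, 0.1, -0.9]
gripper_width: 0.424
```

```bash
python3 -c "
from h import *
st();plan(504.3,206,56,-97.5)"
```

```text
t 30.53 pos [504.7 207.3  65.4] j [ 0.286  0.147  1.587 -0.     1.407  1.986] F [ 0.1  0.1 -0.9] w 0.424
[[-0.1291  0.0003  0.9916]
 [-0.9916 -0.     -0.1291]
 [-0.     -1.      0.0003]]
PLAN dp [1.4, 9.4, -0.2] rot [-0.0003, 0.0015, -0.0] | dist 10.0 deg 0.1 | yaw now -97.42 q6 end 2.09 pos [504.7 207.3  65.4]
```

Request:
arm_command:
  delta_pos:
    - [1,4,0]
    - [1,7,0]
    - [1,9,0]
    - [1,9.5,0]
    - [1,9.5,0]
    - [1,9.5,0]
  rot:
    - [0,0,0]
    - [0,0,0]
    - [0,0,0]
    - [0,0,0]
    - [0,0,0]
    - [0,0,0]
  claw: [0.3,0.3,0.3,0.3,0.3,0.3]

```text
time_s: 31.03
position: [504.5, 206.2, 56.0]
tool_rot: [0.467, -0.531, 0.531, -0.467]
force: [-0.5, -0.6, 1.5]
gripper_width: 0.421
```

```bash
python3 -c "
from h import *
st()"
```

```text
t 31.03 pos [504.5 206.2  56. ] j [ 0.284  0.154  1.599 -0.     1.388  1.984] F [-0.5 -0.6  1.5] w 0.421
[[-0.1292  0.0001  0.9916]
 [-0.9916 -0.0002 -0.1292]
 [ 0.0002 -1.      0.0001]]
```

Contact (force sign reversed). Release and rise.

Request:
arm_command:
  delta_pos:
    - [0,0,0]
    - [0,0,0]
    - [0,0,0]
    - [0,0,0]
    - [0,-6,0]
    - [0,-20,0]
    - [0,-40,0]
    - [0,-70,0]
  rot:
    - [0,0,0]
    - [0,0,0]
    - [0,0,0]
    - [0,0,0]
    - [0,0,0]
    - [0,0,0]
    - [0,0,0]
    - [0,0,0]
  claw: [0.46,0.5,0.53,0.55,0.55,0.55,0.55,0.55]

```text
time_s: 31.7
position: [502.6, 205.7, 124.1]
tool_rot: [-0.469, 0.532, -0.53, 0.465]
force: [-0.2, -0.6, -0.6]
gripper_width: 0.552
```

Request:
arm_command:
  delta_pos:
    - [0,-40,0]
    - [0,-80,0]
    - [0,-120,0]
    - [0,-160,0]
    - [0,-200,0]
    - [0,-205,0]
  rot:
    - [0,0,0]
    - [0,0,0]
    - [0,0,0]
    - [0,0,0]
    - [0,-0.12,0]
    - [0,-0.24,0]
  claw: [0.55,0.55,0.6,0.7,0.7,0.7]

```text
time_s: 32.2
position: [506.1, 206.8, 340.7]
tool_rot: [-0.524, 0.467, -0.473, 0.533]
force: [-0.0, 0.0, 0.4]
gripper_width: 0.699
```

```bash
python3 -c "
from h import *
st(); cap('wrist','20'); plan(586,-340.5,250,-29.6)"
```

```text
t 32.2 pos [506.1 206.8 340.7] j [ 0.284  0.082  1.11  -0.     1.934  1.739] F [-0.   0.   0.4] w 0.699
[[ 0.116   0.015   0.9931]
 [-0.9933  0.0043  0.1159]
 [-0.0025 -0.9999  0.0154]]
PLAN dp [553.1, 87.5, 12.7] rot [-0.013, -0.934, 0.004] | dist 560.0 deg 53.5 | yaw now -83.12 q6 end -0.01 pos [506.  206.8 338.5]
```

View pics/wrist20.png

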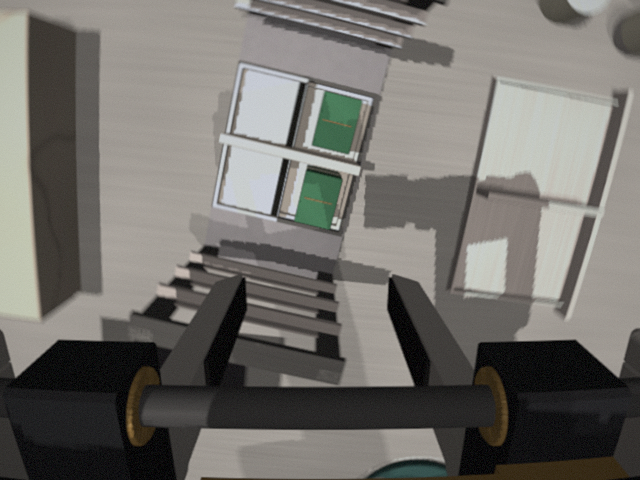

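Request:
arm_command:
  delta_pos:
    - [40,0,1]
    - [80,0,2]
    - [120,0,3]
    - [160,10,4]
    - [200,20,5]
    - [240,30,6]
    - [280,40,7]
    - [320,50,8]
  rot:
    - [0,-0.1,0]
    - [0,-0.22,0]
    - [0,-0.34,0]
    - [0,-0.46,0]
    - [0,-0.58,0]
    - [0,-0.7,0]
    - [0,-0.82,0]
    - [0,-0.93,0]
  claw: [0.7,0.7,0.7,0.7,0.7,0.7,0.7,0.7]

```text
time_s: 32.92
position: [544.7, -94.3, 283.8]
tool_rot: [-0.68, 0.194, -0.193, 0.68]
force: [0.9, 0.2, -0.2]
gripper_width: 0.699
```

```bash
python3 -c "
from h import *
st(); plan(586,-340.5,240,-29.6)"
```

```text
t 32.92 pos [544.7 -94.3 283.8] j [-0.274  0.093  1.21   0.     1.84   0.281] F [ 0.9  0.2 -0.2] w 0.699
[[ 0.8498 -0.0017  0.5272]
 [-0.5272  0.0005  0.8498]
 [-0.0017 -1.     -0.0005]]
PLAN dp [164.9, 43.6, -187.4] rot [0.0004, -0.0387, -0.0017] | dist 253.0 deg 2.2 | yaw now -31.82 q6 end -0.01 pos [544.7 -94.3 283.8]
```

Request:
arm_command:
  delta_pos:
    - [27,7,-30]
    - [54,14,-60]
    - [81,21,-90]
    - [108,28,-120]
    - [132,35,-150]
    - [150,40,-170]
    - [160,43,-183]
    - [164,43,-187]
  rot:
    - [0,0,0]
    - [0,0,0]
    - [0,-0.038,0]
    - [0,-0.038,0]
    - [0,-0.038,0]
    - [0,-0.038,0]
    - [0,-0.038,0]
    - [0,-0.038,0]
  claw: [0.7,0.7,0.7,0.7,0.7,0.7,0.7,0.7]

```text
time_s: 33.58
position: [584.1, -340.4, 239.1]
tool_rot: [-0.682, 0.185, -0.182, 0.683]
force: [0.7, 0.4, -0.5]
gripper_width: 0.701
```

```bash
python3 -c "
from h import *
i,p,d=cap('wrist','21')
import seg; seg.seg(i,p,d,115); seg.seg(i,p,d,40)
st(); plan(586,-340.5,150,-29.6)"
```

```text
115 [ 294  187   55   73 3862] c [ 587.5 -340.2] size [55.4 39.8] short-side yaw -30.0 z 114.3
40 [ 156  295   45   48 1388] c [ 402.9 -364.1] size [56.7 34. ] short-side yaw -64.4 z 39.5
40 [ 233  321   53   50 2053] c [ 460.1 -437.6] size [57.6 52. ] short-side yaw -51.1 z 39.5
t 33.63 pos [ 584.7 -339.8  240.2] j [-0.61   0.378  0.953 -0.     1.814 -0.086] F [ 0.1 -0.4 -0.8] w 0.7
[[ 0.8659 -0.0028  0.5003]
 [-0.5003  0.0017  0.8659]
 [-0.0033 -1.      0.0001]]
PLAN dp [1.8, 90.2, 0.0] rot [-0.0001, -0.0073, -0.0033] | dist 90.0 deg 0.5 | yaw now -30.02 q6 end -0.01 pos [ 584.7 -339.8  240.2]
```

View pics/wrist21.png

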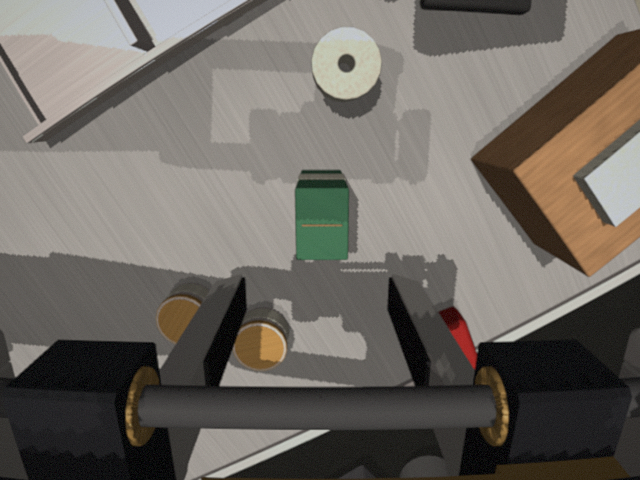

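Request:
arm_command:
  delta_pos:
    - [2,30,0.5]
    - [2,60,0.5]
    - [2,85,0.5]
    - [2,100,0.5]
    - [2,105,0.5]
    - [2,105,0.5]
    - [2,105,0.5]
    - [2,105,0.5]
  rot:
    - [0,0,0]
    - [0,0,0]
    - [0,0,0]
    - [0,0,0]
    - [0,0,0]
    - [0,0,0]
    - [0,0,0]
    - [0,0,0]
  claw: [0.7,0.7,0.7,0.7,0.7,0.7,0.7,0.7]

```text
time_s: 34.3
position: [588.4, -338.7, 140.2]
tool_rot: [0.684, -0.18, 0.183, -0.683]
force: [0.1, -0.2, -0.2]
gripper_width: 0.699
```

```bash
python3 -c "
from h import *
st(); plan(586.8,-340.3,75,-30)"
```

```text
t 34.3 pos [ 588.4 -338.7  140.2] j [-0.606  0.391  1.132  0.     1.614 -0.086] F [ 0.1 -0.2 -0.2] w 0.699
[[ 0.8679  0.0035  0.4968]
 [-0.4968 -0.0023  0.8679]
 [ 0.0042 -1.     -0.0003]]
PLAN dp [-0.9, 65.2, -2.2] rot [0.0002, 0.0037, 0.0042] | dist 65.0 deg 0.3 | yaw now -29.79 q6 end -0.0 pos [ 588.4 -338.7  140.2]
```

Request:
arm_command:
  delta_pos:
    - [0,25,-1]
    - [0,45,-1]
    - [0,58,-1]
    - [0,64,-1]
    - [0,64,-1]
    - [0,64,-1]
    - [0,64,-1]
    - [0,64,-1]
  rot:
    - [0,0.003,0]
    - [0,0.003,0]
    - [0,0.003,0]
    - [0,0.003,0]
    - [0,0.003,0]
    - [0,0.003,0]
    - [0,0.003,0]
    - [0,0.003,0]
  claw: [0.7,0.7,0.7,0.7,0.6,0.5,0.45,0.3]
  force: 25

```text
time_s: 34.97
position: [587.7, -340.3, 75.3]
tool_rot: [0.683, -0.182, 0.184, -0.683]
force: [-1.2, -0.3, 0.5]
gripper_width: 0.453
```

Request:
arm_command:
  delta_pos:
    - [0,0,0]
    - [0,0,0]
    - [0,0,0]
    - [0,0,0]
    - [0,0,0]
    - [0,0,0]
  rot:
    - [0,0,0]
    - [0,0,0]
    - [0,0,0]
    - [0,0,0]
    - [0,0,0]
    - [0,0,0]
  claw: [0.3,0.3,0.3,0.3,0.3,0.3]

```text
time_s: 35.47
position: [587.6, -340.3, 75.2]
tool_rot: [0.683, -0.182, 0.184, -0.683]
force: [-0.2, 0.2, 6.1]
gripper_width: 0.428
```

```bash
python3 -c "
from h import *
st(); plan(586.8,-340.3,75,-30)"
```

```text
t 35.47 pos [ 587.6 -340.3   75.2] j [-0.608  0.423  1.22  -0.     1.496 -0.085] F [-0.2  0.2  6.1] w 0.428
[[ 0.866   0.0024  0.5   ]
 [-0.5    -0.0018  0.866 ]
 [ 0.003  -1.     -0.0004]]
PLAN dp [-0.6, 0.2, -0.4] rot [0.0004, -0.0, 0.003] | dist 1.0 deg 0.2 | yaw now -30.0 q6 end -0.0 pos [ 587.6 -340.3   75.2]
```

Request:
arm_command:
  delta_pos:
    - [0,-15,0]
    - [0,-45,0]
    - [0,-85,0]
    - [0,-125,0]
    - [0,-165,0]
    - [0,-205,0]
    - [0,-240,0]
    - [0,-265,0]
  rot:
    - [0,0,0]
    - [0,0,0]
    - [0,0,0]
    - [0,0,0]
    - [0,0,0]
    - [0,0,0]
    - [0,0.1,0]
    - [0,0.2,0]
  claw: [0.3,0.3,0.3,0.3,0.3,0.3,0.3,0.3]

```text
time_s: 36.13
position: [586.8, -339.7, 342.1]
tool_rot: [0.661, -0.251, 0.253, -0.66]
force: [-0.1, -1.2, -1.2]
gripper_width: 0.424
```

```bash
python3 -c "
from h import *
st(); plan(514.2,281.4,345,-97.5)"
```

```text
t 36.13 pos [ 586.8 -339.7  342.1] j [-0.608  0.415  0.7   -0.     2.022  0.12 ] F [-0.1 -1.2 -1.2] w 0.424
[[ 0.7462  0.0031  0.6657]
 [-0.6657 -0.0022  0.7462]
 [ 0.0038 -1.      0.0004]]
PLAN dp [-467.6, -4.5, 415.1] rot [-0.0022, 0.9733, 0.0033] | dist 625.0 deg 55.8 | yaw now -41.73 q6 end 2.2 pos [ 586.8 -339.7  342.1]
```

Request:
arm_command:
  delta_pos:
    - [-28,-4,25]
    - [-57,-4,50]
    - [-86,-4,76]
    - [-115,-4,102]
    - [-144,-4,128]
    - [-173,-4,154]
    - [-202,-4,180]
    - [-231,-4,206]
  rot:
    - [0,0.06,0]
    - [0,0.12,0]
    - [0,0.18,0]
    - [0,0.24,0]
    - [0,0.3,0]
    - [0,0.36,0]
    - [0,0.42,0]
    - [0,0.49,0]
  claw: [0.3,0.3,0.3,0.3,0.3,0.3,0.3,0.3]

```text
time_s: 36.8
position: [549.2, -30.6, 341.4]
tool_rot: [0.58, -0.405, 0.404, -0.58]
force: [1.0, 0.4, -0.6]
gripper_width: 0.427
```

```bash
python3 -c "
from h import *
st(); plan(514.2,281.4,345,-97.5)"
```

```text
t 36.8 pos [549.2 -30.6 341.4] j [-0.159  0.104  1.085 -0.     1.954  1.058] F [ 1.   0.4 -0.6] w 0.427
[[ 0.3464 -0.0017  0.9381]
 [-0.9381  0.0003  0.3464]
 [-0.0008 -1.     -0.0015]]
PLAN dp [-304.8, -3.5, 75.2] rot [0.0017, 0.4847, -0.0005] | dist 314.0 deg 27.8 | yaw now -69.73 q6 end 2.2 pos [549.2 -30.6 341.4]
```

Request:
arm_command:
  delta_pos:
    - [-41,-3,10]
    - [-82,-3,20]
    - [-123,-3,30]
    - [-164,-3,40]
    - [-204,-3,50]
    - [-244,-3,60]
    - [-280,-3,69]
    - [-298,-3,73]
  rot:
    - [0,0.06,0]
    - [0,0.12,0]
    - [0,0.18,0]
    - [0,0.24,0]
    - [0,0.3,0]
    - [0,0.36,0]
    - [0,0.42,0]
    - [0,0.48,0]
  claw: [0.3,0.3,0.3,0.3,0.3,0.3,0.3,0.3]

```text
time_s: 37.47
position: [512.7, 276.7, 343.7]
tool_rot: [-0.469, 0.53, -0.528, 0.468]
force: [-0.4, -0.3, -1.3]
gripper_width: 0.422
```

Request:
arm_command:
  delta_pos:
    - [0,0,0]
    - [0,0,0]
    - [0,0,0]
    - [0,0,0]
  rot:
    - [0,0,0]
    - [0,0,0]
    - [0,0,0]
    - [0,0,0]
  claw: [0.3,0.3,0.3,0.3]

```text
time_s: 37.8
position: [514.6, 271.0, 345.2]
tool_rot: [0.468, -0.53, 0.53, -0.468]
force: [-0.4, -0.5, -0.6]
gripper_width: 0.423
```

```bash
python3 -c "
from h import *
st(); plan(514.2,281.4,345,-97.5)"
```

```text
t 37.8 pos [514.6 271.  345.2] j [ 0.388  0.178  0.994 -0.001  1.97   2.082] F [-0.4 -0.5 -0.6] w 0.423
[[-0.1239 -0.0003  0.9923]
 [-0.9923 -0.0007 -0.1239]
 [ 0.0007 -1.     -0.0002]]
PLAN dp [-10.2, 0.2, -1.7] rot [0.0002, 0.0067, 0.0007] | dist 10.0 deg 0.4 | yaw now -97.12 q6 end 2.2 pos [514.6 271.  345.2]
```

Now descend slowly, with the correction.

Request:
arm_command:
  delta_pos:
    - [-5,0,-1]
    - [-10,10,-1.7]
    - [-10,35,-1.7]
    - [-10,65,-1.7]
    - [-10,95,-1.7]
    - [-10,125,-1.7]
    - [-10,150,-1.7]
    - [-10,170,-1.7]
  rot:
    - [0,0.006,0]
    - [0,0.006,0]
    - [0,0.006,0]
    - [0,0.006,0]
    - [0,0.006,0]
    - [0,0.006,0]
    - [0,0.006,0]
    - [0,0.006,0]
  claw: [0.3,0.3,0.3,0.3,0.3,0.3,0.3,0.3]

```text
time_s: 38.47
position: [512.6, 281.7, 171.6]
tool_rot: [-0.468, 0.532, -0.531, 0.465]
force: [0.2, 0.4, -1.4]
gripper_width: 0.42
```

Request:
arm_command:
  delta_pos:
    - [0,15,0]
    - [0,22,0]
    - [0,25,0]
    - [0,25,0]
    - [0,25,0]
    - [0,25,0]
  rot:
    - [0,0,0]
    - [0,0,0]
    - [0,0,0]
    - [0,0,0]
    - [0,0,0]
    - [0,0,0]
  claw: [0.3,0.3,0.3,0.3,0.3,0.3]

```text
time_s: 38.97
position: [514.6, 282.8, 152.0]
tool_rot: [0.466, -0.531, 0.532, -0.468]
force: [0.1, 0.9, -1.3]
gripper_width: 0.421
```

```bash
python3 -c "
from h import *
st(); plan(514.2,281.4,119.3,-97.5);  cap('wrist','22')"
```

```text
t 38.97 pos [514.6 282.8 152. ] j [ 0.406  0.183  1.369 -0.     1.586  2.106] F [ 0.1  0.9 -1.3] w 0.421
[[-0.1286  0.0028  0.9917]
 [-0.9917  0.0012 -0.1286]
 [-0.0015 -1.      0.0026]]
PLAN dp [1.5, 32.7, -0.3] rot [-0.0026, 0.002, -0.0015] | dist 33.0 deg 0.2 | yaw now -97.39 q6 end 2.2 pos [514.6 282.8 152. ]
```

View pics/wrist22.png

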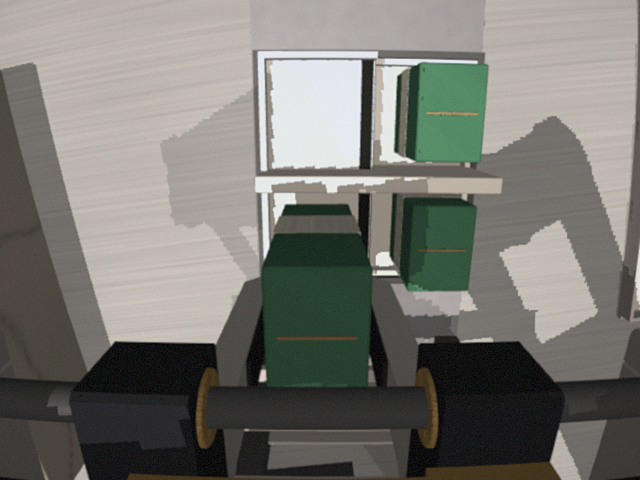

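Request:
arm_command:
  delta_pos:
    - [1,8,0]
    - [1,15,0]
    - [1,21,0]
    - [1,26,0]
    - [1,29,0]
    - [1,30,0]
    - [1,30,0]
    - [1,30,0]
  rot:
    - [0,0,0]
    - [0,0,0]
    - [0,0,0]
    - [0,0,0]
    - [0,0,0]
    - [0,0,0]
    - [0,0,0]
    - [0,0,0]
  claw: [0.3,0.3,0.3,0.3,0.3,0.3,0.3,0.3]

```text
time_s: 39.68
position: [513.8, 281.5, 120.4]
tool_rot: [0.467, -0.531, 0.531, -0.467]
force: [1.1, -0.2, -0.1]
gripper_width: 0.425
```

Request:
arm_command:
  delta_pos:
    - [0,0,0]
    - [0,0,0]
  rot:
    - [0,0,0]
    - [0,0,0]
  claw: [0.3,0.3]

```text
time_s: 39.85
position: [513.9, 281.6, 120.7]
tool_rot: [0.467, -0.531, 0.531, -0.467]
force: [-0.2, -1.0, -0.5]
gripper_width: 0.425
```

```bash
python3 -c "
from h import *
st(); plan(514.2,281.4,119.3,-97.5)"
```

```text
t 39.85 pos [513.9 281.6 120.7] j [ 0.405  0.197  1.416 -0.     1.528  2.104] F [-0.2 -1.  -0.5] w 0.425
[[-0.1285  0.0006  0.9917]
 [-0.9917  0.0002 -0.1285]
 [-0.0003 -1.      0.0006]]
PLAN dp [0.1, 1.4, 0.3] rot [-0.0006, 0.0021, -0.0003] | dist 1.0 deg 0.1 | yaw now -97.38 q6 end 2.2 pos [513.9 281.6 120.7]
```

Request:
arm_command:
  delta_pos:
    - [0,0.7,0]
    - [0,1.4,0]
    - [0,1.4,0]
    - [0,1.4,0]
  rot:
    - [0,0,0]
    - [0,0,0]
    - [0,0,0]
    - [0,0,0]
  claw: [0.3,0.3,0.3,0.3]

```text
time_s: 40.18
position: [513.9, 281.6, 119.2]
tool_rot: [0.467, -0.531, 0.531, -0.467]
force: [0.2, 0.4, -0.7]
gripper_width: 0.423
```

Request:
arm_command:
  delta_pos:
    - [0,0,0]
    - [0,0,0]
    - [0,0,0]
    - [0,0,0]
    - [0,-6,0]
    - [0,-20,0]
    - [0,-40,0]
    - [0,-70,0]
  rot:
    - [0,0,0]
    - [0,0,0]
    - [0,0,0]
    - [0,0,0]
    - [0,0,0]
    - [0,0,0]
    - [0,0,0]
    - [0,0,0]
  claw: [0.45,0.5,0.55,0.6,0.6,0.6,0.6,0.6]

```text
time_s: 40.85
position: [512.2, 280.8, 187.1]
tool_rot: [-0.469, 0.532, -0.531, 0.465]
force: [-0.4, -0.6, 0.3]
gripper_width: 0.601
```

Request:
arm_command:
  delta_pos:
    - [0,-40,0]
    - [0,-80,0]
    - [0,-120,0]
    - [0,-150,0]
    - [0,-170,0]
    - [0,-170,0]
  rot:
    - [0,0,0]
    - [0,0,0]
    - [0,0,0]
    - [0,0,0]
    - [0,0,0]
    - [0,0,0]
  claw: [0.6,0.6,0.6,0.6,0.5,0.5]

```text
time_s: 41.35
position: [514.7, 282.0, 366.0]
tool_rot: [0.463, -0.53, 0.532, -0.471]
force: [-0.6, -0.6, 0.4]
gripper_width: 0.515
```

```bash
python3 - <<'E'
from h import *
st(); i,p,d=cap('wrist','23'); cap('scene','23'); cap('top','23')
c=cloud(i,d)
import seg
seg.seg(i,p,d,14+72,box=(400,700,100,400)); seg.seg(i,p,d,159,box=(450,650,150,350)); seg.seg(i,p,d,83,tol=2,box=(400,700,100,400))
E
```

```text
t 41.35 pos [514.7 282.  366. ] j [ 0.405  0.191  0.937 -0.     2.002  2.104] F [-0.6 -0.6  0.4] w 0.515
[[-0.1284  0.011   0.9917]
 [-0.9917  0.0046 -0.1284]
 [-0.006  -0.9999  0.0103]]
86 [ 371   92   39   54 1958] c [585.7 195.6] size [40.5 55.4] short-side yaw 83.2 z 85.4
86 [303 154  24   8 167] c [555.1 280.3] size [25.   7.6] short-side yaw -7.4 z 82.2
86 [325 154  95   9 726] c [546.7 218.1] size [102.8   8.7] short-side yaw -7.1 z 82.4
86 [ 368  168   39   51 1811] c [505.8 206. ] size [40.5 56.1] short-side yaw 82.1 z 85.3
159 [ 297  178   43   59 2471] c [514.2 281.6] size [39.5 55.7] short-side yaw 83.4 z 158.3
83 [303 154  24   8 167] c [554.8 280.4] size [25.2  7.6] short-side yaw -7.4 z 82.2
83 [348 154  72   9 583] c [544.8 205.3] size [78.3  8.8] short-side yaw -7.0 z 82.4
```

View pics/wrist23.png

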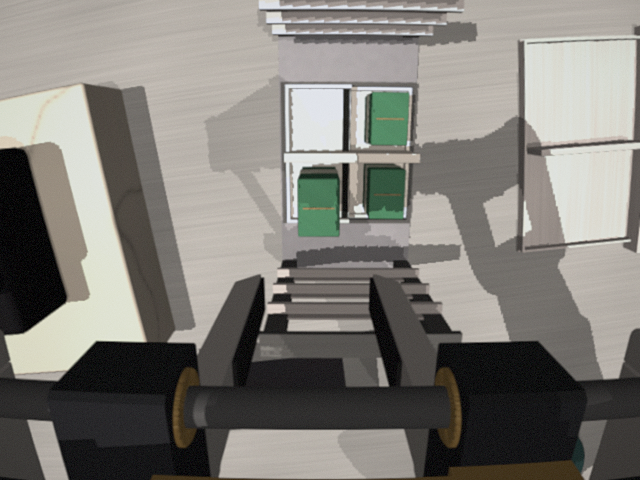

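View pics/scene23.png

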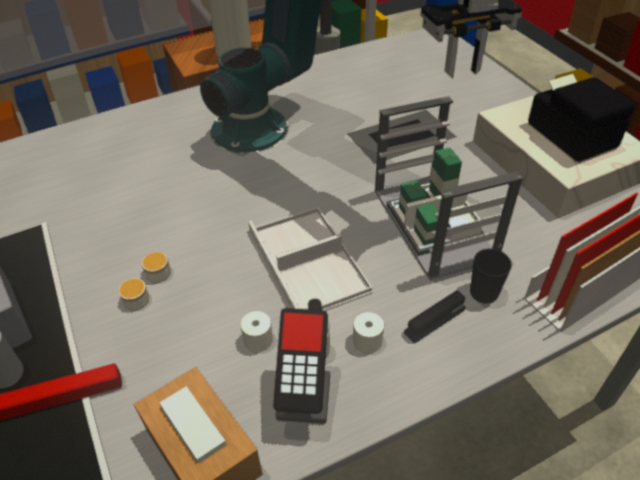

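View pics/top23.png

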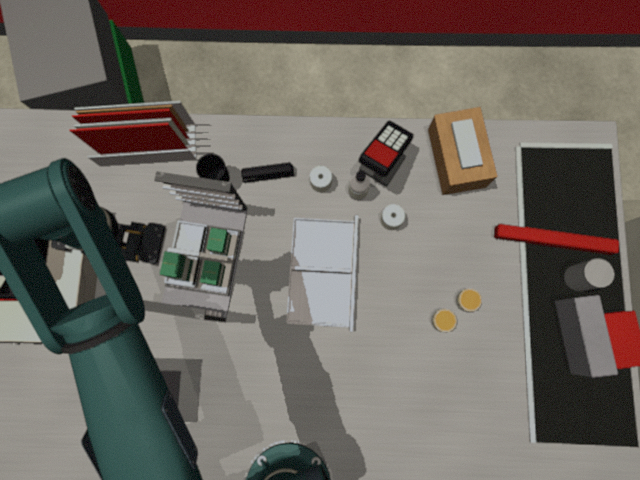

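```bash
python3 - <<'E'
from h import *
i,p,d=load('top','23')
print(plane(i,[(293,218),(352,218),(290,325),(352,328),(323,271)],10).round(0))
plan(380,-60,300,-7.4)
E
```

```text
[[ 661.   13.   10.]
 [ 664. -143.   10.]
 [ 383.   10.   10.]
 [ 379. -147.   10.]
 [ 522.  -70.   10.]]
PLAN dp [355.7, 58.0, -88.4] rot [0.0022, -1.5705, -0.0005] | dist 371.0 deg 90.0 | yaw now -97.38 q6 end -0.03 pos [513.5 281.4 357.5]
```

```bash
python3 - <<'E'
from h import *
plan(520,-150,320,-7.4)
E
```

```text
PLAN dp [427.0, 37.8, 62.0] rot [0.0022, -1.5705, -0.0005] | dist 433.0 deg 90.0 | yaw now -97.38 q6 end -0.15 pos [513.5 281.4 357.5]
```

Request:
arm_command:
  delta_pos:
    - [35,0,5]
    - [70,0,10]
    - [105,5,15]
    - [140,10,20]
    - [175,15,25]
    - [210,20,30]
    - [245,22,35]
    - [280,25,40]
  rot:
    - [0,-0.12,0]
    - [0,-0.24,0]
    - [0,-0.36,0]
    - [0,-0.48,0]
    - [0,-0.6,0]
    - [0,-0.72,0]
    - [0,-0.84,0]
    - [0,-0.96,0]
  claw: [0.5,0.5,0.5,0.5,0.5,0.5,0.5,0.5]

```text
time_s: 42.17
position: [516.1, 0.2, 330.8]
tool_rot: [0.659, -0.26, 0.256, -0.658]
force: [0.2, -0.4, -0.1]
gripper_width: 0.503
```

```bash
python3 - <<'E'
from h import *
plan(520,-150,320,-7.4)
E
```

```text
PLAN dp [105.0, 10.6, -107.4] rot [0.0019, -0.6188, -0.0054] | dist 151.0 deg 35.5 | yaw now -42.85 q6 end -0.15 pos [516.1   0.2 330.8]
```

Request:
arm_command:
  delta_pos:
    - [21,2,-21]
    - [42,4,-42]
    - [63,6,-63]
    - [84,8,-84]
    - [98,10,-100]
    - [104,10,-107]
    - [104,10,-107]
    - [104,10,-107]
  rot:
    - [0,-0.12,0]
    - [0,-0.24,0]
    - [0,-0.36,0]
    - [0,-0.48,0]
    - [0,-0.57,0]
    - [0,-0.615,0]
    - [0,-0.615,0]
    - [0,-0.615,0]
  claw: [0.5,0.5,0.5,0.5,0.5,0.5,0.5,0.5]

```text
time_s: 42.83
position: [519.3, -147.6, 321.6]
tool_rot: [-0.705, 0.051, -0.048, 0.706]
force: [-0.1, 0.8, -0.2]
gripper_width: 0.505
```

```bash
python3 - <<'E'
from h import *
st(); i,p,d=cap('wrist','24'); c=cloud(i,d)
import seg
for z,t in ((50,4),(30,3.5)): seg.seg(i,p,d,z,tol=t,box=(300,700,-250,100))
E
```

```text
t 42.83 pos [ 519.3 -147.6  321.6] j [-0.382  0.075  1.155  0.     1.916 -0.241] F [-0.1  0.8 -0.2] w 0.505
[[ 0.99   -0.0043  0.1408]
 [-0.1408  0.0021  0.99  ]
 [-0.0046 -1.      0.0015]]
50 [ 299   39   23  146 1132] c [523.5 -63.8] size [149.3   8.1] short-side yaw -1.7 z 49.3
30 [ 192  173  259   34 1837] c [ 521.4 -147.5] size [  9.1 297.3] short-side yaw 88.0 z 29.2
```

View pics/wrist24.png

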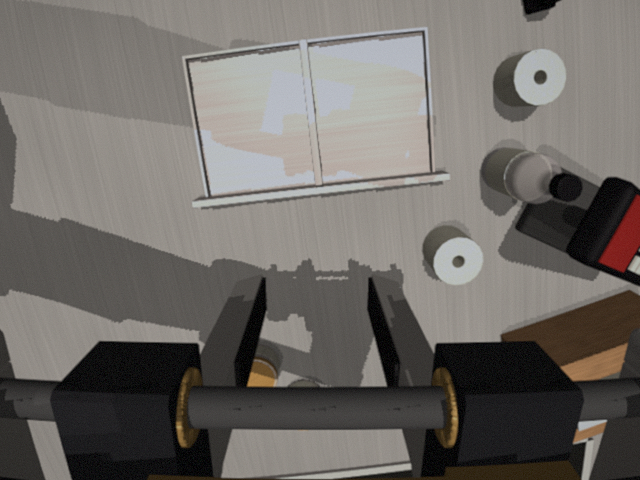

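```bash
python3 - <<'E'
from h import *
plan(523.5,-64,90,-1.8)
E
```

```text
PLAN dp [-6.9, 232.5, 82.4] rot [-0.0014, -0.1086, -0.0032] | dist 247.0 deg 6.2 | yaw now -8.02 q6 end -0.09 pos [ 519.5 -147.   322.4]
```

Request:
arm_command:
  delta_pos:
    - [-1,35,12]
    - [-2,70,24]
    - [-4,105,36]
    - [-5,140,48]
    - [-6,175,60]
    - [-6.5,205,72]
    - [-7,224,80]
    - [-7,231,82]
  rot:
    - [0,-0.02,0]
    - [0,-0.04,0]
    - [0,-0.06,0]
    - [0,-0.08,0]
    - [0,-0.1,0]
    - [0,-0.108,0]
    - [0,-0.108,0]
    - [0,-0.108,0]
  claw: [0.4,0.4,0.4,0.4,0.4,0.4,0.4,0.4]

```text
time_s: 43.55
position: [521.3, -62.2, 88.5]
tool_rot: [-0.706, 0.013, -0.007, 0.708]
force: [-0.4, 0.5, 0.0]
gripper_width: 0.405
```

Request:
arm_command:
  delta_pos:
    - [0,0,0]
    - [0,0,0]
    - [0,0,0]
    - [0,0,0]
    - [0,0,0]
  rot:
    - [0,0,0]
    - [0,0,0]
    - [0,0,0]
    - [0,0,0]
    - [0,0,0]
  claw: [0.4,0.4,0.4,0.4,0.4]

```text
time_s: 43.97
position: [525.5, -66.1, 95.1]
tool_rot: [0.707, -0.01, 0.012, -0.707]
force: [-0.3, 0.2, -0.4]
gripper_width: 0.398
```

```bash
python3 - <<'E'
from h import *
st(); i,p,d=cap('wrist','25'); plan(523.5,-64,14,-1.8)
E
```

```text
t 43.97 pos [525.5 -66.1  95.1] j [-0.232  0.088  1.591 -0.     1.459 -0.2  ] F [-0.3  0.2 -0.4] w 0.398
[[ 0.9995  0.0033  0.0317]
 [-0.0317 -0.0009  0.9995]
 [ 0.0033 -1.     -0.0008]]
PLAN dp [-2.1, 80.7, 2.0] rot [0.0007, -0.0003, 0.0027] | dist 81.0 deg 0.2 | yaw now -1.82 q6 end -0.09 pos [525.3 -66.   94.7]
```

View pics/wrist25.png

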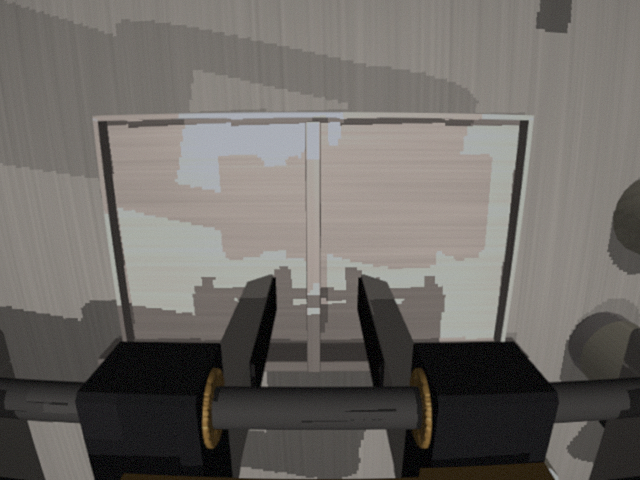

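Request:
arm_command:
  delta_pos:
    - [-1,20,1]
    - [-1,40,1]
    - [-1,55,1]
    - [-1,65,1]
    - [-1,69,1]
    - [-1,70,1]
    - [-1,70,1]
    - [-1,70,1]
  rot:
    - [0,0,0]
    - [0,0,0]
    - [0,0,0]
    - [0,0,0]
    - [0,0,0]
    - [0,0,0]
    - [0,0,0]
    - [0,0,0]
  claw: [0.4,0.4,0.4,0.4,0.4,0.4,0.4,0.4]

```text
time_s: 44.68
position: [524.4, -64.7, 24.4]
tool_rot: [0.707, -0.01, 0.012, -0.707]
force: [-0.5, -0.3, 0.4]
gripper_width: 0.402
```

```bash
python3 - <<'E'
from h import *
st(); plan(523.5,-64,14,-1.8)
E
```

```text
t 44.68 pos [524.4 -64.7  24.4] j [-0.23   0.146  1.676 -0.     1.317 -0.199] F [-0.5 -0.3  0.4] w 0.402
[[ 0.9995  0.0022  0.0311]
 [-0.0311 -0.0006  0.9995]
 [ 0.0022 -1.     -0.0006]]
PLAN dp [-0.9, 10.4, 0.7] rot [0.0006, 0.0003, 0.0022] | dist 10.0 deg 0.1 | yaw now -1.78 q6 end -0.09 pos [524.4 -64.7  24.4]
```

Request:
arm_command:
  delta_pos:
    - [0,4,0.5]
    - [0,8,0.5]
    - [0,9,0.5]
    - [0,9,0.5]
    - [0,9,0.5]
    - [0,9,0.5]
    - [0,9,0.5]
    - [0,9,0.5]
  rot:
    - [0,0,0]
    - [0,0,0]
    - [0,0,0]
    - [0,0,0]
    - [0,0,0]
    - [0,0,0]
    - [0,0,0]
    - [0,0,0]
  claw: [0.4,0.4,0.4,0.3,0.2,0.1,0.05,0.04]
  force: 50

```text
time_s: 45.35
position: [523.6, -63.9, 14.4]
tool_rot: [0.707, -0.011, 0.011, -0.707]
force: [2.5, 0.2, -1.8]
gripper_width: 0.085
```

Request:
arm_command:
  delta_pos:
    - [0,0,0]
    - [0,0,0]
    - [0,0,0]
    - [0,0,0]
    - [0,0,0]
  rot:
    - [0,0,0]
    - [0,0,0]
    - [0,0,0]
    - [0,0,0]
    - [0,0,0]
  claw: [0.03,0.03,0.03,0.03,0.03]

```text
time_s: 45.77
position: [523.6, -63.9, 14.4]
tool_rot: [0.707, -0.011, 0.011, -0.707]
force: [0.8, 0.4, 0.5]
gripper_width: 0.084
```

```bash
python3 - <<'E'
from h import *
st()
E
```

```text
t 45.77 pos [523.6 -63.9  14.4] j [-0.229  0.156  1.686 -0.     1.299 -0.198] F [0.8 0.4 0.5] w 0.084
[[ 0.9995  0.0003  0.0309]
 [-0.0309 -0.0001  0.9995]
 [ 0.0003 -1.     -0.0001]]
```

Request:
arm_command:
  delta_pos:
    - [0,-6,0]
    - [0,-16,0]
    - [0,-36,0]
    - [0,-60,0]
    - [0,-90,0]
    - [0,-120,0]
    - [0,-150,0]
    - [0,-172,0]
  rot:
    - [0,0,0]
    - [0,0,0]
    - [0,0,0]
    - [0,0,0]
    - [0,0,0]
    - [0,0,0]
    - [0,0,0]
    - [0,0,0]
  claw: [0.03,0.03,0.03,0.03,0.03,0.03,0.03,0.03]

```text
time_s: 46.43
position: [523.8, -63.9, 189.6]
tool_rot: [0.707, -0.01, 0.012, -0.707]
force: [0.7, -0.3, -3.4]
gripper_width: 0.086
```

Request:
arm_command:
  delta_pos:
    - [0,-8,0]
    - [0,-8,0]
    - [0,-8,0]
    - [0,-8,0]
  rot:
    - [0,0,0]
    - [0,0,0]
    - [0,0,0]
    - [0,0,0]
  claw: [0.03,0.03,0.03,0.03]

```text
time_s: 46.77
position: [522.2, -63.6, 191.7]
tool_rot: [-0.707, 0.013, -0.009, 0.707]
force: [-0.3, -0.9, -3.7]
gripper_width: 0.081
```

```bash
python3 - <<'E'
from h import *
o,M=st(); i,p,d=cap('wrist','26'); c=cloud(i,d); plan(523.9,47.4,194.5,-7.35)
loc=(c-o["position"])@M   # tool coords x,y(down),z
m=(d>0)&(abs(loc[...,1]-9.4)<8)&(abs(loc[...,0])>20)&(abs(loc[...,0])<120)&(loc[...,2]>0)&(loc[...,2]<70)
A=loc[m]; X=np.c_[A[:,0],A[:,2],np.ones(len(A))]; s,_,_,_=np.linalg.lstsq(X,A[:,1],rcond=None); print("sheet plane slopes x,z,off",s,len(A))
E
```

```text
t 46.77 pos [522.2 -63.6 191.7] j [-0.229  0.041  1.447 -0.     1.658 -0.198] F [-0.3 -0.9 -3.7] w 0.081
[[ 0.9995 -0.0045  0.031 ]
 [-0.0309  0.001   0.9995]
 [-0.0045 -1.      0.0008]]
PLAN dp [-1.7, -2.9, 111.0] rot [-0.0007, 0.0973, -0.005] | dist 111.0 deg 5.6 | yaw now -1.78 q6 end 0.22 pos [522.2 -63.6 191.5]
sheet plane slopes x,z,off [-0.00012208 -0.00046624  9.95211206] 60404
```

View pics/wrist26.png

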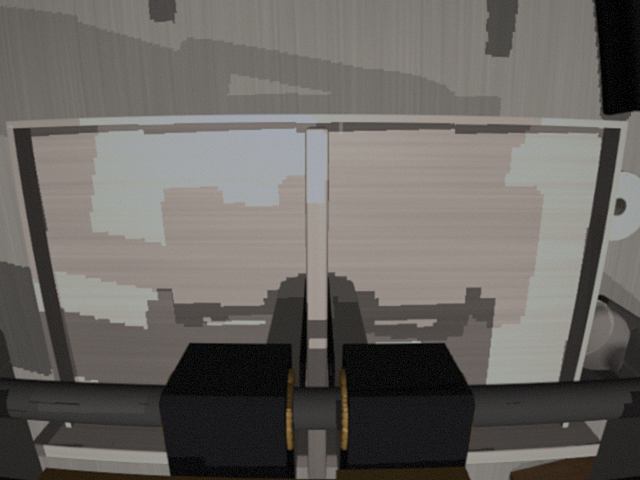

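Request:
arm_command:
  delta_pos:
    - [0,-2,10]
    - [0,-3,28]
    - [-0.5,-3,48]
    - [-1,-3,68]
    - [-1.5,-3,86]
    - [-2,-3,100]
    - [-2,-3,108]
    - [-2,-3,111]
  rot:
    - [0,0,0]
    - [0,0.02,0]
    - [0,0.04,0]
    - [0,0.06,0]
    - [0,0.08,0]
    - [0,0.097,0]
    - [0,0.097,0]
    - [0,0.097,0]
  claw: [0.03,0.03,0.03,0.03,0.03,0.03,0.03,0.03]

```text
time_s: 47.48
position: [524.4, 48.8, 196.3]
tool_rot: [-0.706, 0.045, -0.044, 0.706]
force: [-0.5, -0.2, -4.1]
gripper_width: 0.079
```

Request:
arm_command:
  delta_pos:
    - [0,0,0]
    - [0,0,0]
    - [0,0,0]
    - [0,0,0]
    - [0,0,0]
    - [0,0,0]
  rot:
    - [0,0,0]
    - [0,0,0]
    - [0,0,0]
    - [0,0,0]
    - [0,0,0]
    - [0,0,0]
  claw: [0.03,0.03,0.03,0.03,0.03,0.03]

```text
time_s: 47.98
position: [524.9, 46.6, 197.2]
tool_rot: [0.706, -0.046, 0.046, -0.706]
force: [-0.3, 0.2, -3.2]
gripper_width: 0.08
```

```bash
python3 - <<'E'
from h import *
o,M=st(); i,p,d=cap('wrist','27'); cap('scene','27'); plan(523.9,47.4,194,-7.35)
c=cloud(i,d)
def reg(zz,mn=100):
    m=(c[...,2]>zz[0])&(c[...,2]<zz[1])&(d>0); m=cv2.morphologyEx(m.astype(np.uint8),cv2.MORPH_OPEN,np.ones((3,3)))
    n,l,s,ce=cv2.connectedComponentsWithStats(m)
    for k in range(1,n):
        if s[k,4]>mn:
            P=c[l==k]; print(zz,s[k],cv2.minAreaRect(P[:,:2].astype(np.float32)),"z",np.median(P[:,2]).round(1))
z=o["position"][2]
reg((228,239)); reg((z-14.4+46,z-14.4+54)); reg((z-14.4+14.5,z-14.4+19.5))
E
```

```text
t 47.98 pos [524.9  46.6 197.2] j [-0.019  0.038  1.439 -0.     1.665  0.11 ] F [-0.3  0.2 -3.2] w 0.08
[[ 0.9917  0.      0.1285]
 [-0.1285 -0.0002  0.9917]
 [ 0.     -1.     -0.0002]]
PLAN dp [-1.1, 3.3, 0.4] rot [0.0001, -0.0002, 0.0001] | dist 3.0 deg 0.0 | yaw now -7.36 q6 end 0.22 pos [525.   46.8 197.3]
(228, 239) [ 273  129   88  258 6456] ((525.0655517578125, 70.41644287109375), (31.663740158081055, 99.85870361328125), 3.2444283962249756) z 232.3
(228, 239) [307 430  20  49 920] ((516.9620971679688, -13.603869438171387), (28.615800857543945, 8.188315391540527), 82.14000701904297) z 232.2
(np.float64(228.8371182820194), np.float64(236.8371182820194)) [ 274  129   86  258 6190] ((530.604736328125, 69.55500793457031), (100.19303131103516, 31.513572692871094), 71.8870620727539) z 232.2
(np.float64(228.8371182820194), np.float64(236.8371182820194)) [307 430  20  49 920] ((516.9620971679688, -13.603869438171387), (28.615800857543945, 8.188315391540527), 82.14000701904297) z 232.2
(np.float64(197.3371182820194), np.float64(202.3371182820194)) [   6  114  622  267 8760] ((526.7032470703125, 61.32074737548828), (129.8379364013672, 272.27178955078125), 82.60612487792969) z 199.2
(np.float64(197.3371182820194), np.float64(202.3371182820194)) [ 43 423 120  15 693] ((400.7992858886719, -16.87528419494629), (6.132797718048096, 67.57452392578125), 82.6848373413086) z 199.9
(np.float64(197.3371182820194), np.float64(202.3371182820194)) [471 423 119  15 701] ((628.4954223632812, -46.49239730834961), (5.655343055725098, 68.04534912109375), 82.05382537841797) z 199.9
```

View pics/wrist27.png

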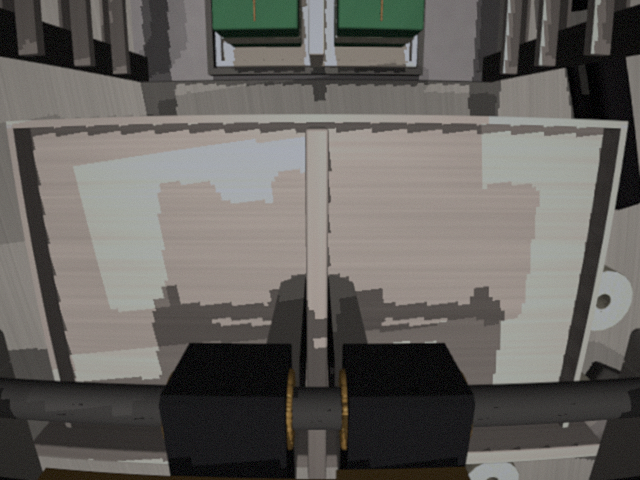

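View pics/scene27.png

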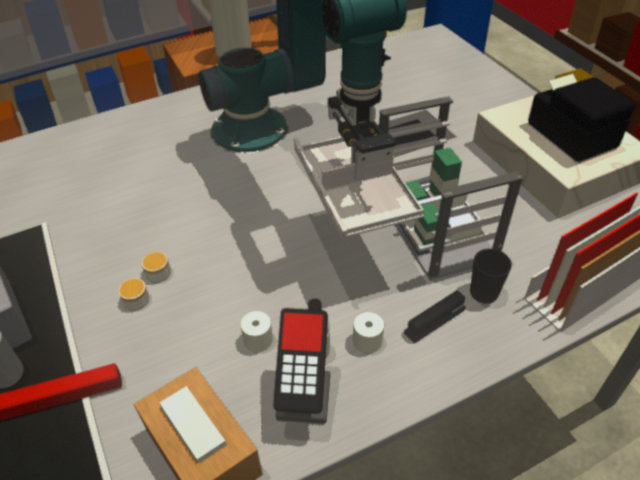

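```bash
python3 - <<'E'
from h import *
n=np.array([np.cos(np.radians(-7.35)),np.sin(np.radians(-7.35))]); a=np.array([-n[1],n[0]])
i,p,d=load('wrist','27'); c=cloud(i,d)
t=c[...,:2]@n; s=c[...,:2]@a
for (lo,hi) in ((198,203),):
    m=(c[...,2]>lo)&(c[...,2]<hi)&(d>0)
    for r in range(150,341,30):
        q=m[r-3:r+4]; tt=t[r-3:r+4][q]; print(r,"t ext",np.percentile(tt,1).round(1),np.percentile(tt,99).round(1),"mid",((np.percentile(tt,1)+np.percentile(tt,99))/2).round(2),"s",np.median(s[r]).round(0))
# divider
m=(c[...,2]>229)&(c[...,2]<236)&(d>0); m[:, :290]=0; m[:,345:]=0
for r in (150,200,250): q=m[r-3:r+4]; print("div",np.median(t[r-3:r+4][q]))
print("stand t",np.array([548.73,240.9])@n, "s",np.array([548.73,240.9])@a)
# back rim edge
m=(c[...,2]>196)&(c[...,2]<203)&(d>0)
for col in (100,200,420,540): print("back s",s[:,col][m[:,col]].max().round(1))
i,p,d=load('wrist','10'); c=cloud(i,d); t=c[...,:2]@n
m=(c[...,2]>231)&(c[...,2]<239)&(d>0)
for r in (150,200,250,300):
    L=t[r][m[r]&(t[r]<450)&(t[r]>330)]; Rr=t[r][m[r]&(t[r]>600)&(t[r]<700)]; print(r,"flange",L.min().round(1),L.max().round(1),Rr.min().round(1),Rr.max().round(1),"inner mid",((L.max()+Rr.min())/2).round(2))
E
```

```text
150 t ext 379.3 649.8 mid 514.55 s 178.0
180 t ext 379.6 649.7 mid 514.63 s 164.0
210 t ext 379.4 649.8 mid 514.65 s 150.0
240 t ext 379.2 649.8 mid 514.49 s 136.0
270 t ext 379.6 650.0 mid 514.79 s 121.0
300 t ext 379.2 649.9 mid 514.57 s 105.0
330 t ext 379.3 649.5 mid 514.39 s 88.0
div 514.610361337719
div 514.5943910103604
div 514.7568092385842
stand t 513.402810983937 s 309.1196800169665
back s 193.1
back s 193.0
back s 192.8
back s 192.7
150 flange 360.8 382.4 644.1 666.5 inner mid 513.26
200 flange 361.0 382.6 643.8 666.8 inner mid 513.19
250 flange 360.8 382.8 644.3 666.6 inner mid 513.54
300 flange 361.7 382.7 644.8 665.7 inner mid 513.74
```

Request:
arm_command:
  delta_pos:
    - [-1.2,1,0]
    - [-1.2,3,6]
    - [-1.2,3,16]
    - [-1.2,3,26]
    - [-1.2,3,36]
    - [-1.2,3,44]
    - [-1.2,3,50]
    - [-1.2,3,50]
  rot:
    - [0,0,0]
    - [0,0,0]
    - [0,0,0]
    - [0,0,0]
    - [0,0,0]
    - [0,0,0]
    - [0,0,0]
    - [0,0,0]
  claw: [0.03,0.03,0.03,0.03,0.03,0.03,0.03,0.03]

```text
time_s: 48.75
position: [530.2, 98.5, 194.2]
tool_rot: [-0.706, 0.044, -0.044, 0.706]
force: [-1.0, 0.4, -3.7]
gripper_width: 0.082
```

```bash
python3 - <<'E'
from h import *
o,M=st(); i,p,d=cap('wrist','28'); plan(546.9,236.3,193.5,-7.35)
n=np.array([np.cos(np.radians(-7.35)),np.sin(np.radians(-7.35))]); print("t",o["position"][:2]@n)
E
```

```text
t 48.75 pos [530.2  98.5 194.2] j [0.078 0.066 1.416 0.    1.66  0.204] F [-1.   0.4 -3.7] w 0.082
[[ 0.9921  0.      0.1254]
 [-0.1254  0.0005  0.9921]
 [-0.     -1.      0.0005]]
PLAN dp [-0.9, 0.6, 139.6] rot [0.0003, 0.0019, -0.0001] | dist 140.0 deg 0.1 | yaw now -7.24 q6 end 0.54 pos [530.1  97.7 194.2]
t 513.2403208041288
```

View pics/wrist28.png

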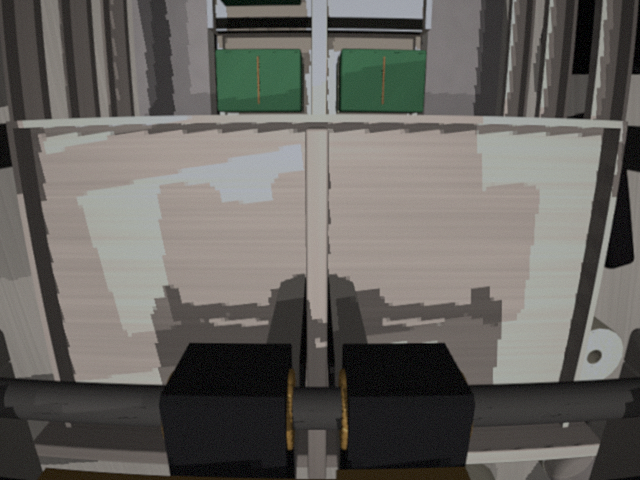

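Request:
arm_command:
  delta_pos:
    - [0,0,8]
    - [0,0,20]
    - [0,0,34]
    - [0,0,48]
    - [0,0,62]
    - [0,0,76]
    - [0,0,88]
    - [0,0,95]
  rot:
    - [0,0.001,0]
    - [0,0.001,0]
    - [0,0.001,0]
    - [0,0.001,0]
    - [0,0.001,0]
    - [0,0.001,0]
    - [0,0.001,0]
    - [0,0.001,0]
  claw: [0.03,0.03,0.03,0.03,0.03,0.03,0.03,0.03]

```text
time_s: 49.47
position: [542.3, 193.3, 194.0]
tool_rot: [-0.706, 0.045, -0.045, 0.706]
force: [0.3, 0.7, -4.0]
gripper_width: 0.084
```

Request:
arm_command:
  delta_pos:
    - [0,0,0]
    - [0,0,0]
    - [0,0,0]
    - [0,0,0]
  rot:
    - [0,0,0]
    - [0,0,0]
    - [0,0,0]
    - [0,0,0]
  claw: [0.03,0.03,0.03,0.03]

```text
time_s: 49.8
position: [542.3, 190.4, 194.3]
tool_rot: [0.706, -0.046, 0.046, -0.705]
force: [-0.2, 0.6, -3.1]
gripper_width: 0.084
```

```bash
python3 - <<'E'
from h import *
o,M=st(); i,p,d=cap('wrist','29'); cap('scene','29')
n=np.array([np.cos(np.radians(-7.35)),np.sin(np.radians(-7.35))]); a=np.array([-n[1],n[0]]); print("t",o["position"][:2]@n,"s",o["position"][:2]@a)
E
```

```text
t 49.8 pos [542.3 190.4 194.3] j [ 0.239  0.145  1.329 -0.     1.667  0.369] F [-0.2  0.6 -3.1] w 0.084
[[ 0.9916  0.0001  0.1295]
 [-0.1295 -0.0005  0.9916]
 [ 0.0001 -1.     -0.0004]]
t 513.4469892958753 s 258.24346580611035
```

View pics/wrist29.png

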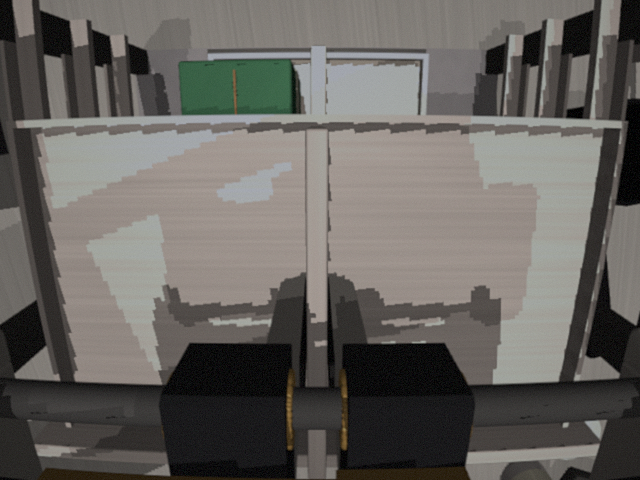

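View pics/scene29.png

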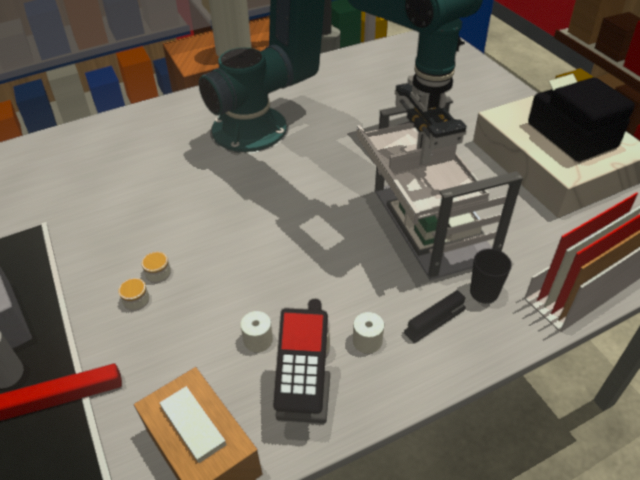

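Request:
arm_command:
  delta_pos:
    - [0,0,6]
    - [0,0,14]
    - [0,0,22]
    - [0,1,30]
    - [0,2,36]
    - [0,2,40]
    - [0,2,42]
    - [0,2,42]
  rot:
    - [0,0,0]
    - [0,0,0]
    - [0,0,0]
    - [0,0,0]
    - [0,0,0]
    - [0,0,0]
    - [0,0,0]
    - [0,0,0]
  claw: [0.03,0.03,0.03,0.03,0.03,0.03,0.03,0.03]

```text
time_s: 50.57
position: [547.6, 233.3, 192.0]
tool_rot: [0.706, -0.045, 0.045, -0.706]
force: [0.4, 0.0, -4.0]
gripper_width: 0.088
```

Request:
arm_command:
  delta_pos:
    - [0,0,0]
    - [0,0,0]
    - [0,0,0]
    - [0,0,0]
  rot:
    - [0,0,0]
    - [0,0,0]
    - [0,0,0]
    - [0,0,0]
  claw: [0.03,0.03,0.03,0.03]

```text
time_s: 50.9
position: [547.7, 232.4, 192.3]
tool_rot: [0.706, -0.046, 0.046, -0.706]
force: [1.2, -0.4, -3.5]
gripper_width: 0.082
```

```bash
python3 - <<'E'
from h import *
o,M=st()
n=np.array([np.cos(np.radians(-7.35)),np.sin(np.radians(-7.35))]); a=np.array([-n[1],n[0]]); print("t",o["position"][:2]@n,"s",o["position"][:2]@a)
E
```

```text
t 50.9 pos [547.7 232.4 192.3] j [ 0.306  0.19   1.281 -0.     1.67   0.436] F [ 1.2 -0.4 -3.5] w 0.082
[[ 0.9916  0.0002  0.1291]
 [-0.1291 -0.0001  0.9916]
 [ 0.0002 -1.     -0.0001]]
t 513.430545717316 s 300.58667401153326
```

Request:
arm_command:
  delta_pos:
    - [0,0.5,1]
    - [0,1,2]
    - [0,1.5,3]
    - [0,1.5,4]
    - [0,1.5,5]
    - [0,1.5,5]
  rot:
    - [0,0,0]
    - [0,0,0]
    - [0,0,0]
    - [0,0,0]
    - [0,0,0]
    - [0,0,0]
  claw: [0.03,0.03,0.03,0.03,0.03,0.03]

```text
time_s: 51.4
position: [548.1, 236.4, 190.3]
tool_rot: [0.707, -0.046, 0.045, -0.705]
force: [-0.2, -3.9, -4.0]
gripper_width: 0.081
```

```bash
python3 - <<'E'
from h import *
o,M=st()
n=np.array([np.cos(np.radians(-7.35)),np.sin(np.radians(-7.35))]); a=np.array([-n[1],n[0]]); print("t",o["position"][:2]@n,"s",o["position"][:2]@a)
E
```

```text
t 51.4 pos [548.1 236.4 190.3] j [ 0.314  0.197  1.277 -0.002  1.669  0.443] F [-0.2 -3.9 -4. ] w 0.081
[[ 0.9916 -0.0011  0.1293]
 [-0.1293 -0.003   0.9916]
 [-0.0008 -1.     -0.0031]]
t 513.3075008090697 s 304.60589330010083
```

Request:
arm_command:
  delta_pos:
    - [0,0.5,0]
    - [0,1,0]
    - [0,1.3,0]
    - [0,1.3,-0.3]
    - [0,1.3,-0.3]
  rot:
    - [0,0,0]
    - [0,0,0]
    - [0,0,0]
    - [0,0,0]
    - [0,0,0]
  claw: [0.03,0.03,0.03,0.03,0.03]

```text
time_s: 51.82
position: [548.1, 236.5, 190.0]
tool_rot: [0.706, -0.046, 0.046, -0.705]
force: [-1.0, -4.5, -1.4]
gripper_width: 0.085
```

```bash
python3 - <<'E'
from h import *
o,M=st()
n=np.array([np.cos(np.radians(-7.35)),np.sin(np.radians(-7.35))]); a=np.array([-n[1],n[0]]); print("t",o["position"][:2]@n,"s",o["position"][:2]@a)
E
```

```text
t 51.82 pos [548.1 236.5 190. ] j [ 0.313  0.196  1.279 -0.002  1.667  0.443] F [-1.  -4.5 -1.4] w 0.085
[[ 0.9916  0.      0.1293]
 [-0.1293 -0.0016  0.9916]
 [ 0.0002 -1.     -0.0015]]
t 513.3888361789684 s 304.67730611137006
```

Request:
arm_command:
  delta_pos:
    - [0,0.4,0]
    - [0,0.4,0]
    - [0,0.4,-0.5]
    - [0,0.4,-1]
    - [0,0.4,-1]
    - [0,-10,-1]
    - [0,-30,-1]
    - [0,-65,-1]
  rot:
    - [0,0,0]
    - [0,0,0]
    - [0,0,0]
    - [0,0,0]
    - [0,0,0]
    - [0,0,0]
    - [0,0,0]
    - [0,0,0]
  claw: [0.04,0.08,0.12,0.2,0.3,0.4,0.4,0.4]

```text
time_s: 52.48
position: [546.5, 236.4, 251.7]
tool_rot: [0.706, -0.048, 0.043, -0.705]
force: [0.1, -0.3, -0.9]
gripper_width: 0.393
```

Request:
arm_command:
  delta_pos:
    - [0,-30,-10]
    - [0,-60,-25]
    - [0,-90,-45]
    - [0,-110,-60]
    - [0,-110,-60]
    - [0,-110,-60]
  rot:
    - [0,0,0]
    - [0,0,0]
    - [0,0,0]
    - [0,0,0]
    - [0,0,0]
    - [0,0,0]
  claw: [0.4,0.4,0.4,0.4,0.4,0.4]

```text
time_s: 52.98
position: [540.9, 177.1, 366.7]
tool_rot: [-0.705, 0.044, -0.047, 0.706]
force: [0.2, -0.3, 0.7]
gripper_width: 0.398
```

```bash
python3 - <<'E'
from h import *
o,M=st(); i,p,d=cap('wrist','30'); cap('scene','30'); cap('top','30')
c=cloud(i,d)
def reg(zz,mn=100):
    m=(c[...,2]>zz[0])&(c[...,2]<zz[1])&(d>0)&(c[...,1]>100); m=cv2.morphologyEx(m.astype(np.uint8),cv2.MORPH_OPEN,np.ones((3,3)))
    n,l,s,ce=cv2.connectedComponentsWithStats(m)
    for k in range(1,n):
        if s[k,4]>mn:
            P=c[l==k]; print(zz,s[k],cv2.minAreaRect(P[:,:2].astype(np.float32)),"z",np.median(P[:,2]).round(1))
reg((221.5,228)); reg((231.5,238)); reg((202,207))
m=(abs(c[...,2]-180)<8)&(c[...,0]>430)&(c[...,0]<660)&(c[...,1]>190)&(c[...,1]<290)
A=c[m]; X=np.c_[A[:,:2],np.ones(len(A))]; print("sheet",np.linalg.lstsq(X,A[:,2],rcond=None)[0], np.median(A[:,2]))
E
```

```text
t 52.98 pos [540.9 177.1 366.7] j [0.216 0.155 0.977 0.001 2.004 0.346] F [ 0.2 -0.3  0.7] w 0.398
[[ 0.9916  0.005   0.1292]
 [-0.1292  0.0019  0.9916]
 [ 0.0047 -1.      0.0026]]
(221.5, 228) [ 310   40   11  200 2155] ((547.9318237304688, 236.21278381347656), (149.1823272705078, 7.877506256103516), 82.65983581542969) z 224.3
(231.5, 238) [ 100   19   51  231 6830] ((408.05224609375, 259.504638671875), (169.98880004882812, 23.80113410949707), 82.63218688964844) z 234.4
(231.5, 238) [ 480   19   51  231 6820] ((689.4720458984375, 222.66122436523438), (170.6733856201172, 23.68726921081543), 82.68954467773438) z 234.4
(202, 207) [ 152  238  327   10 2921] ((537.684326171875, 153.315673828125), (8.542192459106445, 282.4230651855469), 82.43357849121094) z 204.3
sheet [  0.00024886   0.0005335  179.16008473] 179.42543309534392
```

View pics/wrist30.png

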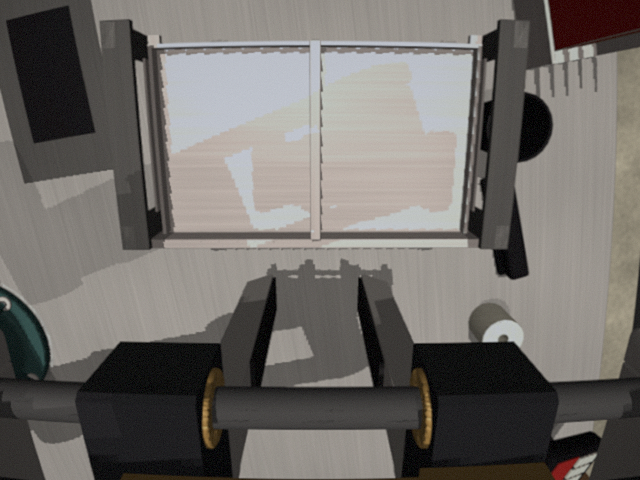

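View pics/scene30.png

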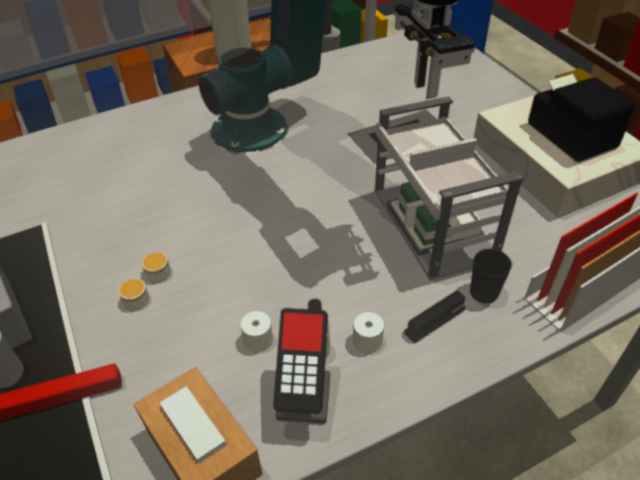

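```bash
python3 - <<'E'
from h import *
plan(430,-430,260,-7.4)
E
```

```text
PLAN dp [-31.3, 102.6, -616.8] rot [0.0009, 0.0014, -0.0039] | dist 626.0 deg 0.2 | yaw now -7.32 q6 end -0.66 pos [540.  177.8 361.9]
```

Request:
arm_command:
  delta_pos:
    - [-2,0,-36]
    - [-4,8,-75]
    - [-6,16,-115]
    - [-8,24,-155]
    - [-10,32,-195]
    - [-12,40,-235]
    - [-14,48,-275]
    - [-16,53,-315]
  rot:
    - [0,0,0]
    - [0,0,0]
    - [0,0,0]
    - [0,0,0]
    - [0,0,0]
    - [0,0,0]
    - [0,0,0]
    - [0,0,0]
  claw: [0.75,0.75,0.75,0.75,0.75,0.75,0.75,0.75]

```text
time_s: 53.8
position: [482.9, -133.9, 308.0]
tool_rot: [-0.705, 0.047, -0.043, 0.706]
force: [1.7, -0.3, 0.6]
gripper_width: 0.75
```

Request:
arm_command:
  delta_pos:
    - [-2,6,-40]
    - [-4,12,-80]
    - [-6,18,-120]
    - [-8,24,-160]
    - [-10,32,-200]
    - [-12,40,-240]
    - [-14,48,-275]
    - [-15,50,-295]
  rot:
    - [0,0,0]
    - [0,0,0]
    - [0,0,0]
    - [0,0,0]
    - [0,0,0]
    - [0,0,0]
    - [0,0,0]
    - [0,0,0]
  claw: [0.75,0.75,0.75,0.75,0.75,0.75,0.75,0.75]

```text
time_s: 54.47
position: [429.6, -426.0, 255.9]
tool_rot: [-0.704, 0.048, -0.044, 0.707]
force: [0.0, 0.4, -0.6]
gripper_width: 0.751
```

Request:
arm_command:
  delta_pos:
    - [0,0,0]
    - [0,0,0]
    - [0,0,0]
  rot:
    - [0,0,0]
    - [0,0,0]
    - [0,0,0]
  claw: [0.75,0.75,0.75]

```text
time_s: 54.72
position: [431.7, -422.6, 260.2]
tool_rot: [-0.705, 0.045, -0.045, 0.707]
force: [0.0, 0.6, 0.6]
gripper_width: 0.75
```

```bash
cat > tins.py <<'E'
from h import *
import sys
def tins(i,p,d,zs=40,box=(300,700,-560,-150)):
    c=cloud(i,d); m=(abs(c[...,2]-zs)<5)&(d>0)&(c[...,0]>box[0])&(c[...,0]<box[1])&(c[...,1]>box[2])&(c[...,1]<box[3])
    m=cv2.morphologyEx(m.astype(np.uint8),cv2.MORPH_OPEN,np.ones((3,3))); n,l,s,ce=cv2.connectedComponentsWithStats(m)
    for k in range(1,n):
        if s[k,4]>300:
            ct=cv2.findContours((l==k).astype(np.uint8),cv2.RETR_EXTERNAL,cv2.CHAIN_APPROX_NONE)[0][0].reshape(-1,2)
            P=plane(i,ct,zs)[:,:2].astype(np.float32); (x,y),r=cv2.minEnclosingCircle(P); mu=cv2.moments(P.reshape(-1,1,2)); 
            print("tin",s[k],"circ",round(x,1),round(y,1),"r",round(r,1),"centroid",round(mu["m10"]/mu["m00"],1),round(mu["m01"]/mu["m00"],1),"z",np.median(c[l==k][:,2]).round(1))
E
python3 - <<'E'
from h import *
import tins
st(); i,p,d=cap('wrist','31'); tins.tins(i,p,d)
E
```

```text
t 54.72 pos [ 431.7 -422.6  260.2] j [-0.869  0.208  1.126  0.001  1.809 -0.741] F [0.  0.6 0.6] w 0.75
[[ 0.9919 -0.001   0.1272]
 [-0.1272  0.0024  0.9919]
 [-0.0013 -1.      0.0023]]
tin [ 254  126   59   59 2756] circ 405.7 -374.5 r 28.1 centroid 405.7 -374.3 z 39.6
tin [ 317  185   58   56 2536] circ 457.8 -436.8 r 28.4 centroid 457.9 -436.9 z 39.5
tin [ 503  261   38   47 1467] circ 632.2 -535.3 r 29.0 centroid 633.2 -535.5 z 41.9
```

View pics/wrist31.png

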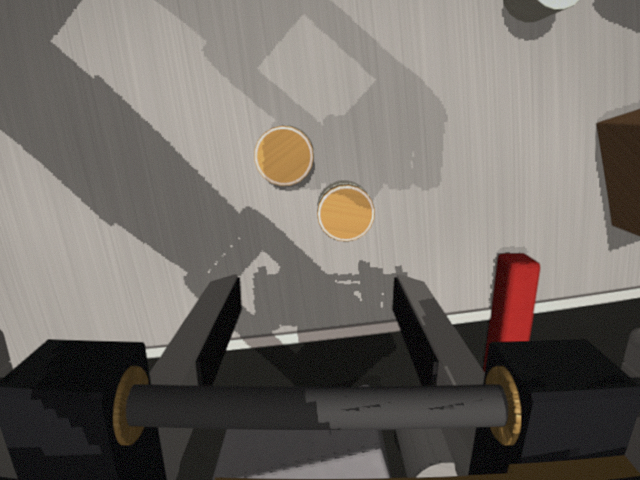

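```bash
python3 - <<'E'
from h import *
plan(457.8,-436.8,75,-7.4)
E
```

```text
PLAN dp [27.5, 186.0, -11.2] rot [-0.0012, 0.0022, -0.0004] | dist 188.0 deg 0.1 | yaw now -7.28 q6 end -0.63 pos [ 431.9 -422.5  261. ]
```

Request:
arm_command:
  delta_pos:
    - [7,20,-3]
    - [14,55,-6]
    - [21,90,-9]
    - [27,125,-11]
    - [27,155,-11]
    - [27,175,-11]
    - [27,184,-11]
    - [27,184,-11]
  rot:
    - [0,0,0]
    - [0,0,0]
    - [0,0,0]
    - [0,0,0]
    - [0,0,0]
    - [0,0,0]
    - [0,0,0]
    - [0,0,0]
  claw: [0.78,0.78,0.78,0.78,0.78,0.78,0.78,0.78]

```text
time_s: 55.43
position: [456.2, -435.8, 75.0]
tool_rot: [-0.704, 0.046, -0.044, 0.707]
force: [0.2, -0.5, 0.5]
gripper_width: 0.78
```

Request:
arm_command:
  delta_pos:
    - [0,0,0]
    - [0,0,0]
    - [0,0,0]
    - [0,0,0]
  rot:
    - [0,0,0]
    - [0,0,0]
    - [0,0,0]
    - [0,0,0]
  claw: [0.78,0.78,0.78,0.78]

```text
time_s: 55.77
position: [457.4, -439.3, 79.8]
tool_rot: [0.707, -0.045, 0.047, -0.705]
force: [-0.3, 0.4, 0.9]
gripper_width: 0.776
```

```bash
python3 - <<'E'
from h import *
st(); plan(457.8,-436.8,11,-7.4); cap('wrist','32')
E
```

```text
t 55.77 pos [ 457.4 -439.3   79.8] j [-0.855  0.323  1.344 -0.     1.471 -0.726] F [-0.3  0.4  0.9] w 0.776
[[ 0.9917  0.0026  0.1285]
 [-0.1285 -0.0031  0.9917]
 [ 0.003  -1.     -0.0027]]
PLAN dp [-0.1, 68.8, 2.7] rot [0.0027, 0.0003, 0.003] | dist 69.0 deg 0.2 | yaw now -7.39 q6 end -0.63 pos [ 457.4 -439.3   79.8]
```

View pics/wrist32.png

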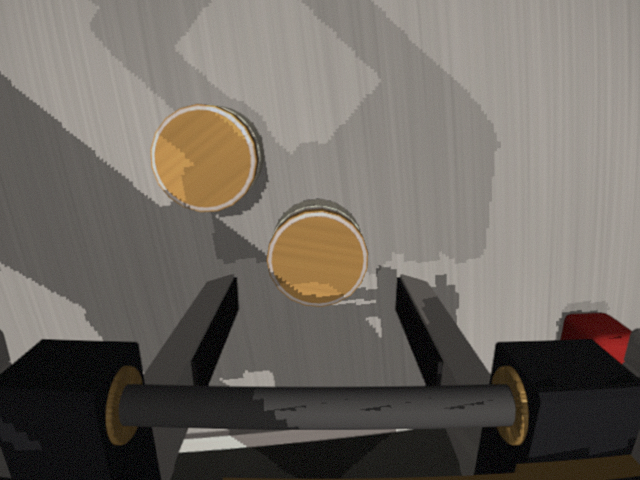

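Request:
arm_command:
  delta_pos:
    - [0,20,1]
    - [0,40,1]
    - [0,55,1]
    - [0,63,1]
    - [0,66,1]
    - [0,66,1]
    - [0,66,1]
    - [0,66,1]
  rot:
    - [0,0,0]
    - [0,0,0]
    - [0,0,0]
    - [0,0,0]
    - [0,0,0]
    - [0,0,0]
    - [0,0,0]
    - [0,0,0]
  claw: [0.78,0.78,0.78,0.78,0.78,0.7,0.65,0.6]
  force: 20

```text
time_s: 56.48
position: [457.4, -438.3, 13.1]
tool_rot: [0.706, -0.045, 0.046, -0.705]
force: [-0.8, -0.5, 0.3]
gripper_width: 0.621
```

Request:
arm_command:
  delta_pos:
    - [0,0,0]
    - [0,0,0]
    - [0,0,0]
    - [0,0,0]
    - [0,0,0]
    - [0,0,0]
  rot:
    - [0,0,0]
    - [0,0,0]
    - [0,0,0]
    - [0,0,0]
    - [0,0,0]
    - [0,0,0]
  claw: [0.45,0.45,0.45,0.45,0.45,0.45]
  force: 20

```text
time_s: 56.98
position: [457.5, -438.3, 13.1]
tool_rot: [0.706, -0.045, 0.046, -0.705]
force: [1.1, -1.2, 5.8]
gripper_width: 0.591
```

```bash
python3 - <<'E'
from h import *
st(); plan(612.4,227.9,330,-7.4)
E
```

```text
t 56.98 pos [ 457.5 -438.3   13.1] j [-0.853  0.374  1.416 -0.     1.349 -0.725] F [ 1.1 -1.2  5.8] w 0.591
[[ 0.9917  0.002   0.1286]
 [-0.1286 -0.0023  0.9917]
 [ 0.0023 -1.     -0.002 ]]
PLAN dp [68.7, -318.2, 679.9] rot [0.002, 0.0002, 0.0023] | dist 754.0 deg 0.2 | yaw now -7.39 q6 end 0.49 pos [ 457.5 -438.3   13.1]
```

Request:
arm_command:
  delta_pos:
    - [0,-15,0]
    - [0,-45,0]
    - [0,-85,5]
    - [5,-125,20]
    - [10,-165,50]
    - [14,-205,90]
    - [18,-245,130]
    - [22,-280,170]
  rot:
    - [0,0,0]
    - [0,0,0]
    - [0,0,0]
    - [0,0,0]
    - [0,0,0]
    - [0,0,0]
    - [0,0,0]
    - [0,0,0]
  claw: [0.45,0.45,0.45,0.45,0.45,0.45,0.45,0.45]

```text
time_s: 57.65
position: [491.3, -307.1, 257.0]
tool_rot: [-0.705, 0.046, -0.045, 0.706]
force: [0.6, -0.3, -1.2]
gripper_width: 0.593
```

Request:
arm_command:
  delta_pos:
    - [4,0,40]
    - [8,0,80]
    - [12,0,120]
    - [16,0,160]
    - [20,0,200]
    - [24,0,240]
    - [28,0,275]
    - [32,0,310]
  rot:
    - [0,0,0]
    - [0,0,0]
    - [0,0,0]
    - [0,0,0]
    - [0,0,0]
    - [0,0,0]
    - [0,0,0]
    - [0,0,0]
  claw: [0.45,0.45,0.45,0.45,0.45,0.45,0.45,0.45]

```text
time_s: 58.32
position: [562.8, -3.0, 255.3]
tool_rot: [0.706, -0.046, 0.045, -0.706]
force: [0.3, -0.9, -0.6]
gripper_width: 0.591
```

```bash
python3 - <<'E'
from h import *
st(); plan(612.4,227.9,300,-7.4)
E
```

```text
t 58.32 pos [562.8  -3.  255.3] j [-0.106  0.114  1.244 -0.     1.786  0.022] F [ 0.3 -0.9 -0.6] w 0.591
[[ 0.9918 -0.0023  0.1281]
 [-0.1281  0.0001  0.9918]
 [-0.0023 -1.     -0.0002]]
PLAN dp [19.5, -44.8, 235.3] rot [0.0002, 0.0007, -0.0023] | dist 240.0 deg 0.1 | yaw now -7.36 q6 end 0.49 pos [562.8  -3.  255.3]
```

Request:
arm_command:
  delta_pos:
    - [2,-30,20]
    - [5,-44,55]
    - [8,-44,95]
    - [11,-44,135]
    - [14,-44,175]
    - [17,-44,210]
    - [19,-44,230]
    - [19,-44,234]
  rot:
    - [0,0,0]
    - [0,0,0]
    - [0,0,0]
    - [0,0,0]
    - [0,0,0]
    - [0,0,0]
    - [0,0,0]
    - [0,0,0]
  claw: [0.45,0.45,0.45,0.45,0.45,0.45,0.45,0.45]

```text
time_s: 58.98
position: [611.8, 228.5, 297.6]
tool_rot: [0.706, -0.045, 0.042, -0.706]
force: [-0.1, -0.5, -1.7]
gripper_width: 0.592
```

Request:
arm_command:
  delta_pos:
    - [0,0,0]
    - [0,0,0]
    - [0,0,0]
    - [0,0,0]
  rot:
    - [0,0,0]
    - [0,0,0]
    - [0,0,0]
    - [0,0,0]
  claw: [0.45,0.45,0.45,0.45]

```text
time_s: 59.32
position: [612.3, 222.9, 300.8]
tool_rot: [0.706, -0.046, 0.046, -0.705]
force: [0.1, 0.3, -1.1]
gripper_width: 0.591
```

```bash
python3 - <<'E'
from h import *
st(); plan(612.4,227.9,215,-7.4); cap('wrist','33')
E
```

```text
t 59.32 pos [612.3 222.9 300.8] j [ 0.262  0.328  0.899 -0.     1.915  0.393] F [ 0.1  0.3 -1.1] w 0.591
[[ 0.9914  0.0003  0.1307]
 [-0.1307 -0.0004  0.9914]
 [ 0.0004 -1.     -0.0003]]
PLAN dp [-0.6, 85.8, 5.0] rot [0.0003, -0.0019, 0.0004] | dist 86.0 deg 0.1 | yaw now -7.51 q6 end 0.49 pos [612.3 222.9 300.8]
```

View pics/wrist33.png

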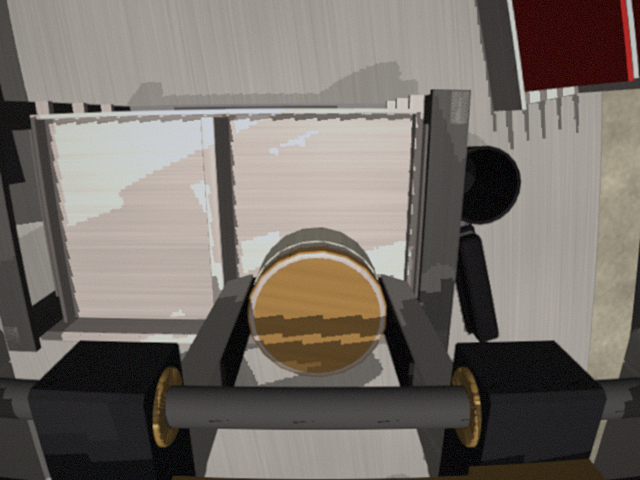

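Request:
arm_command:
  delta_pos:
    - [0,15,2]
    - [0,35,4]
    - [0,55,4]
    - [0,70,4]
    - [0,82,4]
    - [0,90,4]
    - [0,94,4]
    - [0,95,4]
  rot:
    - [0,-0.002,0]
    - [0,-0.002,0]
    - [0,-0.002,0]
    - [0,-0.002,0]
    - [0,-0.002,0]
    - [0,-0.002,0]
    - [0,-0.002,0]
    - [0,-0.002,0]
  claw: [0.45,0.45,0.45,0.45,0.45,0.45,0.45,0.45]

```text
time_s: 60.03
position: [612.8, 228.1, 205.0]
tool_rot: [0.706, -0.045, 0.045, -0.706]
force: [-0.3, 0.3, -1.2]
gripper_width: 0.594
```

Request:
arm_command:
  delta_pos:
    - [0,3,0]
    - [0,6,0]
    - [0,8,0]
    - [0,9,0]
    - [0,9.5,0]
    - [0,9.5,0]
    - [0,9.5,0]
  rot:
    - [0,0,0]
    - [0,0,0]
    - [0,0,0]
    - [0,0,0]
    - [0,0,0]
    - [0,0,0]
    - [0,0,0]
  claw: [0.45,0.45,0.45,0.45,0.45,0.45,0.45]

```text
time_s: 60.62
position: [612.9, 228.5, 196.1]
tool_rot: [-0.706, 0.045, -0.045, 0.706]
force: [-0.2, 0.1, -0.4]
gripper_width: 0.592
```

```bash
python3 - <<'E'
from h import *
st(); plan(612.4,227.9,193.2,-7.4)
E
```

```text
t 60.62 pos [612.9 228.5 196.1] j [ 0.27   0.323  1.11  -0.     1.707  0.397] F [-0.2  0.1 -0.4] w 0.592
[[ 0.992   0.0003  0.1266]
 [-0.1266 -0.      0.992 ]
 [ 0.0003 -1.      0.    ]]
PLAN dp [-0.4, 2.9, -0.7] rot [-0.0, 0.0022, 0.0003] | dist 3.0 deg 0.1 | yaw now -7.27 q6 end 0.49 pos [612.9 228.5 196.1]
```

Request:
arm_command:
  delta_pos:
    - [0,1,0]
    - [0,2,0]
    - [0,2.5,0]
    - [0,2.5,0]
  rot:
    - [0,0,0]
    - [0,0,0]
    - [0,0,0]
    - [0,0,0]
  claw: [0.45,0.45,0.45,0.45]

```text
time_s: 60.95
position: [612.8, 228.5, 193.2]
tool_rot: [0.706, -0.045, 0.045, -0.706]
force: [-0.0, -0.6, -1.4]
gripper_width: 0.592
```

```bash
python3 - <<'E'
from h import *
st()
E
```

```text
t 60.95 pos [612.8 228.5 193.2] j [ 0.27   0.324  1.116 -0.     1.702  0.397] F [-0.  -0.6 -1.4] w 0.592
[[ 0.9919 -0.0003  0.1267]
 [-0.1267 -0.0002  0.9919]
 [-0.0003 -1.     -0.0002]]
```

Request:
arm_command:
  delta_pos:
    - [0,0.4,0]
    - [0,0.6,0]
    - [0,0.6,0]
    - [0,0.6,0]
    - [0,0.6,0]
    - [0,-6,0]
    - [0,-25,0]
    - [0,-60,0]
  rot:
    - [0,0,0]
    - [0,0,0]
    - [0,0,0]
    - [0,0,0]
    - [0,0,0]
    - [0,0,0]
    - [0,0,0]
    - [0,0,0]
  claw: [0.45,0.62,0.66,0.7,0.75,0.75,0.75,0.75]

```text
time_s: 61.62
position: [610.9, 227.9, 249.1]
tool_rot: [0.707, -0.048, 0.042, -0.704]
force: [1.4, 0.7, -0.7]
gripper_width: 0.75
```

Request:
arm_command:
  delta_pos:
    - [0,-30,0]
    - [0,-60,-10]
    - [0,-80,-35]
    - [-5,-80,-70]
    - [-10,-80,-110]
    - [-15,-80,-150]
    - [-20,-80,-190]
    - [-25,-80,-230]
  rot:
    - [0,0,0]
    - [0,0,0]
    - [0,0,0]
    - [0,0,0]
    - [0,0,0]
    - [0,0,0]
    - [0,0,0]
    - [0,0,0]
  claw: [0.75,0.75,0.75,0.75,0.75,0.75,0.75,0.75]

```text
time_s: 62.28
position: [558.1, 2.0, 334.4]
tool_rot: [0.706, -0.044, 0.045, -0.706]
force: [0.2, -0.4, -0.3]
gripper_width: 0.751
```

```bash
python3 - <<'E'
from h import *
st(); plan(405,-420,260,-7.4); cap('top','34')
E
```

```text
t 62.28 pos [558.1   2.  334.4] j [-0.098  0.117  1.085 -0.     1.939  0.028] F [ 0.2 -0.4 -0.3] w 0.751
[[ 0.992   0.0014  0.126 ]
 [-0.126  -0.0003  0.992 ]
 [ 0.0014 -1.     -0.0001]]
PLAN dp [-98.8, 74.3, -437.9] rot [0.0001, 0.0028, 0.0014] | dist 455.0 deg 0.2 | yaw now -7.24 q6 end -0.67 pos [558.1   2.  334.4]
```

View pics/top34.png

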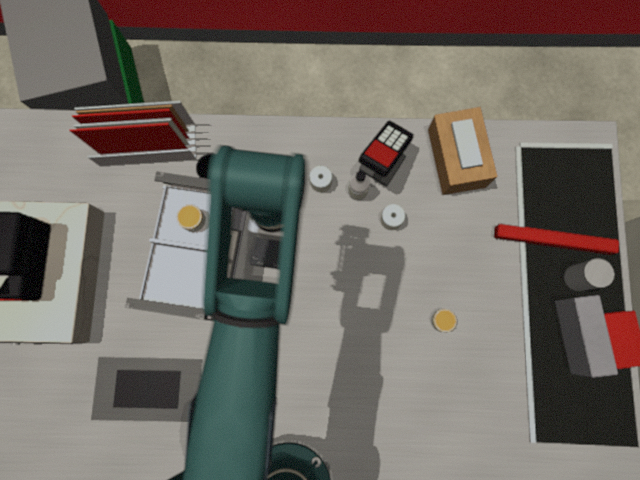

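Request:
arm_command:
  delta_pos:
    - [-9,5,-38]
    - [-18,12,-76]
    - [-27,20,-114]
    - [-36,28,-152]
    - [-45,35,-190]
    - [-54,42,-228]
    - [-63,48,-266]
    - [-72,54,-304]
  rot:
    - [0,0,0]
    - [0,0,0]
    - [0,0,0]
    - [0,0,0]
    - [0,0,0]
    - [0,0,0]
    - [0,0,0]
    - [0,0,0]
  claw: [0.78,0.78,0.78,0.78,0.78,0.78,0.78,0.78]

```text
time_s: 63.0
position: [448.2, -290.4, 280.1]
tool_rot: [0.706, -0.044, 0.045, -0.705]
force: [-0.1, -0.8, -0.1]
gripper_width: 0.78
```

Request:
arm_command:
  delta_pos:
    - [-9,6,-38]
    - [-18,12,-74]
    - [-24,18,-105]
    - [-26,20,-125]
    - [-26,20,-133]
    - [-26,20,-133]
    - [-26,20,-133]
    - [-26,20,-133]
  rot:
    - [0,0,0]
    - [0,0,0]
    - [0,0,0]
    - [0,0,0]
    - [0,0,0]
    - [0,0,0]
    - [0,0,0]
    - [0,0,0]
  claw: [0.78,0.78,0.78,0.78,0.78,0.78,0.78,0.78]

```text
time_s: 63.67
position: [407.3, -416.4, 260.4]
tool_rot: [0.706, -0.044, 0.045, -0.706]
force: [-0.7, 0.2, 0.2]
gripper_width: 0.781
```

```bash
python3 - <<'E'
from h import *
import tins
st(); i,p,d=cap('wrist','35'); tins.tins(i,p,d); plan(405.7,-374.4,75,-7.4)
E
```

```text
t 63.67 pos [ 407.3 -416.4  260.4] j [-0.894  0.156  1.187  0.001  1.798 -0.769] F [-0.7  0.2  0.2] w 0.781
[[ 0.9922  0.0011  0.1249]
 [-0.1249 -0.0005  0.9922]
 [ 0.0011 -1.     -0.0004]]
tin [ 280  129   59   59 2737] circ 405.7 -374.3 r 28.0 centroid 405.6 -374.4 z 39.6
tin [ 524  263   37   47 1413] circ 632.6 -535.1 r 29.6 centroid 633.1 -535.3 z 42.0
PLAN dp [-7.0, 185.4, 41.5] rot [0.0006, 0.0042, 0.0012] | dist 190.0 deg 0.3 | yaw now -7.16 q6 end -0.62 pos [ 407.3 -416.3  260.5]
```

View pics/wrist35.png

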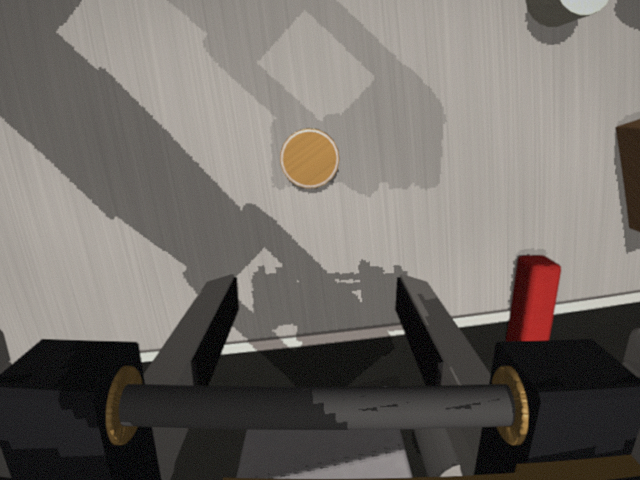

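Request:
arm_command:
  delta_pos:
    - [-2,20,10]
    - [-4,55,20]
    - [-6,90,30]
    - [-7,125,38]
    - [-7,155,41]
    - [-7,175,41]
    - [-7,184,41]
    - [-7,184,41]
  rot:
    - [0,0.004,0]
    - [0,0.004,0]
    - [0,0.004,0]
    - [0,0.004,0]
    - [0,0.004,0]
    - [0,0.004,0]
    - [0,0.004,0]
    - [0,0.004,0]
  claw: [0.78,0.78,0.78,0.78,0.78,0.78,0.78,0.78]

```text
time_s: 64.38
position: [404.1, -373.8, 73.4]
tool_rot: [-0.705, 0.047, -0.045, 0.707]
force: [-0.7, 0.5, 0.8]
gripper_width: 0.784
```

Request:
arm_command:
  delta_pos:
    - [0,0,0]
    - [0,0,0]
    - [0,0,0]
    - [0,0,0]
    - [0,0,0]
    - [0,0,0]
  rot:
    - [0,0,0]
    - [0,0,0]
    - [0,0,0]
    - [0,0,0]
    - [0,0,0]
    - [0,0,0]
  claw: [0.78,0.78,0.78,0.78,0.78,0.78]

```text
time_s: 64.88
position: [404.8, -376.5, 76.2]
tool_rot: [0.706, -0.046, 0.047, -0.705]
force: [-0.6, 0.3, -0.1]
gripper_width: 0.781
```

```bash
python3 - <<'E'
from h import *
st(); plan(405.7,-374.4,12,-7.4); cap('wrist','36')
E
```

```text
t 64.88 pos [ 404.8 -376.5   76.2] j [-0.852  0.153  1.557 -0.     1.429 -0.72 ] F [-0.6  0.3 -0.1] w 0.781
[[ 0.9914  0.0009  0.1308]
 [-0.1308 -0.001   0.9914]
 [ 0.001  -1.     -0.0009]]
PLAN dp [0.5, 64.2, 2.2] rot [0.0009, -0.002, 0.001] | dist 64.0 deg 0.1 | yaw now -7.52 q6 end -0.62 pos [ 404.8 -376.5   76.2]
```

View pics/wrist36.png

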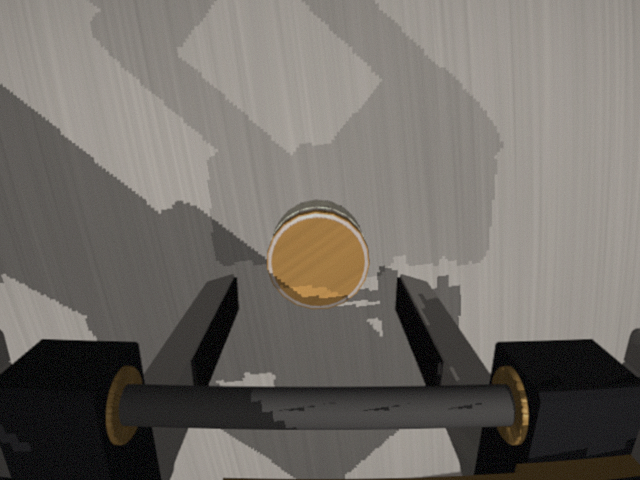

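Request:
arm_command:
  delta_pos:
    - [0.4,20,2]
    - [0.4,40,2]
    - [0.4,54,2]
    - [0.4,61,2]
    - [0.4,63,2]
    - [0.4,63,2]
    - [0.4,63,2]
    - [0.4,63,2]
  rot:
    - [0,0,0]
    - [0,0,0]
    - [0,0,0]
    - [0,0,0]
    - [0,0,0]
    - [0,0,0]
    - [0,0,0]
    - [0,0,0]
  claw: [0.78,0.78,0.78,0.78,0.78,0.7,0.65,0.6]
  force: 20

```text
time_s: 65.6
position: [405.9, -374.9, 13.8]
tool_rot: [0.706, -0.046, 0.047, -0.705]
force: [0.1, -0.3, 0.5]
gripper_width: 0.619
```

Request:
arm_command:
  delta_pos:
    - [0,0,0]
    - [0,0,0]
    - [0,0,0]
    - [0,0,0]
    - [0,0,0]
    - [0,0,0]
  rot:
    - [0,0,0]
    - [0,0,0]
    - [0,0,0]
    - [0,0,0]
    - [0,0,0]
    - [0,0,0]
  claw: [0.45,0.45,0.45,0.45,0.45,0.45]
  force: 20

```text
time_s: 66.1
position: [405.9, -374.9, 13.8]
tool_rot: [0.706, -0.046, 0.047, -0.705]
force: [0.3, -0.1, 5.4]
gripper_width: 0.592
```

```bash
python3 - <<'E'
from h import *
st(); plan(483.4,244.5,310,-7.4)
E
```

```text
t 66.1 pos [ 405.9 -374.9   13.8] j [-0.848  0.208  1.627 -0.     1.304 -0.717] F [ 0.3 -0.1  5.4] w 0.592
[[ 0.9914  0.0016  0.1306]
 [-0.1306 -0.002   0.9914]
 [ 0.0019 -1.     -0.0018]]
PLAN dp [-3.5, -297.3, 623.7] rot [0.0018, -0.0018, 0.0019] | dist 691.0 deg 0.2 | yaw now -7.5 q6 end 0.6 pos [ 405.9 -374.9   13.8]
```

Request:
arm_command:
  delta_pos:
    - [0,-15,0]
    - [0,-45,0]
    - [0,-85,0]
    - [0,-125,10]
    - [0,-160,30]
    - [0,-195,55]
    - [0,-230,80]
    - [0,-262,105]
  rot:
    - [0,0,0]
    - [0,0,0]
    - [0,0,0]
    - [0,0,0]
    - [0,0,0]
    - [0,0,0]
    - [0,0,0]
    - [0,0,0]
  claw: [0.45,0.45,0.45,0.45,0.45,0.45,0.45,0.45]

```text
time_s: 66.77
position: [418.3, -269.8, 274.0]
tool_rot: [-0.705, 0.047, -0.046, 0.706]
force: [1.0, -0.2, -0.7]
gripper_width: 0.592
```

Request:
arm_command:
  delta_pos:
    - [0,-12,35]
    - [0,-24,73]
    - [0,-36,112]
    - [0,-36,152]
    - [0,-36,192]
    - [0,-36,232]
    - [0,-36,272]
    - [0,-36,305]
  rot:
    - [0,0,0]
    - [0,0,0]
    - [0,0,0]
    - [0,0,0]
    - [0,0,0]
    - [0,0,0]
    - [0,0,0]
    - [0,0,0]
  claw: [0.45,0.45,0.45,0.45,0.45,0.45,0.45,0.45]

```text
time_s: 67.43
position: [458.1, 34.1, 308.3]
tool_rot: [-0.705, 0.046, -0.045, 0.706]
force: [-0.6, -0.7, -1.1]
gripper_width: 0.592
```

```bash
python3 - <<'E'
from h import *
st(); plan(483.4,244.5,305,-7.4)
E
```

```text
t 67.43 pos [458.1  34.1 308.3] j [-0.05  -0.111  1.365  0.001  1.889  0.08 ] F [-0.6 -0.7 -1.1] w 0.592
[[ 0.9916 -0.0014  0.1293]
 [-0.1293  0.0006  0.9916]
 [-0.0014 -1.      0.0005]]
PLAN dp [-2.1, 3.4, 211.9] rot [-0.0005, -0.0005, -0.0014] | dist 212.0 deg 0.1 | yaw now -7.43 q6 end 0.6 pos [458.1  34.1 308.3]
```

Request:
arm_command:
  delta_pos:
    - [-1,2,35]
    - [-2,2,72]
    - [-2,2,110]
    - [-2,2,146]
    - [-2,2,176]
    - [-2,2,198]
    - [-2,2,209]
    - [-2,2,211]
  rot:
    - [0,0,0]
    - [0,0,0]
    - [0,0,0]
    - [0,0,0]
    - [0,0,0]
    - [0,0,0]
    - [0,0,0]
    - [0,0,0]
  claw: [0.45,0.45,0.45,0.45,0.45,0.45,0.45,0.45]

```text
time_s: 68.1
position: [483.9, 242.4, 305.6]
tool_rot: [0.706, -0.046, 0.044, -0.705]
force: [-0.2, -0.4, -0.4]
gripper_width: 0.595
```

Request:
arm_command:
  delta_pos:
    - [0,0,0]
    - [0,0,0]
    - [0,0,0]
    - [0,0,0]
  rot:
    - [0,0,0]
    - [0,0,0]
    - [0,0,0]
    - [0,0,0]
  claw: [0.45,0.45,0.45,0.45]

```text
time_s: 68.43
position: [484.4, 239.6, 307.5]
tool_rot: [0.706, -0.047, 0.047, -0.706]
force: [0.1, -0.1, -0.4]
gripper_width: 0.592
```

```bash
python3 - <<'E'
from h import *
st(); plan(483.4,244.5,205,-7.4); cap('wrist','37')
E
```

```text
t 68.43 pos [484.4 239.6 307.5] j [ 0.355  0.068  1.19  -0.     1.882  0.487] F [ 0.1 -0.1 -0.4] w 0.592
[[ 0.9912  0.0006  0.1325]
 [-0.1325 -0.0001  0.9912]
 [ 0.0006 -1.     -0.0001]]
PLAN dp [-1.7, 102.5, 4.7] rot [0.0001, -0.0038, 0.0006] | dist 103.0 deg 0.2 | yaw now -7.61 q6 end 0.6 pos [484.4 239.6 307.5]
```

View pics/wrist37.png

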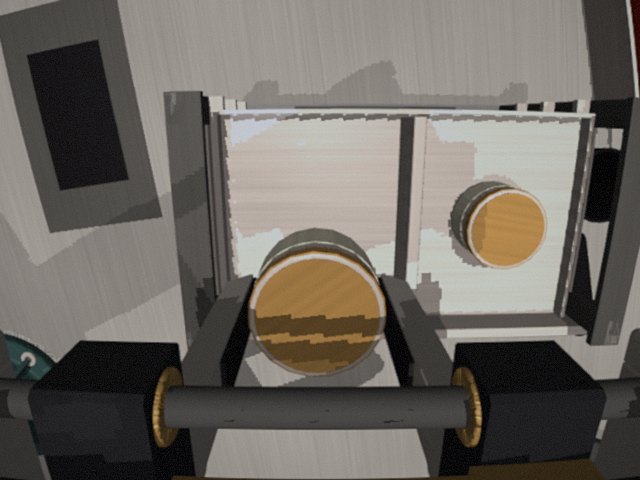

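Request:
arm_command:
  delta_pos:
    - [-0.5,15,2]
    - [-1,35,4]
    - [-1,55,4]
    - [-1,75,4]
    - [-1,90,4]
    - [-1,99,4]
    - [-1,103,4]
    - [-1,104,4]
  rot:
    - [0,-0.003,0]
    - [0,-0.003,0]
    - [0,-0.003,0]
    - [0,-0.003,0]
    - [0,-0.003,0]
    - [0,-0.003,0]
    - [0,-0.003,0]
    - [0,-0.003,0]
  claw: [0.45,0.45,0.45,0.45,0.45,0.45,0.45,0.45]

```text
time_s: 69.15
position: [483.7, 244.5, 202.7]
tool_rot: [0.706, -0.046, 0.045, -0.705]
force: [0.4, -0.7, -1.5]
gripper_width: 0.591
```

Request:
arm_command:
  delta_pos:
    - [0,0,0]
    - [0,2,0]
    - [0,4,0]
    - [0,6,0]
    - [0,7.5,0]
    - [0,7.5,0]
    - [0,7.5,0]
  rot:
    - [0,0,0]
    - [0,0,0]
    - [0,0,0]
    - [0,0,0]
    - [0,0,0]
    - [0,0,0]
    - [0,0,0]
  claw: [0.45,0.45,0.45,0.45,0.45,0.45,0.45]

```text
time_s: 69.73
position: [483.7, 245.0, 195.5]
tool_rot: [0.706, -0.045, 0.045, -0.706]
force: [-0.1, 0.2, -1.5]
gripper_width: 0.593
```

```bash
python3 - <<'E'
from h import *
st(); plan(483.4,244.5,193.5,-7.4)
E
```

```text
t 69.73 pos [483.7 245.  195.5] j [ 0.364  0.072  1.406 -0.     1.663  0.492] F [-0.1  0.2 -1.5] w 0.593
[[ 0.9918 -0.0002  0.1275]
 [-0.1275 -0.0002  0.9918]
 [-0.0002 -1.     -0.0002]]
PLAN dp [-0.3, 2.0, -0.5] rot [0.0002, 0.0013, -0.0002] | dist 2.0 deg 0.1 | yaw now -7.33 q6 end 0.6 pos [483.7 245.  195.5]
```

Request:
arm_command:
  delta_pos:
    - [0,1,0]
    - [0,1.8,0]
    - [0,2.2,0]
    - [0,2.2,0]
  rot:
    - [0,0,0]
    - [0,0,0]
    - [0,0,0]
    - [0,0,0]
  claw: [0.45,0.45,0.45,0.45]

```text
time_s: 70.07
position: [483.9, 245.0, 193.8]
tool_rot: [-0.706, 0.045, -0.045, 0.706]
force: [-0.8, 0.5, 0.1]
gripper_width: 0.59
```

Request:
arm_command:
  delta_pos:
    - [0,0,0]
    - [0,0,0]
    - [0,0,0]
    - [0,0,0]
    - [0,0,0]
    - [0,-6,0]
    - [0,-25,0]
    - [0,-60,0]
  rot:
    - [0,0,0]
    - [0,0,0]
    - [0,0,0]
    - [0,0,0]
    - [0,0,0]
    - [0,0,0]
    - [0,0,0]
    - [0,0,0]
  claw: [0.45,0.62,0.66,0.7,0.75,0.75,0.75,0.75]

```text
time_s: 70.73
position: [481.8, 244.2, 249.7]
tool_rot: [0.707, -0.048, 0.042, -0.704]
force: [-0.1, 1.3, -0.1]
gripper_width: 0.752
```

Request:
arm_command:
  delta_pos:
    - [0,-30,0]
    - [4,-60,-10]
    - [12,-90,-28]
    - [25,-105,-48]
    - [40,-110,-60]
    - [50,-110,-65]
    - [50,-110,-65]
    - [50,-110,-65]
  rot:
    - [0,0,0]
    - [0,0,0]
    - [0,0,0]
    - [0,0,0]
    - [0,0,0]
    - [0,0,0]
    - [0,0,0]
    - [0,0,0]
  claw: [0.75,0.75,0.75,0.6,0.5,0.5,0.5,0.5]

```text
time_s: 71.4
position: [525.0, 174.2, 362.0]
tool_rot: [0.706, -0.046, 0.044, -0.706]
force: [-0.9, 1.2, -0.3]
gripper_width: 0.497
```

```bash
python3 - <<'E'
from h import *
import tins
st(); i,p,d=cap('wrist','38'); cap('scene','38'); cap('top','38'); tins.tins(i,p,d,220,(400,700,130,350))
c=cloud(i,d)
for zz in ((221.5,228),(231.5,238)):
    m=(c[...,2]>zz[0])&(c[...,2]<zz[1])&(d>0)&(c[...,1]>100); m=cv2.morphologyEx(m.astype(np.uint8),cv2.MORPH_OPEN,np.ones((3,3)))
    n,l,s,ce=cv2.connectedComponentsWithStats(m)
    for k in range(1,n):
        if s[k,4]>100:
            P=c[l==k]; print(zz,s[k],cv2.minAreaRect(P[:,:2].astype(np.float32)),"z",np.median(P[:,2]).round(1))
E
```

```text
t 71.4 pos [525.  174.2 362. ] j [0.218 0.121 1.024 0.001 1.999 0.346] F [-0.9  1.2 -0.3] w 0.497
[[ 0.9918 -0.003   0.1281]
 [-0.1281 -0.0002  0.9918]
 [-0.003  -1.     -0.0005]]
tin [ 215   98   74   75 4354] circ 484.1 245.2 r 28.1 centroid 484.1 245.3 z 219.6
tin [ 386   98   74   76 4368] circ 612.0 229.5 r 28.6 centroid 612.2 229.3 z 219.6
(221.5, 228) [ 331   31   14  204 2214] ((548.1761474609375, 236.01666259765625), (148.93943786621094, 8.193900108337402), 82.44172668457031) z 224.3
(231.5, 238) [ 119    8   50  237 7173] ((408.00128173828125, 259.36090087890625), (170.27597045898438, 23.475309371948242), 82.47297668457031) z 234.4
(231.5, 238) [ 503   11   55  234 7016] ((689.5687255859375, 222.6740264892578), (170.00546264648438, 23.9424991607666), 82.54792022705078) z 234.4
```

View pics/wrist38.png

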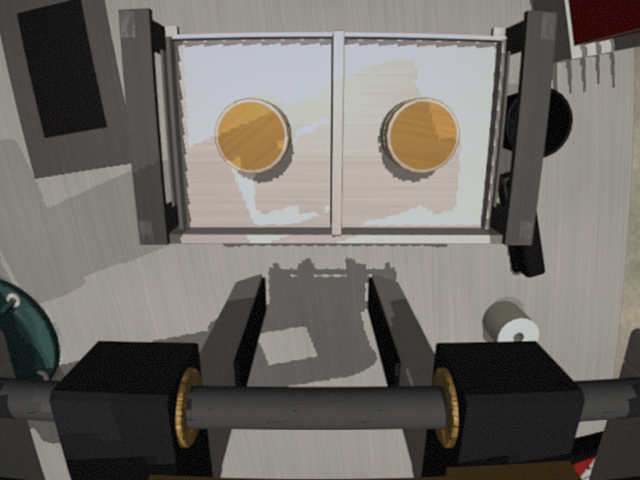

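View pics/scene38.png

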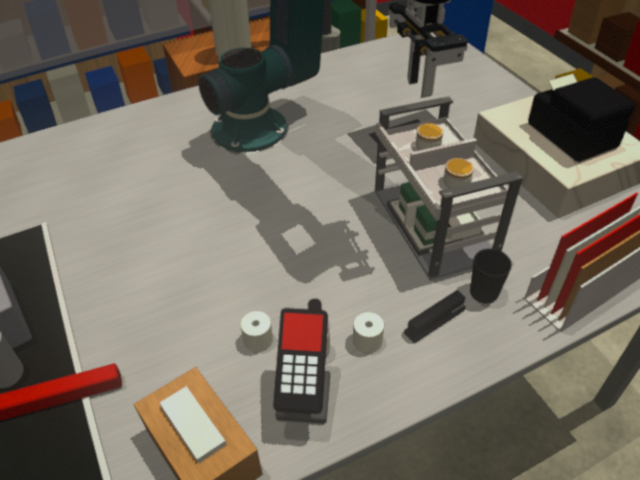

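```bash
python3 - <<'E'
import cv2,numpy as np
p=cv2.imread('pics/scene38.png'); a=cv2.resize(p[80:290,350:560],None,fx=2.8,fy=2.8,interpolation=cv2.INTER_CUBIC); cv2.imwrite('pics/s38z.png',a)
q=cv2.imread('pics/scene0.png'); d=cv2.absdiff(p,q)[220:400,220:560].max(2); print((d>60).sum())
E
```

```text
6423
```

View pics/s38z.png

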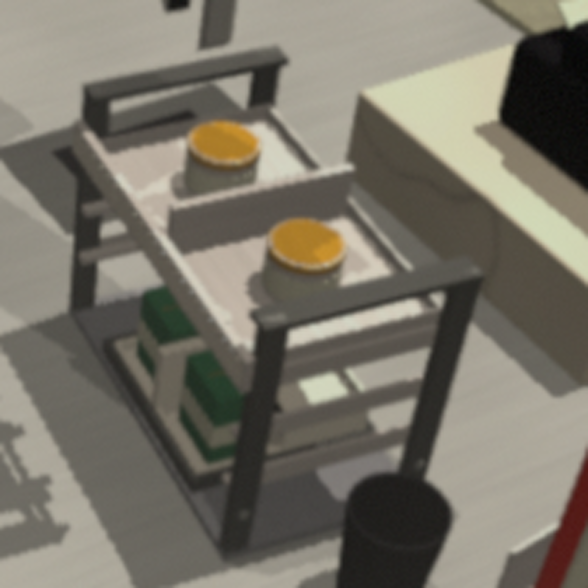

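Both shorts stand upright in the front pockets, the shelf is home on the upper rails and both tins are upright. The arm is clear of everything, so I'm handing in.

```bash
python3 - <<'E'
from h import *
o,M=st(); print(np.round(o["qvel"],3)); print(arm.close_job())
E
```

```text
t 71.55 pos [524.3 174.9 362.4] j [0.219 0.12  1.025 0.    1.999 0.346] F [ 0.6  0.3 -0.5] w 0.502
[[ 0.992  -0.0022  0.1263]
 [-0.1263 -0.0002  0.992 ]
 [-0.0022 -1.     -0.0005]]
[ 0.002 -0.006 -0.003 -0.002 -0.001  0.   ]
the job is handed in; nothing more can be done
None
```

All of the task's steps are done, and the job was handed in at 71.5 s of the 210 s allowed; the system gave no verdict.

**What I did**
- **Riser:** turned it half round in two grips, because the last joint's range is too short for one. I rested it at 45° on the frame walls in between, then seated it with the low step to the front.
- **Cartons:** stood the two short cartons in the front pockets and the tall one in the near back pocket.
- **Shelf:** because the tall carton is there, slid the shelf onto the upper rails until its strip met the posts.
- **Tins:** stood both tins on the shelf, one each side of the divider. Only two were present, and one had been knocked about 4 cm aside early in the run, so I measured it again before picking it up.

**What the last checks showed**
- **Shelf:** about 5 mm to the front of the stand's centre, as it should be when home. It was within 0.5 mm sideways of centre and level.
- **Tins:** tops at 219.6 mm, as expected for upright on the shelf.
- **Riser:** last measured before the shelf went in, about 1.2 mm off centre and 0.3° off the stand's axis, with the rib at its starting height.
- **Cartons:** all three were measured upright in their pockets before the shelf went in. Afterwards I could see only the two short ones; the tall one is hidden in the final views.
- **Bystanders:** they look unmoved in the pictures, but I did not measure them. A rough picture comparison with the start was no use, because the robot's shadow and the moved shelf fall in the same area.

No check failed, and wrist forces stayed around 6 N or less in every reading.

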